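Open up a two-door enclosure and lay in its copper bars

ROBOT

A 6-joint arm with a two-finger parallel gripper is mounted at the origin on the work surface. World frame = base frame: x ahead of the robot, y to its left, z up, the work surface at z = 0. Lengths are in m, angles in rad, forces in N, time in s.
With the tool pointing down it reaches from about 0.35 to 0.775 m from the base axis. Payload 5.5 kg.
Tool frame: the origin (TCP) lies between the finger pads; the fingertips stand env.nose_length ahead of it and the grasp point (between the pads) lies 8 mm behind it (env.nose_length is the distance from the TCP to the fingertips, in m); z points along the fingers, y is the direction in which the jaws open and shut (so a half turn about z gives the same grasp; the last joint's range is limited). The gripper opens to 85 mm and grips with 20 to 120 N. Pads are 22 mm wide; open, the fingers measure 114 mm over their backs; the gripper's body (76 mm by 85 mm) begins 54 mm behind the grasp point. The pads swing forward as they close: fully open they stand 13 mm farther back than shut.
Start: joints at [1.151, 0.313, 0.046, 1.304, 0, 1.431], TCP at [0.159, 0.553, 0.242] pointing down, gripper open.
Joint ranges: [-2.76, 2.76], [-0.86, 1.69], [-1.03, 1.26], [-2.2, 2.34], [-1.47, 1.5], [-3.14, 3.14]. Speed limits (rad/s): [2.57, 2.57, 3.14, 3.14, 3.14, 3.14].

INTERFACE

Orientations are given as a unit quaternion [w, x, y, z].
In Python, from workcell import env gives the robot as it stands. The module is installed in compiled form; this text tells all that it offers.
- The arm moves only by the shell command python3 -m creep 'ROWS' [FORCE]. ROWS is a JSON object of lists of equal length, an entry for each row: "hand": the finger opening in mm, from 0 to 85.4; "delta_pos": the shift along the tool's x, y, z scaled (see below), a list of three; "turn": the turn about the tool's z scaled (see below). In form: {"hand": [hand, ...], "delta_pos": [[dx, dy, dz], ...], "turn": [turn, ...]}. A call has exactly 5 rows; each row shifts and turns the commanded pose from where the row before left it, along the tool's axes as they then stand; what a row does not reach is not made up. The controller multiplies each number of a shift by 0.8 m and each number of a turn by 5 degrees. A row lasts 1/12 s, in which the tool goes at most 41.7 mm and 7.16 degrees, less where a joint would pass 70% of its speed; a pose out of reach is approached as far as the arm can. A call with a number of a shift or a turn outside -1 to 1 is refused whole. A call with a gripper value outside its range is refused whole. The fingers move at their own pace and stop on an object; FORCE is the grip in N (left out, the last holds). Time passes only in rows, so rows that do not move let the fingers close, or fill a call up. It gives the time, the measured TCP pose, the force and the opening at its end, in the units of the state.
- env.get_state(): the state, without advancing time (a new reading comes with each control period).
- env.read_camera(name): name is "side" or "top"; returns a dict with "pixels" (384x512x3 uint8, red, green, blue), "depth" (384x512 float32, m along the optical axis (not along the pixel's ray), 0 where there is no reading), "fx", "fy", "cx", "cy" (pixels), "origin" and "orientation" of the camera in the world. Camera axes: x right, y down, z forward; pixel columns grow to the right and rows downward; lengths in m; the calibration is good to about 2 mm. A picture is of the moment at which its call begins.
- env.hand_in(): hands the job in, once; it reports no verdict.
Trained networks look in the newest picture that a camera, given by its name, has taken for a name from the list of things; names that differ only in an ending like _2 or _b are one class to them, and where a whole thing is asked for, a point or a joint stands for the part that bears it (a point fixed in the world has none). Each returns a list of dicts, best first, with "score" (0 to 1); they miss things now and then, are a little off and sometimes report something else, mostly with a low value. They report only what shows in the picture. A call takes as long as a camera call. They do not tell look-alikes from the thing itself.
- env.find_in(camera, target): "location" ([row, column] in pixels, amid what is visible of it).
- env.pinpoint(camera, target): "location" ([row, column] in pixels: a listed point, or the origin of a listed thing).
The state is a dict: "clock": time; "joint_pos": joint angles; "qvel": joint speeds; "tau": joint torques, N m; "tcp_pos": TCP position; "orientation": TCP orientation; "wrist_force": force on the tool from outside, world axes, zero at the start; "ft_torque": the same for the moment, N m; "finger_gap": finger opening in m.
Only numpy, scipy, OpenCV 4.12 (cv2) and the standard library are available. Lean on these libraries where they do the work, as an engineer would, in place of code of your own. Each camera call takes 0.05 s, during which the arm holds its last target.

TASK

Open the two-door electrical cabinet that lies on its back: lift the right-hand door (seen from the robot) until it stands upright, draw the flush bolt it was covering fully back, then lift the left-hand door upright as well. Slide each flat copper bar along its lane on the wooden rack until it sticks out over the front edge, pinch it there by its two long edges, and lay it flat in a pair of black holders inside the cabinet, roughly centred, one bar to a pair, until every bar is in. Leave both doors standing open, and leave the plastic tube on the rack, the black coupling, the screwdriver and the roll of tape where they are.

Things in the scene. Friction and masses are not known exactly. Their poses are not given: they have to be found in the camera images.
- case: Grey sheet-steel two-door enclosure lying on its back. Origin: middle of its underside. Outside 300 mm along its x (away from the robot), 360 mm along its y; walls 3 mm thick, 110 mm high; 122 mm high with doors shut. The two doors (leaves) meet along its middle line, parallel to its x; both lift upwards about the outer long edges.
- active_leaf (a joint): Right-hand (-y) leaf, 180 mm wide, 12 mm thick, hinged along the right edge; opens first. Rad: 0 = shut flat, grows as it lifts, 1.57 = straight up, stop at 1.65. Stiff hinge (0.65 N m besides the 0.5 kg leaf): stays at any angle it is left at. May start up to 0.1 rad ajar.
- active_handle (a point): Middle of the active leaf's D handle: round steel bar 11 mm thick, 100 mm long, parallel to the hinge, its axis 35 mm off the leaf's face, 150 mm from the hinge line and 28 mm from the free edge. Its legs stand near the bar's ends; a finger fits either side of the middle. x = along the bar, z = square off the leaf's face.
- active_hinge (a point): Point on the active leaf's hinge axis abreast of its handle, 122 mm above the bench; the axis runs along x. With the leaf at angle a the handle is 150 cos a - 35 sin a mm to the left of it (towards the enclosure's middle; negative = outside) and 150 sin a + 35 cos a mm above it.
- bolt (a joint): Flush bolt locking the left leaf: a steel slide with a knob, on the sunken step along that leaf's edge, which reaches 34 mm under the right leaf and is covered by it when shut. In m: 0 to 0.003 = shot, nose under a keeper in the wall nearest the robot, left leaf locked; 0.022 = fully withdrawn, along the enclosure's +x. Takes about 2 N, stays put.
- bolt_knob (a point): Centre of the bolt's knob, a steel block 12 mm along the travel, 14 mm across, 16 mm high; the slide it stands on is 8 mm below this point, the step 15 mm below. On the left (+y), 18 mm away, the left leaf's edge rises to 23 mm above this point; on the right it is free once the right leaf is up. x = direction of withdrawal.
- passive_leaf (a joint): Left-hand (+y) leaf, 180 mm wide plus the sunken step, hinged along the left edge, held by the bolt. Rad: 0 = shut, grows as it lifts, 1.57 = straight up, stop at 1.65. Stiff hinge (0.85 N m besides the 0.6 kg leaf): stays where it is left. Standing open, its step juts 42 mm inwards at its top edge, 300 to 336 mm above the bench.
- passive_handle (a point): Middle of the left leaf's handle, mirror image of the right one (11 mm bar, 35 mm off the face, 150 mm from the hinge line). x = along the bar.
- passive_hinge (a point): Point on the left leaf's hinge axis abreast of its handle, 122 mm above the bench; the axis runs along x. With the leaf at angle a the handle is 150 cos a - 35 sin a mm to the right of it (towards the middle) and 150 sin a + 35 cos a mm above it.
- holder0 (a point): Right-hand pair of bar holders in the enclosure: point midway between the two, at seat height (55 mm above the bench); a bar lies along x. Each is a black cradle on a post, 20 mm long, centred 45 mm before or behind this point, seat 38 mm wide between lips 10 mm high; open 45 mm down elsewhere. Near wall 132 mm off along -x, terminal strip 50 mm high 117 mm off along +x.
- holder1 (a point): Middle pair of holders, as holder0, 80 mm to its left.
- holder2 (a point): Left-hand pair of holders, as holder0, 160 mm to its left.
- bar0_mid (a point): Centre of a flat copper bar, 200 mm long (x), 30 mm wide (y), 3 mm thick (z), about 0.16 kg, lying in a lane on top of the rack. Two or three bars are present (an absent one reads None).
- bar1_mid (a point): Centre of another such bar, if present.
- bar2_mid (a point): Centre of another such bar, if present.
- rack_front (a point): Middle of the rack's front top edge, at lane-floor height, 100 mm above the bench; x points along the lanes into the rack. Rack 300 mm long, 224 mm wide; four lanes centred 27 and 81 mm either side of this point, each 47 mm wide between strips 7 mm thick, 12 mm high, open in front. No room for fingers beside a bar in a lane; pressed down with 10 to 20 N by a fingertip, a bar slides with it (bar on wood 0.33).
- tube_mid (a point): Middle of an offcut of grey plastic tube, 25 mm thick and 180 mm long, lying in one of the lanes; it stays there.
- coupling: Black tube coupling, 34 mm across, 45 mm high, standing on the bench between rack and enclosure (origin at its underside); to be left alone.
- driver_grip (a point): Screwdriver lying on the bench in front of the rack; to be left alone.
- tape: Roll of black tape, 100 mm across, 25 mm high, lying on the bench at the left; to be left alone.
Not all that is in view belongs to the job. What is shaped like the part that bears bar2_mid but green or yellow is not meant.

How it is judged:
By the outcome, as a careful person would: the job done as asked, in the order asked, and still so for the second after the job is handed in, with the robot touching nothing.
Of bar0, bar1, bar2 only 2 to 3 are there at a start; the rules pass over those that are not, and their reading is None.
At some moment in a run one of bar0, bar1, bar2 may be knocked a few centimetres aside while the robot is not near it.
It also fails if it takes over 210 s, if anything falls off the work surface, if the arm or the gripper's body presses on something with over 40 N, if the wrist force passes 120 N, or if a joint passes its speed limit or range.

## Working session

There is one attempt and no reset: what is moved stays moved. The work goes in short steps, Python scripts to look and compute and a shell command to move; the robot and the scene stay as the last step left them, time stands still between calls to the robot, and variables do not carry over. Pictures are saved under pics/ and viewed, and the job is handed in when it is done.

```bash
mkdir -p pics; ls; cat > h.py <<'E'
import numpy as np, cv2, json
from scipy.spatial.transform import Rotation as R
from workcell import env
def quat(q): return R.from_quat([q[1],q[2],q[3],q[0]])
def cam(name,save=None,crop=None,scale=1):
    c=env.read_camera(name)
    if save:
        im=cv2.cvtColor(c["pixels"],cv2.COLOR_RGB2BGR)
        if crop: r0,r1,c0,c1=crop; im=im[r0:r1,c0:c1]
        if scale!=1: im=cv2.resize(im,None,fx=scale,fy=scale,interpolation=cv2.INTER_CUBIC)
        cv2.imwrite("pics/"+save,im)
    return c
def px2w(c,r,col,depth=None,z=None):
    ray=np.array([(col-c["cx"])/c["fx"],(r-c["cy"])/c["fy"],1.0])
    Rm=quat(c["orientation"]).as_matrix(); o=np.array(c["origin"])
    d=Rm@ray
    if z is not None: return o+d*(z-o[2])/d[2]
    if depth is None:
        ri,ci=int(round(r)),int(round(col)); p=c["depth"][max(0,ri-1):ri+2,max(0,ci-1):ci+2]; p=p[p>0]; depth=np.median(p) if p.size else np.nan
    return o+d*depth
def w2px(c,p):
    Rm=quat(c["orientation"]).as_matrix(); q=Rm.T@(np.array(p)-np.array(c["origin"]))
    return np.array([c["fy"]*q[1]/q[2]+c["cy"],c["fx"]*q[0]/q[2]+c["cx"]])
def cloud(c):
    H,W=c["depth"].shape; u,v=np.meshgrid(np.arange(W),np.arange(H))
    d=c["depth"]; P=np.stack([(u-c["cx"])/c["fx"]*d,(v-c["cy"])/c["fy"]*d,d],-1)
    P=P@quat(c["orientation"]).as_matrix().T+np.array(c["origin"]); P[d==0]=np.nan
    return P
def st():
    s=env.get_state(); 
    print("t",round(s["clock"],2),"tcp",np.round(s["tcp_pos"],4),"R",np.round(quat(s["orientation"]).as_matrix(),3).tolist(),"F",np.round(s["wrist_force"],1),"gap",round(s["finger_gap"],4),"q",np.round(s["joint_pos"],3))
    return s
def mv(target,s=None):
    "needed shift along tool axes in units (0.8m)"
    s=s or env.get_state(); d=quat(s["orientation"]).as_matrix().T@(np.array(target)-np.array(s["tcp_pos"]))
    print("tool shift units",np.round(d/0.8,4),"m",np.round(d,4)); return d/0.8
E
python3 - <<'E'
from h import *
st(); print(env.nose_length)
for n in("top","side"):
    c=cam(n,n+"0.png",scale=1.5)
    print(n,c["fx"],c["cx"],c["cy"],c["origin"],quat(c["orientation"]).as_matrix().round(3).tolist())
    for t in ["case","active_handle","active_hinge","bolt_knob","passive_handle","passive_hinge","holder0","bar0_mid","rack_front","tube_mid","coupling","driver_grip","tape"]:
        o=env.pinpoint(n,t)
        print(t,[(np.round(x["location"],1).tolist(),round(x["score"],2),px2w(c,*x["location"]).round(3).tolist()) for x in o[:4]])
E
```

```text
pics
t 0.0 tcp [0.1586 0.5522 0.2414] R [[-0.961, 0.276, -0.001], [0.276, 0.961, -0.002], [0.0, -0.002, -1.0]] F [ 0.7 -0.3  0.4] gap 0.0858 q [1.151 0.314 0.045 1.304 0.    1.431]
0.011
top 383.4901383536544 255.13468595701192 193.3297165558956 [3.06634293e-01 1.01444691e-04 1.43486262e+00] [[0.008, -0.995, 0.103], [-1.0, -0.008, -0.005], [0.005, -0.103, -0.995]]
case [([166.6, 206.0], 0.65, [0.527, 0.159, 0.167]), ([160.8, 145.8], 0.35, [0.576, 0.409, -0.0])]
active_handle [([171.6, 202.2], 0.94, [0.516, 0.177, 0.128])]
active_hinge [([177.2, 249.7], 0.97, [0.499, 0.013, 0.12]), ([187.3, 115.6], 0.17, [0.474, 0.519, -0.001])]
bolt_knob [([157.9, 340.0], 0.67, [0.573, -0.304, 0.104]), ([181.3, 278.4], 0.29, [0.5, -0.093, 0.02])]
passive_handle [([167.3, 185.2], 0.92, [0.532, 0.237, 0.121])]
passive_hinge [([163.2, 146.5], 0.64, [0.567, 0.406, -0.001])]
holder0 [([150.3, 306.8], 0.55, [0.6, -0.187, 0.103])]
bar0_mid [([149.3, 307.7], 0.6, [0.603, -0.191, 0.102])]
rack_front [([198.6, 330.7], 0.83, [0.434, -0.282, 0.042]), ([186.2, 113.7], 0.3, [0.479, 0.526, -0.001])]
tube_mid [([158
[... 591 characters left out ...]
le [([140.7, 240.9], 0.88, [0.519, 0.216, 0.156]), ([244.8, 335.8], 0.43, [0.566, -0.307, 0.102])]
passive_hinge [([122.0, 223.9], 0.85, [0.589, 0.502, -0.0])]
holder0 [([182.9, 264.7], 0.49, [0.502, 0.021, 0.121]), ([256.0, 294.7], 0.35, [0.433, -0.271, 0.099]), ([227.0, 276.9], 0.31, [0.477, -0.1, 0.019])]
bar0_mid [([216.5, 320.8], 0.83, [0.593, -0.19, 0.101])]
rack_front [([251.4, 292.4], 0.59, [0.436, -0.253, 0.099])]
tube_mid [([231.0, 326.4], 0.8, [0.564, -0.257, 0.12])]
coupling [([225.6, 274.2], 0.65, [0.48, -0.08, 0.001])]
driver_grip [([142.4, 238.7], 0.67, [0.509, 0.215, 0.154]), ([286.1, 277.0], 0.61, [0.353, -0.297, 0.023])]
tape [([123.5, 200.2], 0.82, [0.498, 0.549, -0.002])]
```

View pics/top0.png

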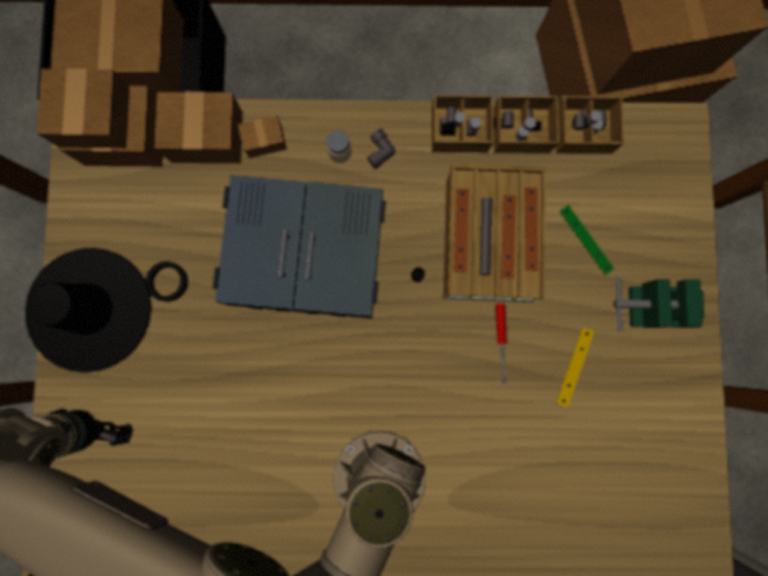

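View pics/side0.png

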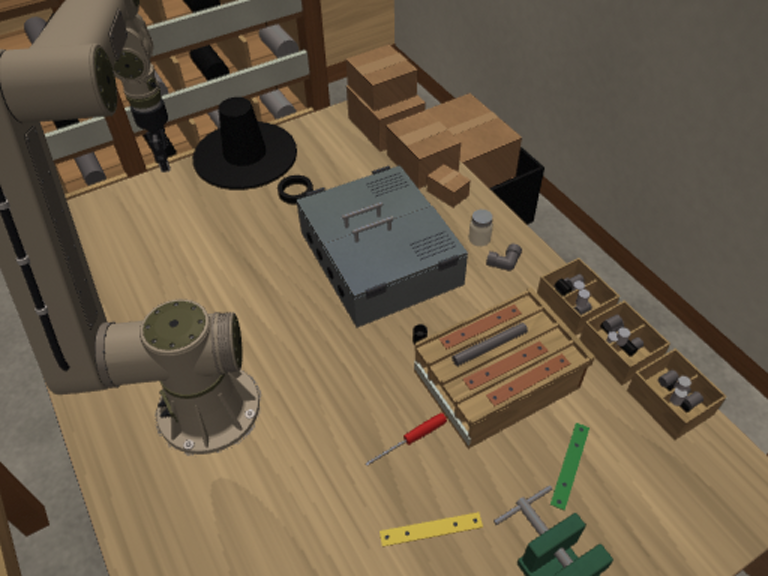

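```bash
python3 - <<'E'
from h import *
c=cam("top","top_case.png",crop=(105,220,130,270),scale=5)
P=cloud(c); 
def rect(mask):
    pts=P[mask][:,:2].astype(np.float32)
    r=cv2.minAreaRect(pts*1000); b=cv2.boxPoints(r); print(len(pts),np.round(r[0],1),np.round(r[1],1),round(r[2],2)); print(b.round(0).tolist())
Z=P[...,2];X=P[...,0];Y=P[...,1]
m=(Z>0.1)&(Z<0.15)&(X>.3)&(X<.8)&(Y>-.04)&(Y<.4); rect(m)
# plane fits either side
c2=cam("side","side_case.png",crop=(100,220,190,320),scale=5)
P2=cloud(c2)
for nm,Q in(("top",P),("side",P2)):
    for y0,y1 in((.03,.13),(.25,.32)):
        mm=(Q[...,2]>0.11)&(Q[...,2]<0.15)&(Q[...,0]>.42)&(Q[...,0]<.6)&(Q[...,1]>y0)&(Q[...,1]<y1)
        q=Q[mm]; A=np.c_[q[:,:2],np.ones(len(q))]; k=np.linalg.lstsq(A,q[:,2],rcond=None)[0]; res=q[:,2]-A@k
        g=abs(res)<.004; k=np.linalg.lstsq(A[g],q[g,2],rcond=None)[0]; print(nm,y0,len(q),k.round(4),np.median(q[:,2]))
    mm=(Q[...,2]>0.142)&(Q[...,2]<0.18)&(Q[...,0]>.4)&(Q[...,0]<.65)&(Q[...,1]>0.0)&(Q[...,1]<.35)
    q=Q[mm]; print(len(q)); print(q.round(3)[::max(1,len(q)//40)].tolist())
# rack
m=(Z>0.09)&(Z<0.13)&(X>.4)&(X<.78)&(Y>-.45)&(Y<-.13); rect(m)
E
```

```text
8875 [592.9 204.4] [420.5 385.9] 85.24
[[383.0, 11.0], [768.0, -21.0], [803.0, 398.0], [418.0, 430.0]]
top 0.03 1476 [0.003  0.0278 0.1207] 0.12449394835470895
top 0.25 1045 [-0.0002  0.0003  0.1223] 0.12225853997413139
214
[[0.573, 0.214, 0.165], [0.57, 0.154, 0.166], [0.567, 0.154, 0.165], [0.567, 0.211, 0.143], [0.56, 0.215, 0.161], [0.56, 0.15, 0.166], [0.555, 0.153, 0.171], [0.553, 0.157, 0.166], [0.55, 0.214, 0.163], [0.55, 0.15, 0.165], [0.547, 0.16, 0.164], [0.543, 0.217, 0.162], [0.542, 0.153, 0.17], [0.539, 0.159, 0.169], [0.536, 0.214, 0.164], [0.533, 0.217, 0.161], [0.529, 0.22, 0.163], [0.529, 0.153, 0.166], [0.525, 0.156, 0.169], [0.522, 0.159, 0.169], [0.519, 0.217, 0.161], [0.519, 0.153, 0.167], [0.516, 0.163, 0.167], [0.512, 0.217, 0.163], [0.513, 0.153, 0.163], [0.509, 0.159, 0.167], [0.505, 0.162, 0.168], [0.503, 0.217, 0.158], [0.499, 0.219, 0.163], [0.496, 0.223, 0.161], [0.496, 0.156, 0.165], [0.491, 0.158, 0.17], [0.489, 0.216, 0.16], [0.485, 0.223, 0.162], [0.486, 0.159, 0.163], [0.483, 0.217, 0.158], [0.479, 0.226, 0.159], [0.478, 0.158, 0.169], [0.476, 0.217
[... 567 characters left out ...]
0.495, 0.218, 0.155], [0.476, 0.22, 0.159], [0.566, 0.157, 0.164], [0.475, 0.212, 0.16], [0.572, 0.153, 0.159], [0.547, 0.154, 0.166], [0.565, 0.149, 0.161], [0.538, 0.153, 0.167], [0.558, 0.151, 0.158], [0.529, 0.152, 0.167], [0.549, 0.15, 0.159], [0.512, 0.159, 0.165], [0.529, 0.152, 0.162], [0.559, 0.146, 0.152], [0.51, 0.156, 0.164], [0.53, 0.154, 0.154], [0.491, 0.157, 0.168], [0.509, 0.153, 0.161], [0.485, 0.161, 0.162], [0.502, 0.156, 0.158], [0.475, 0.159, 0.165], [0.493, 0.155, 0.158], [0.474, 0.158, 0.161], [0.471, 0.16, 0.155], [0.466, 0.159, 0.148], [0.472, 0.156, 0.143]]
5651 [ 589.1 -273.6] [224.7 313.7] 88.38
[[429.0, -381.0], [743.0, -390.0], [749.0, -166.0], [435.0, -157.0]]
```

View pics/top_case.png

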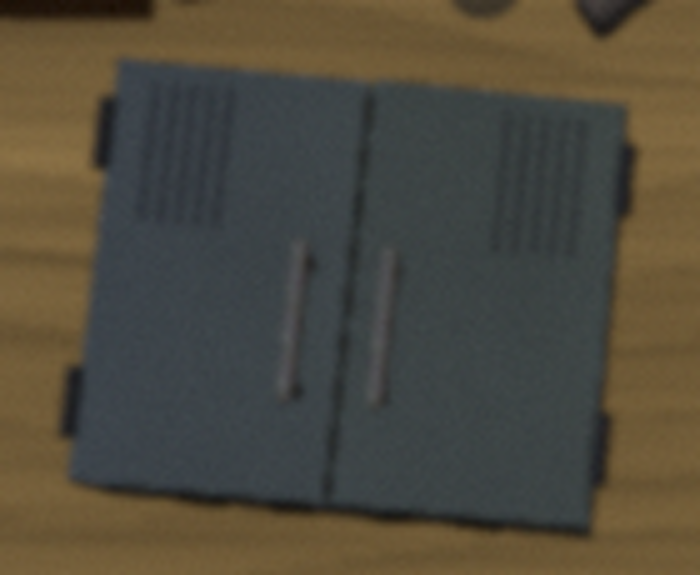

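View pics/side_case.png

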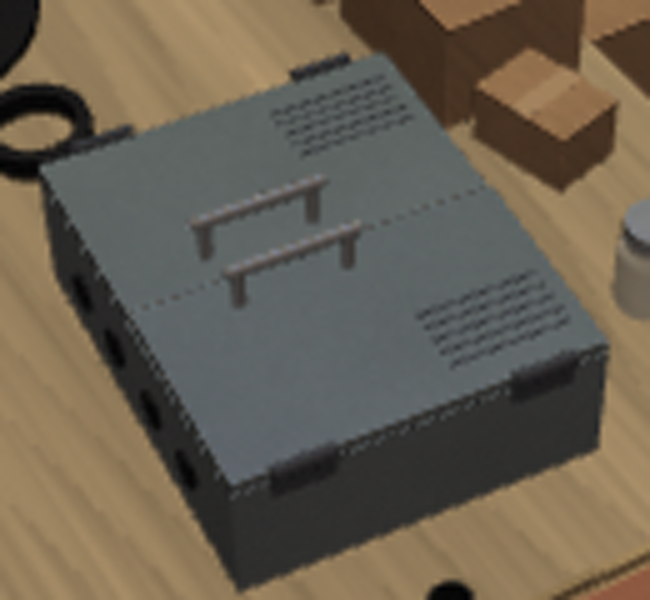

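```bash
python3 - <<'E'
from h import *
c=cam("top")
f=lambda x,y,z:px2w(c,105+y/5,130+x/5,z=z)
for n,x,y,z in [("TL",118,60,.122),("TR",628,105,.122),("BL",70,485,.122),("BR",590,530,.122),("seamT",370,85,.126),("seamB",328,497,.126),("RHt",390,252,.163),("RHb",375,402,.163),("LHt",300,243,.159),("LHb",287,397,.159)]:
    print(n,f(x,y,z).round(4)[:2])
P=cloud(c);Z=P[...,2];X=P[...,0];Y=P[...,1]
m=(Z>0.11)&(Z<0.135)&(X>.3)&(X<.7)&(Y>-.04)&(Y<.4)
n,lab,stt,cen=cv2.connectedComponentsWithStats(m.astype(np.uint8)); k=1+np.argmax(stt[1:,4]); pts=P[lab==k][:,:2].astype(np.float32)*1000
r=cv2.minAreaRect(pts);print(r,cv2.boxPoints(r).round())
# handles line fit
for nm in("top","side"):
    Q=cloud(cam(nm))
    u=(Q[...,2]>0.15)&(Q[...,2]<0.18)&(Q[...,0]>.4)&(Q[...,0]<.65)
    for y0,y1 in((.135,.185),(.195,.24)):
        q=Q[u&(Q[...,1]>y0)&(Q[...,1]<y1)]; vx,vy,x0,yy=cv2.fitLine(q[:,:2].astype(np.float32),cv2.DIST_HUBER,0,.001,.001).ravel()
        print(nm,len(q),np.arctan2(vy,vx),x0,yy,q[:,0].min(),q[:,0].max(),np.median(q[:,2]))
E
```

```text
TL [0.7095 0.3525]
TR [ 0.6805 -0.0057]
BL [0.4101 0.3749]
BR [0.3821 0.0181]
seamT [0.692  0.1748]
seamB [0.403  0.1973]
RHt [0.566 0.154]
RHb [0.4641 0.1619]
LHt [0.5724 0.2153]
LHb [0.4675 0.2214]
((548.6107177734375, 186.5545654296875), (378.2515563964844, 300.9681091308594), 85.385498046875) [[383.  10.]
 [683. -14.]
 [714. 363.]
 [414. 387.]]
top 105 -0.08439068 0.50459 0.1583162 0.4617798145248628 0.5707124613538527 0.16653366605064557
top 104 -0.07982329 0.5220304 0.2179191 0.46845310327891043 0.5738458638574744 0.16154553930589
side 92 -0.08601566 0.5154152 0.15469831 0.4612818972124477 0.5736129512704967 0.1626227213960525
side 83 -0.07784472 0.52886164 0.21477775 0.468125100169257 0.5746316531992024 0.15812268945780628
```

```bash
cat >> h.py <<'E'
PSI=-0.079; C0=np.array([.5456,.185]); EX=np.array([np.cos(PSI),np.sin(PSI)]); EY=np.array([-EX[1],EX[0]])
def cw(x,y,z): return np.r_[C0+EX*x+EY*y,z]
def wc(p): d=np.array(p)[:2]-C0; return np.array([d@EX,d@EY,p[2]])
E
python3 -m creep '{"hand":[45,45,45,45,45],"delta_pos":[[0,0,0],[0,0,0],[0,0,0],[0,0,0],[0,0,0]],"turn":[-0.46,-0.46,-0.46,-0.46,-0.46]}' 60
python3 - <<'E'
from h import *
s=st(); mv(cw(-.028,-.0305,.235),s)
E
```

```text
clock: 2.07
tcp_pos: [0.1588, 0.5527, 0.2423]
orientation: [0.0, 0.039, 0.999, 0.0]
wrist_force: [-0.4, 0.8, 0.4]
finger_gap: 0.0447
t 2.07 tcp [0.1588 0.5527 0.2423] R [[-0.997, 0.077, 0.0], [0.077, 0.997, 0.0], [-0.0, 0.0, -1.0]] F [-0.4  0.8  0.4] gap 0.0447 q [1.151 0.313 0.046 1.304 0.    1.229]
tool shift units [-0.4824 -0.4591  0.0091] m [-0.3859 -0.3672  0.0073]
```

```bash

python3 -m creep '{"hand":[45,45,45,45,45],"delta_pos":[[-0.032,-0.0305,0],[-0.032,-0.0305,0],[-0.032,-0.0305,0],[-0.032,-0.0305,0],[-0.032,-0.0305,0]],"turn":[0,0,0,0,0]}' >/dev/null
python3 -m creep '{"hand":[45,45,45,45,45],"delta_pos":[[-0.032,-0.0305,0],[-0.032,-0.0305,0],[-0.032,-0.0305,0],[-0.032,-0.0305,0],[-0.032,-0.0305,0]],"turn":[0,0,0,0,0]}' >/dev/null
python3 -m creep '{"hand":[45,45,45,45,45],"delta_pos":[[-0.032,-0.0305,0],[-0.032,-0.0305,0],[-0.032,-0.0305,0],[-0.032,-0.0305,0],[0,0,0]],"turn":[0,0,0,0,0]}' >/dev/null
python3 - <<'E'
from h import *
s=st(); mv(cw(-.028,-.0305,.235),s);mv(cw(-.028,-.0305,.154),s)
cam("top","pre.png",crop=(105,220,130,270),scale=4);cam("side","pre_s.png",crop=(60,220,170,330),scale=4)
E
```

```text
t 3.32 tcp [0.4932 0.1797 0.2421] R [[-0.996, 0.085, 0.003], [0.085, 0.996, -0.001], [-0.003, -0.001, -1.0]] F [ 1.   0.8 -0.6] gap 0.0454 q [ 0.197  0.214 -0.086  1.268 -0.002  0.283]
tool shift units [-0.0299 -0.0262  0.009 ] m [-0.0239 -0.0209  0.0072]
tool shift units [-0.0296 -0.0261  0.1103] m [-0.0237 -0.0208  0.0882]
```

View pics/pre_s.png

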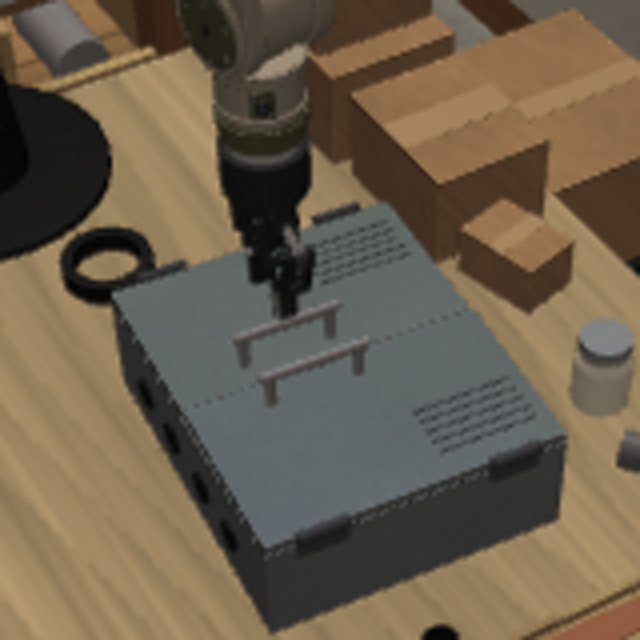

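```bash

python3 -m creep '{"hand":[45,45,45,45,45],"delta_pos":[[-0.015,-0.013,0],[-0.015,-0.013,0],[0,0,0],[0,0,0],[0,0,0]],"turn":[0,0,0,0,0]}' >/dev/null
python3 - <<'E'
from h import *
s=st(); mv(cw(-.028,-.0305,.154),s)
E
```

```text
t 3.83 tcp [0.5108 0.1618 0.2422] R [[-0.997, 0.078, -0.001], [0.078, 0.997, 0.0], [0.001, 0.0, -1.0]] F [0.8 0.3 0.1] gap 0.0451 q [ 0.157  0.237 -0.056  1.278  0.     0.235]
tool shift units [-0.0061 -0.0058  0.1103] m [-0.0049 -0.0046  0.0882]
```

```bash

python3 -m creep '{"hand":[45,45,45,45,45],"delta_pos":[[-0.006,-0.0058,0],[0,0,0.035],[0,0,0.035],[0,0,0.035],[0,0,0]],"turn":[0,0,0,0,0]}' 
python3 - <<'E'
from h import *
s=st(); mv(cw(-.028,-.0305,.154),s)
cam("side","g1.png",crop=(90,190,190,310),scale=5)
cam("top","g1t.png",crop=(105,220,130,270),scale=4)
E
```

```text
clock: 4.25
tcp_pos: [0.5121, 0.1559, 0.1532]
orientation: [-0.004, 0.039, 0.999, -0.001]
wrist_force: [-1.5, -0.3, 0.5]
finger_gap: 0.0451
t 4.25 tcp [0.5121 0.1559 0.1532] R [[-0.997, 0.078, -0.009], [0.078, 0.997, -0.001], [0.009, -0.002, -1.0]] F [-1.5 -0.3  0.5] gap 0.0451 q [ 0.145  0.288 -0.212  1.08   0.     0.224]
tool shift units [-0.0039  0.0015 -0.001 ] m [-0.0031  0.0012 -0.0008]
```

View pics/g1.png

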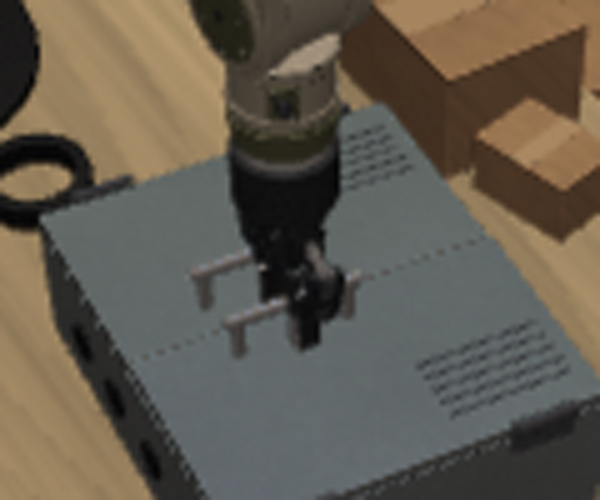

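View pics/g1t.png

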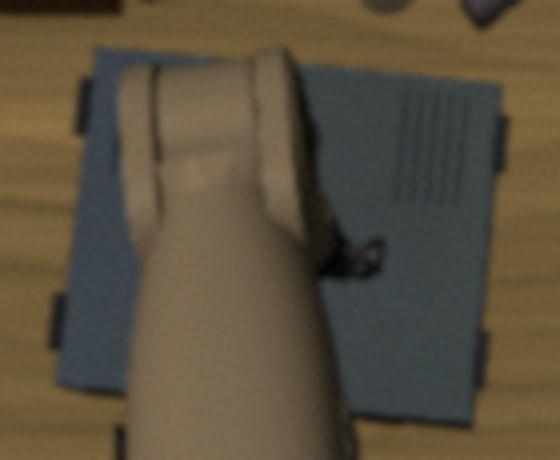

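```bash

python3 -m creep '{"hand":[5,5,5,5,5],"delta_pos":[[0,0,0],[0,0,0],[0,0,0],[0,0,0],[0,0,0]],"turn":[0,0,0,0,0]}' 60
python3 -m creep '{"hand":[5,5,5,5,5],"delta_pos":[[0,0,0],[0,0,0],[0,0,0],[0,0,0],[0,0,0]],"turn":[0,0,0,0,0]}' 60
python3 - <<'E'
from h import *
s=st(); print(wc(s["tcp_pos"]).round(4))
E
```

```text
clock: 4.77
tcp_pos: [0.5175, 0.1594, 0.1607]
orientation: [0.002, 0.039, 0.999, 0.004]
wrist_force: [0.7, 10.7, 1.0]
finger_gap: 0.0087
clock: 5.18
tcp_pos: [0.5175, 0.1594, 0.1606]
orientation: [0.002, 0.039, 0.999, 0.004]
wrist_force: [1.0, 10.0, 2.2]
finger_gap: 0.0087
t 5.18 tcp [0.5175 0.1594 0.1606] R [[-0.997, 0.077, 0.005], [0.077, 0.997, 0.007], [-0.004, 0.007, -1.0]] F [ 1.  10.   2.2] gap 0.0087 q [ 0.147  0.282 -0.201  1.082  0.006  0.224]
[-0.026  -0.0278  0.1606]
```

```bash

python3 -m creep '{"hand":[25,25,25,25,25],"delta_pos":[[0,0,0],[0,0,0],[0,0,0],[0,0,0],[0,0,0]],"turn":[0,0,0,0,0]}' 60
python3 -m creep '{"hand":[25,25,25,25,25],"delta_pos":[[0,0,0.006],[0,0,0.004],[0,0,0],[0,0,0],[0,0,0]],"turn":[0,0,0,0,0]}' 60
python3 -m creep '{"hand":[5,5,5,5,5],"delta_pos":[[0,0,0],[0,0,0],[0,0,0],[0,0,0],[0,0,0]],"turn":[0,0,0,0,0]}' 60
python3 - <<'E'
from h import *
s=st(); print(wc(s["tcp_pos"]).round(4))
E
```

```text
clock: 5.6
tcp_pos: [0.5159, 0.1559, 0.1585]
orientation: [0.0, 0.04, 0.999, -0.0]
wrist_force: [-0.0, 0.5, -0.2]
finger_gap: 0.0254
clock: 6.02
tcp_pos: [0.5157, 0.1561, 0.1501]
orientation: [-0.0, 0.04, 0.999, 0.0]
wrist_force: [-0.1, -0.3, 1.2]
finger_gap: 0.025
clock: 6.43
tcp_pos: [0.5161, 0.1595, 0.1507]
orientation: [0.0, 0.038, 0.999, 0.004]
wrist_force: [0.8, 11.6, -0.7]
finger_gap: 0.0094
t 6.43 tcp [0.5161 0.1595 0.1507] R [[-0.997, 0.077, 0.001], [0.077, 0.997, 0.007], [-0.0, 0.007, -1.0]] F [ 0.8 11.6 -0.7] gap 0.0094 q [ 0.147  0.289 -0.217  1.063  0.007  0.224]
[-0.0274 -0.0277  0.1507]
```

```bash
python3 - <<'E'
import numpy as np
th=.259+.11*np.arange(15); y=.15403*np.cos(th);z=.15403*np.sin(th)
for i in range(14): print(i,round((y[i+1]-y[i])/.8,4),round(-(z[i+1]-z[i])/.8,4), "cum",round((y[i+1]-y[0]),4),round(z[i+1]-z[0],4))
E
```

```text
0 -0.0065 -0.0201 cum -0.0052 0.0161
1 -0.0087 -0.0193 cum -0.0122 0.0315
2 -0.0108 -0.0182 cum -0.0208 0.0461
3 -0.0127 -0.0169 cum -0.031 0.0597
4 -0.0145 -0.0154 cum -0.0426 0.072
5 -0.0161 -0.0137 cum -0.0555 0.083
6 -0.0175 -0.0119 cum -0.0695 0.0925
7 -0.0187 -0.0099 cum -0.0844 0.1004
8 -0.0197 -0.0078 cum -0.1002 0.1067
9 -0.0204 -0.0056 cum -0.1165 0.1111
10 -0.0209 -0.0033 cum -0.1332 0.1138
11 -0.0211 -0.001 cum -0.1502 0.1146
12 -0.0211 0.0013 cum -0.1671 0.1135
13 -0.0209 0.0036 cum -0.1837 0.1106
```

```bash

python3 -m creep '{"hand":[5,5,5,5,5],"delta_pos":[[0,-0.0022,-0.0201],[0,-0.0087,-0.0193],[0,-0.0108,-0.0182],[0,0,0],[0,0,0]],"turn":[0,0,0,0,0]}' 80
python3 - <<'E'
from h import *
s=st(); print(wc(s["tcp_pos"]).round(4), wc(s["tcp_pos"])-np.array([-.0274,-.0277,.1507]))
cam("side","o1.png",crop=(90,190,190,310),scale=5)
E
```

```text
clock: 6.85
tcp_pos: [0.5145, 0.1395, 0.197]
orientation: [0.0, 0.04, 0.999, 0.001]
wrist_force: [-3.3, 4.3, 5.2]
finger_gap: 0.0084
t 6.85 tcp [0.5145 0.1395 0.197 ] R [[-0.997, 0.079, 0.001], [0.079, 0.997, 0.002], [-0.001, 0.002, -1.0]] F [-3.3  4.3  5.2] gap 0.0084 q [ 0.113  0.249 -0.153  1.168  0.002  0.192]
[-0.0274 -0.0478  0.197 ] [ 4.92096194e-06 -2.01131099e-02  4.63479143e-02]
```

View pics/o1.png

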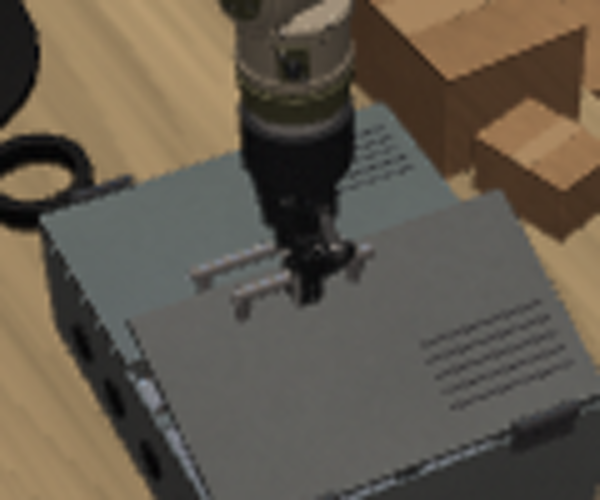

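```bash

python3 -m creep '{"hand":[5,5,5,5,5],"delta_pos":[[0,-0.0127,-0.0169],[0,-0.0145,-0.0154],[0,-0.0161,-0.0137],[0,-0.0175,-0.0119],[0,0,0]],"turn":[0,0,0,0,0]}' 80
python3 - <<'E'
from h import *
s=st(); print(wc(s["tcp_pos"]).round(4), wc(s["tcp_pos"])-np.array([-.0274,-.0277,.1507]))
cam("side","o2.png",crop=(90,190,190,310),scale=5)
E
```

```text
clock: 7.32
tcp_pos: [0.5106, 0.0922, 0.2451]
orientation: [0.001, 0.039, 0.999, 0.003]
wrist_force: [-7.3, 10.0, 16.8]
finger_gap: 0.0086
t 7.32 tcp [0.5106 0.0922 0.2451] R [[-0.997, 0.078, 0.002], [0.078, 0.997, 0.006], [-0.002, 0.006, -1.0]] F [-7.3 10.  16.8] gap 0.0086 q [ 0.021  0.201 -0.096  1.272  0.006  0.099]
[-0.0276 -0.0952  0.2451] [-0.00017922 -0.06754628  0.09441289]
```

View pics/o2.png

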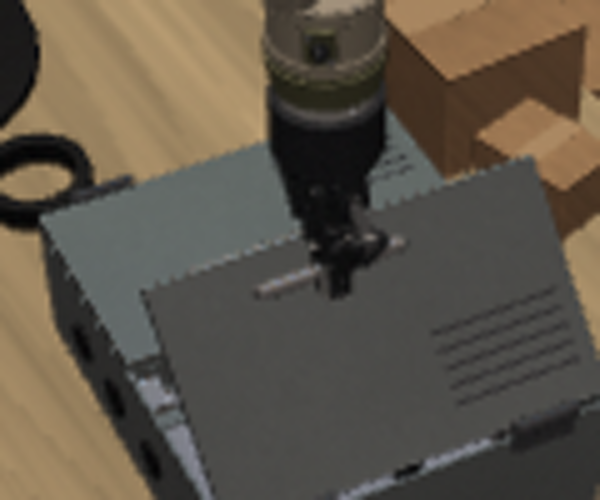

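```bash

python3 -m creep '{"hand":[5,5,5,5,5],"delta_pos":[[0,0.0022,-0.0045],[0,-0.0185,-0.0105],[0,-0.0197,-0.0083],[0,0,0],[0,0,0]],"turn":[0,0,0,0,0]}' 80
python3 - <<'E'
from h import *
s=st(); print(wc(s["tcp_pos"]).round(4), wc(s["tcp_pos"])-np.array([-.0274,-.0277,.1507]))
cam("side","o3.png",crop=(90,190,190,310),scale=5)
E
```

```text
clock: 7.78
tcp_pos: [0.508, 0.0612, 0.2614]
orientation: [-0.0, 0.04, 0.999, -0.001]
wrist_force: [-3.4, -0.3, 5.0]
finger_gap: 0.0079
t 7.78 tcp [0.508  0.0612 0.2614] R [[-0.997, 0.08, -0.0], [0.08, 0.997, -0.001], [0.0, -0.001, -1.0]] F [-3.4 -0.3  5. ] gap 0.0079 q [-3.600e-02  1.850e-01 -7.500e-02  1.311e+00 -1.000e-03  4.400e-02]
[-0.0277 -0.1264  0.2614] [-0.00032742 -0.09868066  0.11072101]
```

View pics/o3.png

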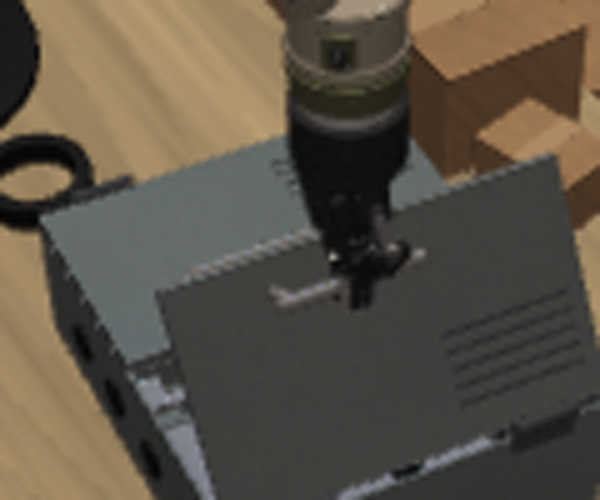

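```bash

python3 -m creep '{"hand":[5,5,5,5,5],"delta_pos":[[0,-0.0204,-0.0056],[0,-0.0209,-0.0033],[0,-0.0211,-0.001],[0,0,0],[0,0,0]],"turn":[0,0,0,0,0]}' 80
python3 - <<'E'
from h import *
s=st(); print(wc(s["tcp_pos"]).round(4), wc(s["tcp_pos"])-np.array([-.0274,-.0277,.1507]))
E
```

```text
clock: 8.25
tcp_pos: [0.5039, 0.0114, 0.2711]
orientation: [0.001, 0.04, 0.999, -0.001]
wrist_force: [-7.8, -0.7, 16.4]
finger_gap: 0.0081
t 8.25 tcp [0.5039 0.0114 0.2711] R [[-0.997, 0.08, 0.001], [0.08, 0.997, -0.002], [-0.001, -0.002, -1.0]] F [-7.8 -0.7 16.4] gap 0.0081 q [-0.136  0.167 -0.074  1.328 -0.002 -0.056]
[-0.0279 -0.1764  0.2711] [-0.00047672 -0.14867113  0.12036968]
```

```bash

python3 -m creep '{"hand":[5,5,5,5,5],"delta_pos":[[0,0,-0.005],[0,-0.0211,0.0013],[0,-0.0209,0.003],[0,0,0],[0,0,0]],"turn":[0,0,0,0,0]}' 80
python3 - <<'E'
from h import *
s=st(); print(wc(s["tcp_pos"]).round(4), wc(s["tcp_pos"])-np.array([-.0274,-.0277,.1507]))
c=cam("side","o4.png",crop=(90,190,190,310),scale=5)
c=cam("top","o4t.png",crop=(105,220,130,270),scale=4)
E
```

```text
clock: 8.67
tcp_pos: [0.501, -0.0225, 0.2689]
orientation: [-0.001, 0.04, 0.999, -0.001]
wrist_force: [-2.3, -3.6, -1.8]
finger_gap: 0.0081
t 8.67 tcp [ 0.501  -0.0225  0.2689] R [[-0.997, 0.08, -0.002], [0.08, 0.997, -0.002], [0.002, -0.003, -1.0]] F [-2.3 -3.6 -1.8] gap 0.0081 q [-0.203  0.165 -0.081  1.326 -0.003 -0.123]
[-0.028  -0.2103  0.2689] [-0.00064021 -0.18264459  0.11818301]
```

View pics/o4.png

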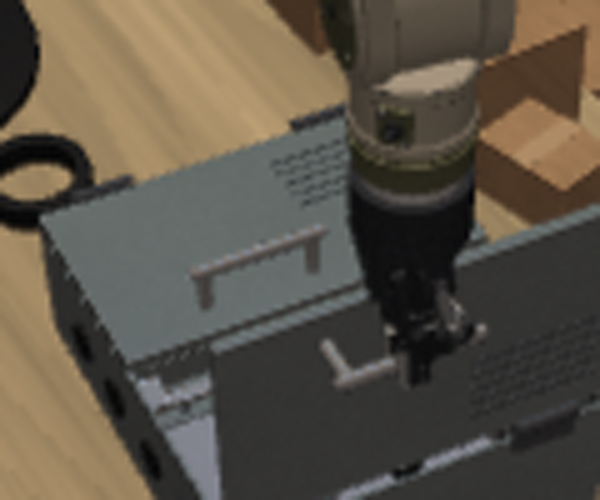

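View pics/o4t.png

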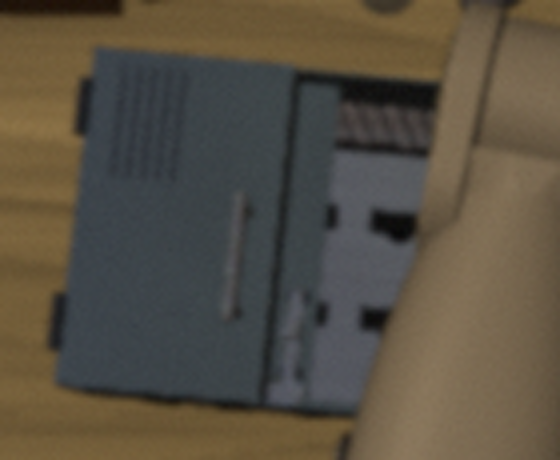

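```bash

python3 -m creep '{"hand":[24,24,24,24,24],"delta_pos":[[0,0,0],[0,0,0],[0,0,0],[0,0,0],[0,0,-0.01]],"turn":[0,0,0,0,0]}' 60
python3 -m creep '{"hand":[24,24,24,24,24],"delta_pos":[[0,0,-0.03],[0,0,-0.03],[0,0,-0.03],[0,0,-0.02],[0,0,0]],"turn":[0,0,0,0,0]}' 60
python3 -m creep '{"hand":[24,24,24,24,24],"delta_pos":[[0.04,0,0],[0.04,0,0],[0.04,0,0],[0.04,0,0],[0,0,0]],"turn":[0,0,0,0,0]}' 60
python3 - <<'E'
from h import *
s=st()
c=cam("side","o5.png",crop=(90,220,190,350),scale=4)
P=cloud(c)
c=cam("top","o5t.png",crop=(105,220,130,290),scale=4);Q=cloud(c)
def leaf(P,nm):
    L=(P[...,:2]-C0); x=L@EX;y=L@EY;z=P[...,2]
    m=(z>.14)&(z<.33)&(abs(x)<.14)&(y<-.12)&(y>-.25); 
    q=np.c_[x[m],y[m],z[m]]
    if len(q)<30: print(nm,len(q));return
    for i in range(6):
        A=np.c_[q[:,0],q[:,2],np.ones(len(q))];k=np.linalg.lstsq(A,q[:,1],rcond=None)[0];r=abs(q[:,1]-A@k);q=q[r<max(.004,np.percentile(r,85))]
    print(nm,len(q),k,"angle",np.pi/2+np.arctan(-k[1]), "zmax",q[:,2].max())
leaf(P,"side");leaf(Q,"top")
for n in ("side","top"):
    for t in ("active_handle","bolt_knob","passive_handle","passive_hinge","active_hinge","holder0"):
        cc=c if n=="top" else None
        print(n,t,[(np.round(o["location"],1).tolist(),round(o["score"],2)) for o in env.pinpoint(n,t)[:4]])
E
```

```text
clock: 9.18
tcp_pos: [0.5014, -0.0211, 0.2771]
orientation: [-0.001, 0.039, 0.999, 0.0]
wrist_force: [-0.3, 0.4, 0.1]
finger_gap: 0.024
clock: 9.6
tcp_pos: [0.5031, -0.0217, 0.3704]
orientation: [0.004, 0.039, 0.999, -0.0]
wrist_force: [0.3, 0.7, -0.1]
finger_gap: 0.0241
clock: 10.02
tcp_pos: [0.3691, -0.0103, 0.3663]
orientation: [-0.001, 0.039, 0.999, 0.0]
wrist_force: [-0.6, 0.2, -0.4]
finger_gap: 0.0244
t 10.02 tcp [ 0.3691 -0.0103  0.3663] R [[-0.997, 0.079, -0.001], [0.079, 0.997, 0.0], [0.002, 0.0, -1.0]] F [-0.6  0.2 -0.4] gap 0.0244 q [-0.246 -0.096 -0.117  1.551 -0.    -0.167]
side 2178 [-0.00316125  0.00950336 -0.17987076] angle 1.5612932487924696 zmax 0.30525675448974376
top 180 [ 0.01559298  0.05954818 -0.19131227] angle 1.511318387675745 zmax 0.3054648734684011
side active_handle [([163.7, 274.3], 0.86)]
side bolt_knob [([167.0, 232.9], 0.57)]
side passive_handle [([140.9, 242.0], 0.59)]
side passive_hinge [([123.1, 228.1], 0.84), ([228.1, 325.5], 0.42)]
side active_hinge [([184.2, 263.6], 0.87)]
side holder0 [([179.8, 263.9], 0.63)]
top active_handle [([170.7, 259.5], 0.82)]
top bolt_knob [([188.5, 200.7], 0.6), ([170.2, 227.5], 0.2)]
top passive_handle [([168.3, 188.0], 0.57)]
top passive_hinge [([161.4, 146.5], 0.71), ([167.4, 189.3], 0.47)]
top active_hinge [([177.3, 250.9], 0.58)]
top holder0 [([169.7, 205.4], 0.84), ([170.4, 229.0], 0.74), ([168.8, 187.2], 0.59)]
```

View pics/o5.png

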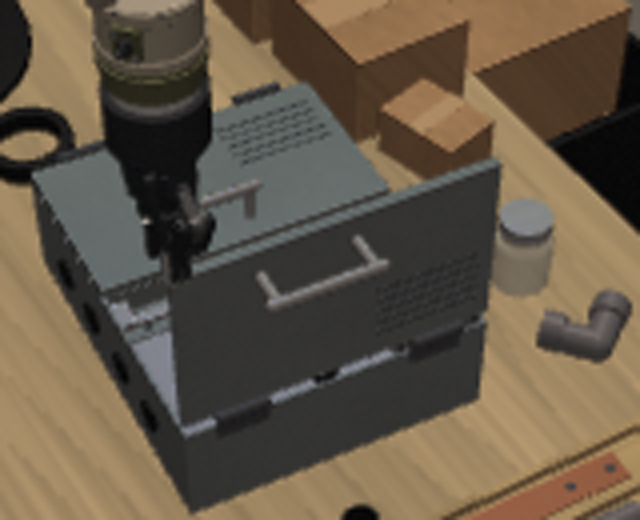

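View pics/o5t.png

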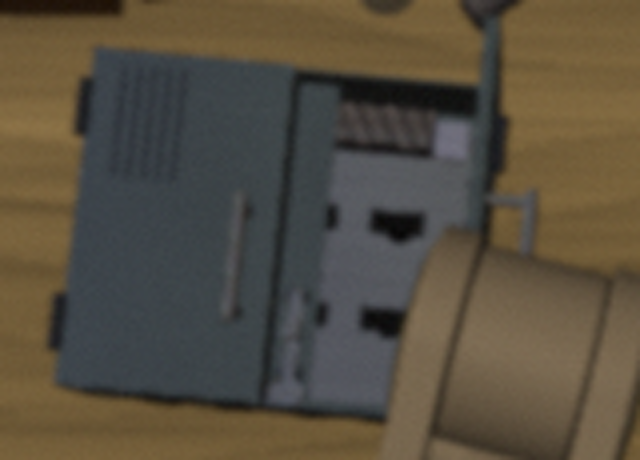

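```bash
python3 - <<'E'
from h import *
c=cam("top","b1.png",crop=(160,215,180,240),scale=10)
print(wc(px2w(c,188.5,200.7,z=.107)).round(4), px2w(c,188.5,200.7).round(3))
d=cam("side","b1s.png",crop=(145,200,205,275),scale=10)
print(wc(px2w(d,167,232.9,z=.1)).round(4),px2w(d,167,232.9).round(3))
E
```

```text
[-0.0852 -0.008   0.107 ] [0.46  0.184 0.105]
[-0.091  -0.0291  0.1   ] [0.385 0.023 0.266]
```

View pics/b1.png

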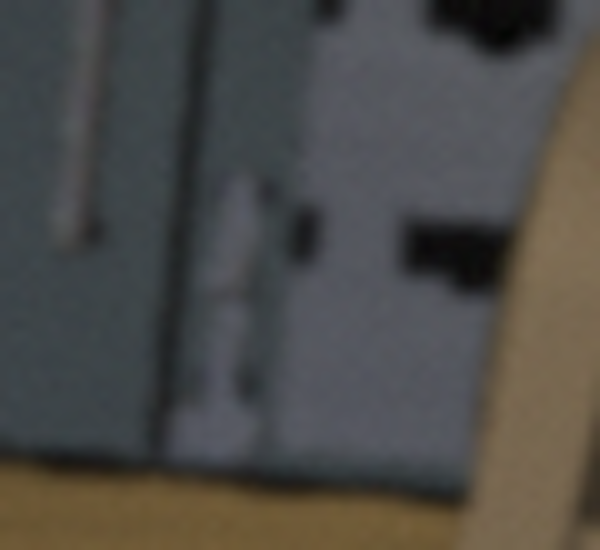

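View pics/b1s.png

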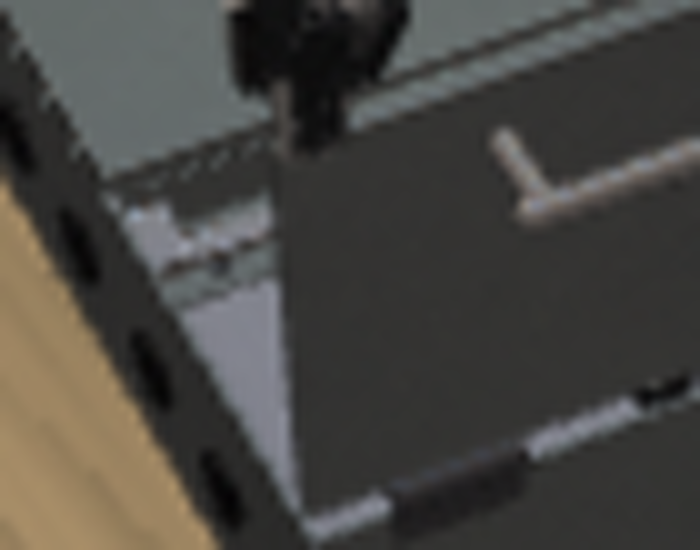

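```bash
python3 - <<'E'
from h import *
c=cam("top"); P=cloud(c)
np.set_printoptions(linewidth=220)
print((P[175:206,194:210,2]*1000).round(0).astype(int))
im=c["pixels"][172:208,188:216][:,:,::-1].astype(float); im=np.clip((im-40)*2.2,0,255).astype(np.uint8)
cv2.imwrite("pics/b2.png",cv2.resize(im,None,fx=16,fy=16,interpolation=cv2.INTER_NEAREST))
# all bench cands
import itertools
for k in range(3):
    cam("top"); print([(np.round(o["location"],1).tolist(),round(o["score"],2)) for o in env.pinpoint("top","bolt_knob")[:4]],[(np.round(o["location"],1).tolist(),round(o["score"],2)) for o in env.find_in("top","bolt_knob")[:4]])
E
```

```text
[[                 121                  124                  123                  121                  120                  100                   83                   86                   86                   83
                    87                   83                   81                   87                   86                   82]
 [                 118                  126                  124                  120                  118                   96                   79                   79                   83                   89
                    87                   85                   84                   87                   80                   85]
 [                 125                  121 -9223372036854775808                  127                  112                   94                   84                   84                   82                   90
                    83                   89                   81                   84                   83                   84]
 [                 121                  123                  127             
[... 9030 characters left out ...]
           108                   79                    7                    8                    8]
 [                 117                  117                    7                  106                  106                  105                  102                  101                  101                  102
                   104                  103                   86                    2                    7                    8]]
[([187.6, 202.0], 0.55)] [([190.1, 203.4], 0.6), ([180.0, 111.0], 0.24)]
[] [([154.6, 330.0], 0.33)]
[([189.1, 201.2], 0.61)] [([187.5, 202.5], 0.63), ([163.6, 179.0], 0.55), ([147.1, 250.0], 0.51)]<stdin>:4: RuntimeWarning: invalid value encountered in cast
```

View pics/b2.png

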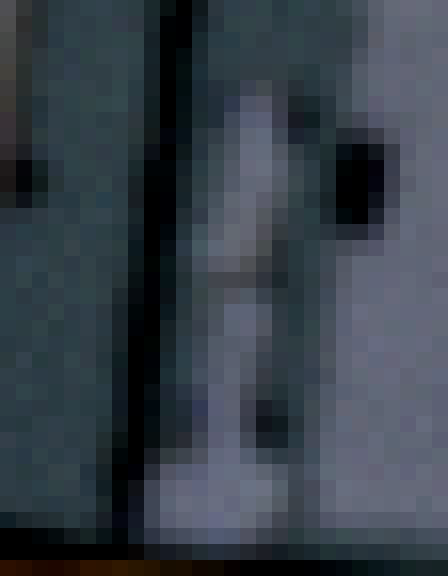

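```bash
sed -i 's/C0=np.array(\[.5456,.185\])/C0=np.array([.5456,.185])+.002*np.array([.079,.997])/' h.py
python3 - <<'E'
from h import *
c=cam("top"); p=px2w(c,187.5,202.6,z=.107); print(p.round(4),wc(p).round(4)); P=cloud(c); q=P[186:190,201:205].reshape(-1,3); print(np.median(q,0),q[q[:,2]>.1].mean(0))
s=st(); mv(np.r_[p[:2],.25],s)
E
```

```text
[0.4636 0.1772 0.107 ] [-0.0811 -0.0162  0.107 ]
[0.46376475 0.17777856 0.1057096 ] [0.46377262 0.17775357 0.10559427]
t 11.37 tcp [ 0.3741 -0.0115  0.3658] R [[-0.997, 0.079, 0.0], [0.079, 0.997, 0.0], [-0.0, 0.0, -1.0]] F [-1.1 -0.9  0.1] gap 0.0242 q [-0.246 -0.087 -0.111  1.547  0.    -0.167]
tool shift units [-0.0929  0.244   0.1448] m [-0.0743  0.1952  0.1158]
```

```bash

python3 -m creep '{"hand":[0,0,0,0,0],"delta_pos":[[-0.01,0.045,0],[-0.01,0.045,0],[-0.01,0.045,0],[-0.01,0.045,0],[-0.01,0.045,0]],"turn":[0,0,0,0,0]}' 40
python3 -m creep '{"hand":[0,0,0,0,0],"delta_pos":[[-0.01,0.018,0.03],[0,0,0.04],[0,0,0.04],[0,0,0.04],[0,0,0]],"turn":[0,0,0,0,0]}' 40
python3 -m creep '{"hand":[0,0,0,0,0],"delta_pos":[[0,0,0],[0,0,0],[0,0,0],[0,0,0],[0,0,0]],"turn":[0,0,0,0,0]}' 40
python3 - <<'E'
from h import *
s=st(); print(wc(s["tcp_pos"])); mv(cw(-.105,-.0185,.2),s);mv(cw(-.105,-.0185,.106),s)
E
```

```text
clock: 11.78
tcp_pos: [0.4285, 0.1665, 0.3659]
orientation: [0.0, 0.04, 0.999, 0.0]
wrist_force: [0.3, -0.1, 0.7]
finger_gap: -0.0003
clock: 12.2
tcp_pos: [0.4331, 0.1779, 0.2394]
orientation: [-0.006, 0.039, 0.999, -0.001]
wrist_force: [-0.9, -0.1, -0.1]
finger_gap: 0.0001
clock: 12.62
tcp_pos: [0.4385, 0.1787, 0.2476]
orientation: [0.002, 0.04, 0.999, 0.0]
wrist_force: [0.3, -0.3, -0.2]
finger_gap: -0.0003
t 12.62 tcp [0.4385 0.1787 0.2476] R [[-0.997, 0.079, 0.003], [0.079, 0.997, 0.001], [-0.003, 0.001, -1.0]] F [ 0.3 -0.3 -0.2] gap -0.0003 q [ 0.217  0.112 -0.196  1.26   0.     0.296]
[-0.10631537 -0.01676568  0.24763825]
tool shift units [-0.0015 -0.0022  0.0596] m [-0.0012 -0.0018  0.0476]
tool shift units [-0.0011 -0.0024  0.177 ] m [-0.0009 -0.0019  0.1416]
```

```bash

python3 -m creep '{"hand":[0,0,0,0,0],"delta_pos":[[0,-0.0024,0],[0,0,0.04],[0,0,0.04],[0,0,0.04],[0,0,0]],"turn":[0,0,0,0,0]}' 40
python3 -m creep '{"hand":[0,0,0,0,0],"delta_pos":[[0,0,0.02],[0,0,0.02],[0,0,0.015],[0,0,0],[0,0,0]],"turn":[0,0,0,0,0]}' 40
python3 -m creep '{"hand":[0,0,0,0,0],"delta_pos":[[0,0,0],[0,0,0],[0,0,0],[0,0,0],[0,0,0]],"turn":[0,0,0,0,0]}' 40
python3 - <<'E'
from h import *
s=st(); print(wc(s["tcp_pos"]));mv(cw(-.105,-.0185,.106),s)
cam("side","k1.png",crop=(120,200,190,290),scale=6)
E
```

```text
clock: 13.03
tcp_pos: [0.4333, 0.1756, 0.1449]
orientation: [-0.004, 0.04, 0.999, -0.001]
wrist_force: [-0.9, -0.8, -0.8]
finger_gap: -0.0002
clock: 13.45
tcp_pos: [0.4376, 0.1766, 0.107]
orientation: [0.0, 0.04, 0.999, 0.0]
wrist_force: [-0.4, 0.3, -0.3]
finger_gap: -0.0003
clock: 13.87
tcp_pos: [0.4374, 0.1767, 0.1063]
orientation: [0.0, 0.04, 0.999, 0.0]
wrist_force: [-0.4, -0.1, 0.4]
finger_gap: -0.0003
t 13.87 tcp [0.4374 0.1767 0.1063] R [[-0.997, 0.079, 0.001], [0.079, 0.997, 0.0], [-0.001, 0.0, -1.0]] F [-0.4 -0.1  0.4] gap -0.0003 q [ 0.213  0.205 -0.448  0.916  0.     0.293]
[-0.10716309 -0.01880895  0.10631013]
tool shift units [-0.0027  0.0004  0.0004] m [-0.0022  0.0003  0.0003]
```

View pics/k1.png

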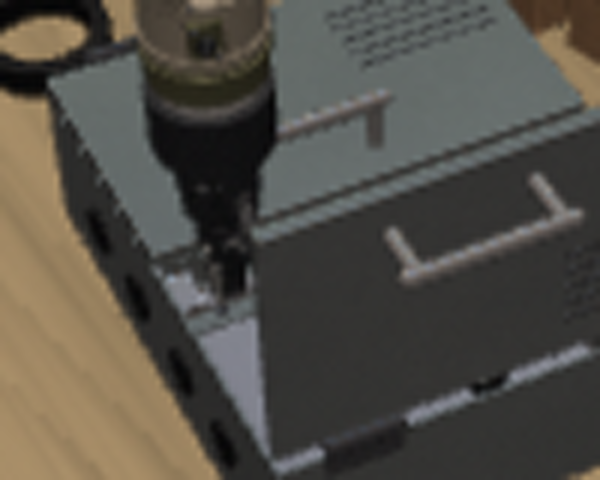

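```bash

python3 -m creep '{"hand":[0,0,0,0,0],"delta_pos":[[-0.01,0,0],[-0.008,0,0],[-0.008,0,0],[-0.008,0,0],[0,0,0]],"turn":[0,0,0,0,0]}' 40
python3 -m creep '{"hand":[0,0,0,0,0],"delta_pos":[[-0.004,0,0],[-0.003,0,0],[0,0,0],[0,0,0],[0,0,0]],"turn":[0,0,0,0,0]}' 40
python3 - <<'E'
from h import *
s=st(); print(wc(s["tcp_pos"]))
E
```

```text
clock: 14.33
tcp_pos: [0.466, 0.1743, 0.1057]
orientation: [0.0, 0.04, 0.999, 0.0]
wrist_force: [-0.4, 0.6, -0.3]
finger_gap: 0.0
clock: 14.75
tcp_pos: [0.4685, 0.1741, 0.1054]
orientation: [-0.001, 0.039, 0.999, -0.0]
wrist_force: [-5.4, 1.0, 1.0]
finger_gap: -0.0004
t 14.75 tcp [0.4685 0.1741 0.1054] R [[-0.997, 0.079, -0.003], [0.079, 0.997, 0.0], [0.003, -0.0, -1.0]] F [-5.4  1.   1. ] gap -0.0004 q [ 0.195  0.258 -0.38   0.935  0.001  0.273]
[-0.07597097 -0.01899512  0.1054196 ]
```

```bash

python3 -m creep '{"hand":[0,0,0,0,0],"delta_pos":[[-0.004,0,0],[0,0,0],[0,0,0],[0,0,0],[0,0,0]],"turn":[0,0,0,0,0]}' 40
python3 - <<'E'
from h import *
s=st(); print(wc(s["tcp_pos"]))
E
```

```text
clock: 15.17
tcp_pos: [0.4687, 0.174, 0.1051]
orientation: [-0.004, 0.039, 0.999, 0.0]
wrist_force: [-13.0, 2.1, 8.6]
finger_gap: 0.0001
t 15.17 tcp [0.4687 0.174  0.1051] R [[-0.997, 0.078, -0.008], [0.078, 0.997, 0.0], [0.008, -0.0, -1.0]] F [-13.    2.1   8.6] gap 0.0001 q [ 0.194  0.263 -0.375  0.941  0.002  0.272]
[-0.07577634 -0.01905569  0.10512332]
```

```bash

python3 -m creep '{"hand":[0,0,0,0,0],"delta_pos":[[0.008,0,0],[0.008,0,0],[0,0,-0.04],[0,0,-0.04],[0,0,-0.04]],"turn":[0,0,0,0,0]}' 40
python3 -m creep '{"hand":[0,0,0,0,0],"delta_pos":[[0,0,-0.045],[0.03,0,0],[0.04,0,0],[0,0,0],[0,0,0]],"turn":[0,0,0,0,0]}' 40
python3 - <<'E'
from h import *
s=st(); print(wc(s["tcp_pos"]))
c=cam("top","k2.png",crop=(160,215,180,240),scale=10); P=cloud(c)
np.set_printoptions(linewidth=220)
print((np.nan_to_num(P[175:204,198:206,2])*1000).round(0).astype(int).tolist())
E
```

```text
clock: 15.58
tcp_pos: [0.4603, 0.1747, 0.2028]
orientation: [0.0, 0.04, 0.999, -0.0]
wrist_force: [1.4, -0.2, -0.1]
finger_gap: 0.0002
clock: 16.0
tcp_pos: [0.404, 0.1794, 0.2385]
orientation: [0.001, 0.039, 0.999, 0.0]
wrist_force: [0.7, 0.2, 0.5]
finger_gap: -0.0002
t 16.0 tcp [0.404  0.1794 0.2385] R [[-0.997, 0.078, 0.002], [0.078, 0.997, 0.0], [-0.002, 0.0, -1.0]] F [0.7 0.2 0.5] gap -0.0002 q [ 0.236  0.056 -0.281  1.232 -0.     0.314]
[-0.14073036 -0.01879014  0.23846783]
[[119, 101, 79, 82, 87, 91, 85, 88], [120, 94, 83, 84, 81, 88, 95, 95], [115, 99, 86, 85, 82, 90, 92, 87], [108, 90, 86, 82, 88, 91, 86, 87], [116, 87, 84, 79, 87, 87, 92, 94], [114, 87, 85, 84, 112, 100, 93, 88], [107, 87, 84, 86, 107, 105, 109, 107], [104, 81, 83, 87, 107, 105, 106, 106], [102, 79, 86, 83, 107, 109, 107, 108], [96, 83, 82, 80, 90, 91, 97, 85], [93, 83, 82, 82, 89, 90, 90, 89], [100, 82, 81, 78, 92, 98, 90, 97], [93, 82, 87, 80, 91, 91, 90, 84], [394, 86, 81, 83, 91, 90, 92, 85], [443, 399, 86, 82, 88, 84, 92, 83], [451, 403, 381, 86, 97, 89, 90, 87], [448, 436, 399, 373, 91, 89, 86, 82], [449, 444, 402, 389, 93, 89, 94, 84], [454, 447, 400, 399, 367, 90, 98, 91], [454, 447, 434, 397, 381, 85, 88, 83], [454, 447, 435, 405, 390, 361, 91, 82], [456, 447, 432, 402, 0, 366, 91, 84], [476, 450, 435, 396, 390, 369, 348, 340], [477, 465, 428, 404, 392, 368, 347, 341], [541, 528, 401, 403, 391, 372, 346, 336], [541, 532, 400, 403, 383, 363, 346, 332], [544, 537, 464, 399, 378, 364, 338, 331], [546, 535, 468, 467, 380, 356, 346, 343], [549, 541, 525, 466, 370, 346, 343, 340]]
```

View pics/k2.png

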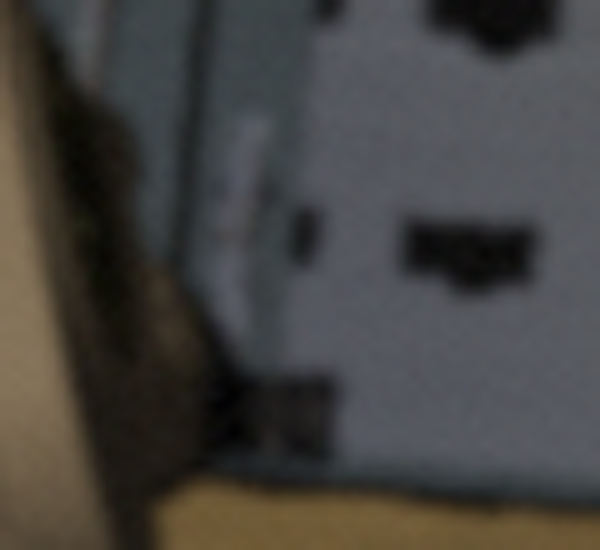

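```bash

python3 -m creep '{"hand":[40,40,40,40,40],"delta_pos":[[-0.035,0.015,0],[-0.035,0.015,0],[-0.035,0.015,0],[-0.035,0.015,0],[0,0,0]],"turn":[0,0,0,0,0]}' 60
python3 -m creep '{"hand":[40,40,40,40,40],"delta_pos":[[0,0,0],[0,0,0],[0,0,0],[0,0,0],[0,0,0]],"turn":[0,0,0,0,0]}' 60
python3 - <<'E'
from h import *
s=st(); print(wc(s["tcp_pos"])); mv(cw(-.028,.030,.149),s)
E
```

```text
clock: 16.47
tcp_pos: [0.5261, 0.2192, 0.2359]
orientation: [0.002, 0.04, 0.999, 0.0]
wrist_force: [0.1, 0.3, 1.4]
finger_gap: 0.0399
clock: 16.88
tcp_pos: [0.5194, 0.218, 0.2384]
orientation: [0.0, 0.04, 0.999, 0.0]
wrist_force: [0.1, 0.1, 0.1]
finger_gap: 0.04
t 16.88 tcp [0.5194 0.218  0.2384] R [[-0.997, 0.079, 0.001], [0.079, 0.997, 0.0], [-0.001, 0.0, -1.0]] F [0.1 0.1 0.1] gap 0.04 q [0.255 0.291 0.006 1.285 0.    0.334]
[-0.02876733  0.02884309  0.23837108]
tool shift units [-0.0009  0.0014  0.1117] m [-0.0007  0.0011  0.0894]
```

```bash

python3 -m creep '{"hand":[40,40,40,40,40],"delta_pos":[[0,0.0014,0.035],[0,0,0.035],[0,0,0.03],[0,0,0.012],[0,0,0]],"turn":[0,0,0,0,0]}' 60
python3 -m creep '{"hand":[40,40,5,5,5],"delta_pos":[[0,0,0],[0,0,0],[0,0,0],[0,0,0],[0,0,0]],"turn":[0,0,0,0,0]}' 80
python3 -m creep '{"hand":[5,5,5,5,5],"delta_pos":[[0,0,0],[0,0,0],[0,0,0],[0,0,0],[0,0,0]],"turn":[0,0,0,0,0]}' 80
python3 - <<'E'
from h import *
s=st(); print(wc(s["tcp_pos"]))
cam("side","p1.png",crop=(90,190,190,310),scale=5)
th=.2292+.11*np.arange(15); y=.15403*np.cos(th);z=.15403*np.sin(th)
for i in range(14): print(i,round(-(y[i+1]-y[i])/.8,4),round(-(z[i+1]-z[i])/.8,4), "cum",round(-(y[i+1]-y[0]),4),round(z[i+1]-z[0],4))
E
```

```text
clock: 17.3
tcp_pos: [0.5179, 0.2188, 0.1461]
orientation: [-0.002, 0.04, 0.999, -0.001]
wrist_force: [0.7, 0.7, -0.2]
finger_gap: 0.0402
clock: 17.72
tcp_pos: [0.521, 0.2206, 0.1499]
orientation: [0.001, 0.039, 0.999, 0.002]
wrist_force: [-0.4, 4.7, 3.2]
finger_gap: 0.0083
clock: 18.13
tcp_pos: [0.521, 0.2206, 0.1499]
orientation: [0.001, 0.039, 0.999, 0.001]
wrist_force: [-0.1, 3.5, 6.1]
finger_gap: 0.0083
t 18.13 tcp [0.521  0.2206 0.1499] R [[-0.997, 0.078, 0.003], [0.078, 0.997, 0.003], [-0.003, 0.003, -1.0]] F [-0.1  3.5  6.1] gap 0.0083 q [ 0.258  0.336 -0.153  1.078  0.002  0.336]
[-0.02731987  0.03153393  0.14986939]
0 0.0059 -0.0203 cum 0.0047 0.0163
1 0.0081 -0.0195 cum 0.0113 0.0319
2 0.0102 -0.0185 cum 0.0194 0.0467
3 0.0122 -0.0173 cum 0.0292 0.0606
4 0.014 -0.0159 cum 0.0404 0.0732
5 0.0157 -0.0142 cum 0.053 0.0846
6 0.0171 -0.0124 cum 0.0667 0.0945
7 0.0184 -0.0105 cum 0.0814 0.1029
8 0.0194 -0.0084 cum 0.097 0.1096
9 0.0202 -0.0062 cum 0.1131 0.1146
10 0.0208 -0.0039 cum 0.1298 0.1177
11 0.0211 -0.0016 cum 0.1467 0.119
12 0.0212 0.0007 cum 0.1636 0.1184
13 0.021 0.003 cum 0.1804 0.116
```

View pics/p1.png

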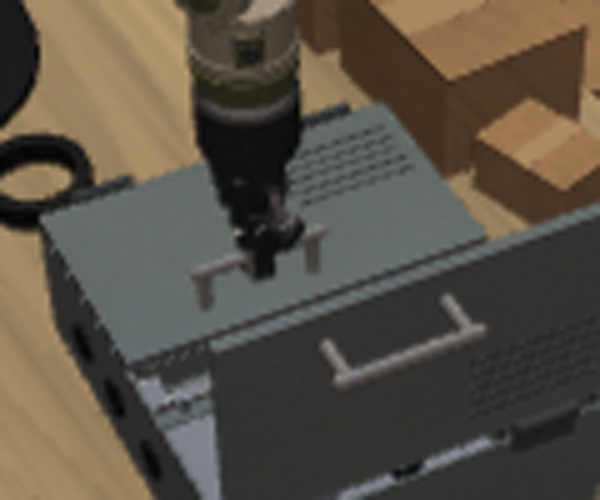

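```bash

python3 -m creep '{"hand":[5,5,5,5,5],"delta_pos":[[0,0.0069,-0.0203],[0,0.0081,-0.0195],[0,0,0],[0,0,0],[0,0,0]],"turn":[0,0,0,0,0]}' 80
python3 - <<'E'
from h import *
s=st(); print(wc(s["tcp_pos"])-np.array([-.0273,.0315,.1499]))
cam("side","p2.png",crop=(90,190,190,310),scale=5)
E
```

```text
clock: 18.6
tcp_pos: [0.5217, 0.2306, 0.1801]
orientation: [0.001, 0.04, 0.999, -0.001]
wrist_force: [3.1, -3.5, 0.6]
finger_gap: 0.0085
t 18.6 tcp [0.5217 0.2306 0.1801] R [[-0.997, 0.079, 0.002], [0.079, 0.997, -0.001], [-0.002, -0.001, -1.0]] F [ 3.1 -3.5  0.6] gap 0.0085 q [ 0.276  0.328 -0.087  1.154 -0.002  0.356]
[-7.88064693e-05  1.00792740e-02  3.01781257e-02]
```

View pics/p2.png

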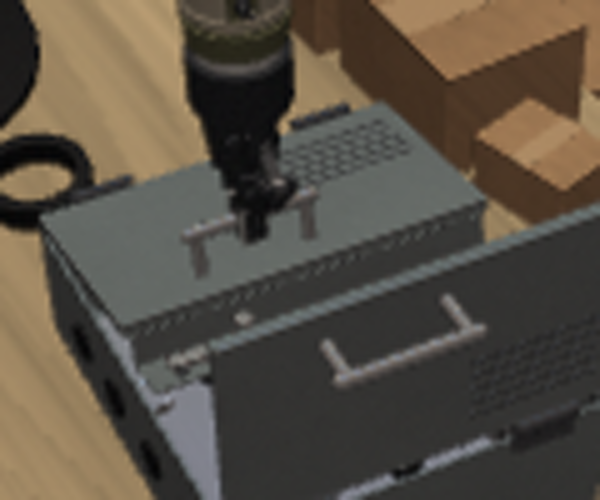

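Leaf is unlocked and lifting. Continue along the arc.

```bash

python3 -m creep '{"hand":[5,5,5,5,5],"delta_pos":[[0,0.0102,-0.0185],[0,0.0122,-0.0173],[0,0.014,-0.0159],[0,0,0],[0,0,0]],"turn":[0,0,0,0,0]}' 80
python3 - <<'E'
from h import *
s=st(); print(wc(s["tcp_pos"])-np.array([-.0273,.0315,.1499]))
E
```

```text
clock: 19.07
tcp_pos: [0.524, 0.258, 0.2223]
orientation: [0.001, 0.04, 0.999, -0.002]
wrist_force: [2.0, -8.2, 7.0]
finger_gap: 0.0083
t 19.07 tcp [0.524  0.258  0.2223] R [[-0.997, 0.081, 0.002], [0.081, 0.997, -0.005], [-0.002, -0.005, -1.0]] F [ 2.  -8.2  7. ] gap 0.0083 q [ 0.323  0.337  0.03   1.264 -0.005  0.403]
[4.93175512e-05 3.75602666e-02 7.24114778e-02]
```

```bash

python3 -m creep '{"hand":[5,5,5,5,5],"delta_pos":[[0,0.0147,-0.0167],[0,0.0171,-0.0134],[0,0.0184,-0.011],[0,0,0],[0,0,0]],"turn":[0,0,0,0,0]}' 80
python3 - <<'E'
from h import *
s=st(); print(wc(s["tcp_pos"])-np.array([-.0273,.0315,.1499]))
E
```

```text
clock: 19.48
tcp_pos: [0.5274, 0.2992, 0.2557]
orientation: [0.001, 0.04, 0.999, -0.001]
wrist_force: [2.2, -5.3, 9.2]
finger_gap: 0.0079
t 19.48 tcp [0.5274 0.2992 0.2557] R [[-0.997, 0.08, 0.003], [0.08, 0.997, -0.002], [-0.003, -0.002, -1.0]] F [ 2.2 -5.3  9.2] gap 0.0079 q [ 0.385  0.372  0.162  1.359 -0.003  0.465]
[0.00014166 0.07887882 0.10578511]
```

```bash

python3 -m creep '{"hand":[5,5,5,5,5],"delta_pos":[[0,0.0194,-0.0105],[0,0.0202,-0.0077],[0,0.0208,-0.0044],[0,0,0],[0,0,0]],"turn":[0,0,0,0,0]}' 80
python3 - <<'E'
from h import *
s=st(); print(wc(s["tcp_pos"])-np.array([-.0273,.0315,.1499]))
E
```

```text
clock: 19.9
tcp_pos: [0.5314, 0.3482, 0.273]
orientation: [0.001, 0.04, 0.999, -0.0]
wrist_force: [4.7, -2.3, 4.2]
finger_gap: 0.0076
t 19.9 tcp [0.5314 0.3482 0.273 ] R [[-0.997, 0.079, 0.003], [0.079, 0.997, -0.001], [-0.003, -0.001, -1.0]] F [ 4.7 -2.3  4.2] gap 0.0076 q [ 0.455  0.43   0.291  1.429 -0.002  0.534]
[0.00025757 0.12809731 0.12308571]
```

```bash

python3 -m creep '{"hand":[5,5,5,5,5],"delta_pos":[[0,0.0211,-0.0026],[0,0.0212,0.0003],[0,0.0195,0.0028],[0,0,0],[0,0,0]],"turn":[0,0,0,0,0]}' 80
python3 - <<'E'
from h import *
s=st(); print(wc(s["tcp_pos"])-np.array([-.0273,.0315,.1499]))
cam("side","p3.png",crop=(60,190,190,330),scale=5)
E
```

```text
clock: 20.32
tcp_pos: [0.5357, 0.3993, 0.2738]
orientation: [0.002, 0.039, 0.999, 0.002]
wrist_force: [4.3, 2.3, 7.9]
finger_gap: 0.008
t 20.32 tcp [0.5357 0.3993 0.2738] R [[-0.997, 0.079, 0.005], [0.079, 0.997, 0.004], [-0.005, 0.004, -1.0]] F [4.3 2.3 7.9] gap 0.008 q [5.200e-01 4.980e-01 3.990e-01 1.466e+00 1.000e-03 5.990e-01]
[0.00056479 0.17933297 0.12392837]
```

View pics/p3.png

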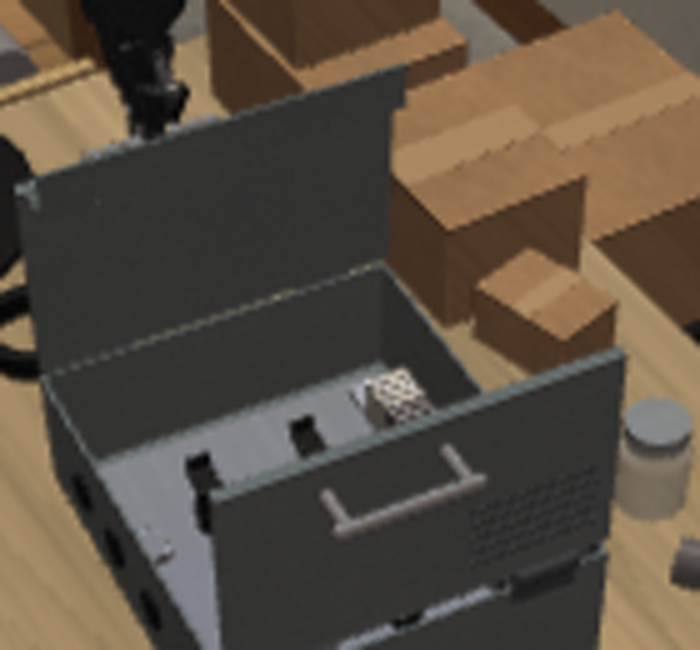

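```bash

python3 -m creep '{"hand":[5,5,5,5,5],"delta_pos":[[0,0.006,0.001],[0,0,0],[0,0,0],[0,0,0],[0,0,0]],"turn":[0,0,0,0,0]}' 80
python3 -m creep '{"hand":[22,22,22,22,22],"delta_pos":[[0,0,0],[0,0,0],[0,0,0],[0,0,0],[0,0,-0.01]],"turn":[0,0,0,0,0]}' 60
python3 -m creep '{"hand":[22,22,22,22,22],"delta_pos":[[0,0,-0.03],[0,0,-0.03],[0,0,-0.03],[0,0,-0.03],[0,0,-0.03]],"turn":[0,0,0,0,0]}' 60
python3 -m creep '{"hand":[22,22,22,22,22],"delta_pos":[[0.04,0,-0.02],[0.04,0,0],[0.04,0,0],[0.04,0,0],[0.04,0,0]],"turn":[0,0,0,0,0]}' 60
python3 -m creep '{"hand":[22,22,22,22,22],"delta_pos":[[0.03,-0.03,0],[0,-0.045,0],[0,-0.045,0],[0,-0.045,0],[0,0,0]],"turn":[0,0,0,0,0]}' 60
python3 - <<'E'
from h import *
s=st();print(wc(s["tcp_pos"]))
c=cam("side","p4.png",crop=(60,310,170,400),scale=2.4);P=cloud(c)
L=(P[...,:2]-C0); x=L@EX;y=L@EY;z=P[...,2]
for sg in(1,-1):
    m=(z>.14)&(z<.29)&(abs(x)<.13)&(sg*y>.12)&(sg*y<.25); q=np.c_[x[m],y[m],z[m]]
    for i in range(6):
        A=np.c_[q[:,0],q[:,2],np.ones(len(q))];k=np.linalg.lstsq(A,q[:,1],rcond=None)[0];r=abs(q[:,1]-A@k);q=q[r<max(.004,np.percentile(r,85))]
    print(sg,len(q),k.round(4),"a",np.pi/2+sg*np.arctan(k[1]))
c=cam("top","p4t.png",scale=1.5)
for t in("holder0","bar0_mid","rack_front","tube_mid"):
    print(t,[(np.round(o["location"],1).tolist(),round(o["score"],2)) for o in env.pinpoint("top",t)[:6]])
E
```

```text
clock: 20.78
tcp_pos: [0.536, 0.4025, 0.2732]
orientation: [0.002, 0.04, 0.999, 0.001]
wrist_force: [3.6, -1.2, 8.2]
finger_gap: 0.0076
clock: 21.2
tcp_pos: [0.5334, 0.4023, 0.2771]
orientation: [-0.002, 0.039, 0.999, -0.001]
wrist_force: [0.0, 0.3, 0.0]
finger_gap: 0.022
clock: 21.62
tcp_pos: [0.534, 0.4025, 0.4009]
orientation: [0.0, 0.039, 0.999, 0.0]
wrist_force: [0.6, 0.6, 1.3]
finger_gap: 0.0221
clock: 22.03
tcp_pos: [0.3734, 0.4152, 0.4156]
orientation: [-0.0, 0.04, 0.999, 0.0]
wrist_force: [-0.9, 0.5, 0.3]
finger_gap: 0.0218
clock: 22.45
tcp_pos: [0.3388, 0.2814, 0.4168]
orientation: [0.0, 0.041, 0.999, -0.001]
wrist_force: [0.3, 0.1, 0.6]
finger_gap: 0.0224
t 22.45 tcp [0.3388 0.2814 0.4168] R [[-0.997, 0.082, 0.001], [0.082, 0.997, -0.001], [-0.001, -0.001, -1.0]] F [0.3 0.1 0.6] gap 0.0224 q [ 5.110e-01  6.000e-02  1.590e-01  1.669e+00 -1.000e-03  5.930e-01]
[-0.21377175  0.07775158  0.41678978]
1 1309 [-0.0043 -0.0094  0.1679] a 1.5614165072455268
-1 1743 [-0.0031  0.0042 -0.1808] a 1.5665915701120416
holder0 [([169.7, 229.8], 0.94), ([171.0, 206.9], 0.85), ([168.8, 183.9], 0.6), ([218.5, 334.8], 0.41)]
bar0_mid [([150.4, 308.3], 0.57), ([153.0, 351.9], 0.55)]
rack_front [([197.4, 329.2], 0.62), ([217.8, 335.0], 0.51)]
tube_mid [([155.6, 327.3], 0.86), ([165.0, 147.5], 0.57)]
```

View pics/p4.png

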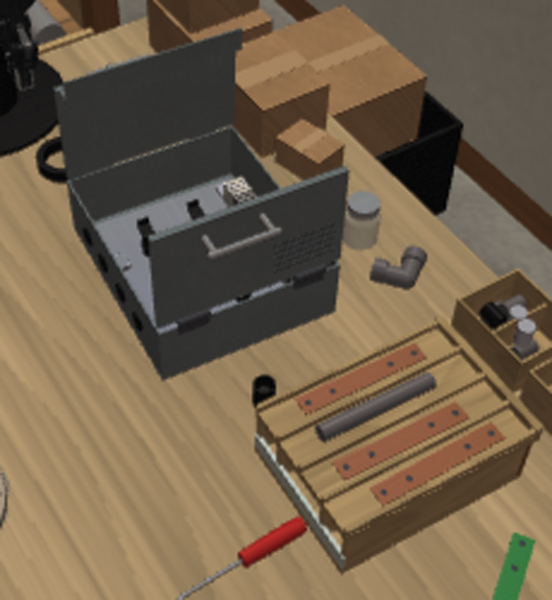

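View pics/p4t.png

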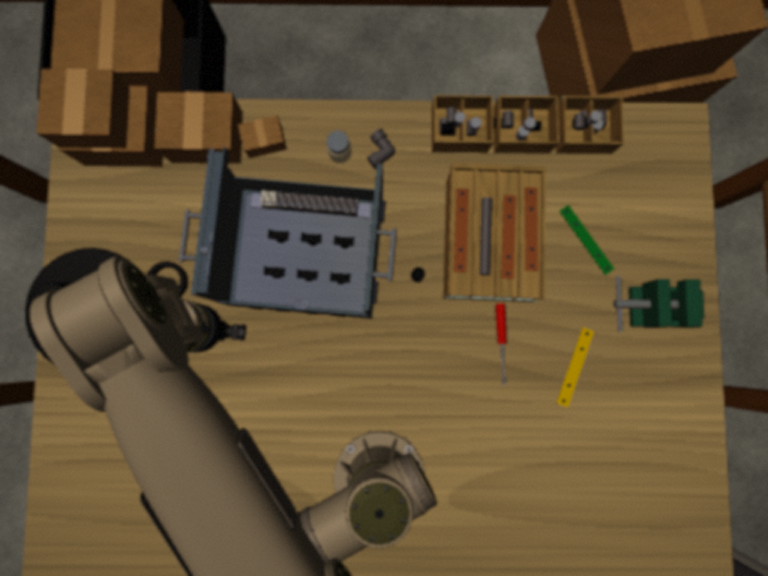

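```bash
cat >> h.py <<'E'
def bars(c,zt=.103,save=None):
    hsv=cv2.cvtColor(c["pixels"],cv2.COLOR_RGB2HSV).astype(int); h,s,v=hsv[...,0],hsv[...,1],hsv[...,2]
    m=((h<11)|(h>172))&(s>110)&(v>60)
    r,g,b=[c["pixels"][...,i].astype(int) for i in range(3)]
    n,lab,stt,cen=cv2.connectedComponentsWithStats(cv2.morphologyEx(m.astype(np.uint8),cv2.MORPH_CLOSE,np.ones((3,3))))
    out=[]
    for k in range(1,n):
        if stt[k,4]<100: continue
        vv,uu=np.nonzero(lab==k)
        w=np.array([px2w(c,a,b_,z=zt)[:2] for a,b_ in zip(vv,uu)],np.float32)
        (cx,cy),(a,b2),ang=cv2.minAreaRect(w*1000)
        if a<b2: a,b2=b2,a; ang+=90
        ang=(ang+90)%180-90
        out.append((round(cx/1000,4),round(cy/1000,4),round(a),round(b2),round(ang,1),stt[k,4]))
    return out
E
python3 - <<'E'
from h import *
c=cam("top"); print("top");[print(b) for b in bars(c)]
P=cloud(c)
for i,(r,k) in enumerate([(169.7,229.8),(171,206.9),(168.8,183.9)]):
    print("holder",i,wc(px2w(c,r,k,z=.055)).round(4))
# dark holder blobs
d=cam("side"); print("side");[print(b) for b in bars(d)]
# holder cradle points from top cloud in case interior z .045-.075
L=(P[...,:2]-C0);x=L@EX;y=L@EY;z=P[...,2]
m=(z>.04)&(z<.085)&(x<.075)&(x>-.11)&(abs(y)<.13)
n,lab,stt,cen=cv2.connectedComponentsWithStats(m.astype(np.uint8))
for k in range(1,n):
    if stt[k,4]>=15: 
        q=np.c_[x[lab==k],y[lab==k],z[lab==k]]; print(stt[k,4],q.mean(0).round(4),np.percentile(q,[5,95],axis=0).round(3).tolist())
# rack: high strips
z=P[...,2];X=P[...,0];Y=P[...,1]
m=(z>0.085)&(z<0.135)&(X>.35)&(X<.77)&(Y>-.45)&(Y<-.13)
n,lab,stt,cen=cv2.connectedComponentsWithStats(m.astype(np.uint8));k=1+np.argmax(stt[1:,4]);r=cv2.minAreaRect(P[lab==k][:,:2].astype(np.float32)*1000);print(r,cv2.boxPoints(r).round())
cv2.imwrite("pics/rack.png",cv2.resize(c["pixels"][105:210,290:370][:,:,::-1],None,fx=6,fy=6,interpolation=cv2.INTER_CUBIC)[:600])
E
```

```text
top
(0.5738, -0.2993, 187, 18, -3.1, np.int32(207))
(0.5556, -0.3519, 107, 18, -1.1, np.int32(127))
(0.5449, -0.186, 97, 17, -3.9, np.int32(104))
(0.3701, -0.2794, 94, 24, 3.4, np.int32(190))
holder 0 [-0.002  -0.1008  0.055 ]
holder 1 [-0.014  -0.0183  0.055 ]
holder 2 [-0.0133  0.0658  0.055 ]
side
(0.589, -0.1915, 197, 28, -2.3, np.int32(400))
(0.5733, -0.3026, 197, 28, -2.5, np.int32(451))
(0.5925, -0.3565, 197, 28, -0.4, np.int32(461))
(0.3466, -0.3398, 99, 27, 2.0, np.int32(255))
87 [0.032  0.0643 0.0564] [[0.023, 0.041, 0.047], [0.042, 0.086, 0.067]]
85 [ 0.0318 -0.0157  0.0567] [[0.022, -0.038, 0.048], [0.041, 0.006, 0.067]]
80 [ 0.0315 -0.095   0.0563] [[0.022, -0.117, 0.05], [0.04, -0.074, 0.067]]
84 [-0.058   0.0649  0.0569] [[-0.067, 0.041, 0.047], [-0.048, 0.088, 0.068]]
82 [-0.0583 -0.0147  0.0573] [[-0.067, -0.038, 0.049], [-0.048, 0.006, 0.068]]
81 [-0.0586 -0.0948  0.0564] [[-0.067, -0.118, 0.049], [-0.049, -0.074, 0.068]]
((589.227294921875, -273.6270751953125), (225.3289337158203, 314.1570739746094), 88.24201202392578) [[ 429. -381.]
 [ 743. -391.]
 [ 750. -166.]
 [ 436. -156.]]
```

View pics/rack.png

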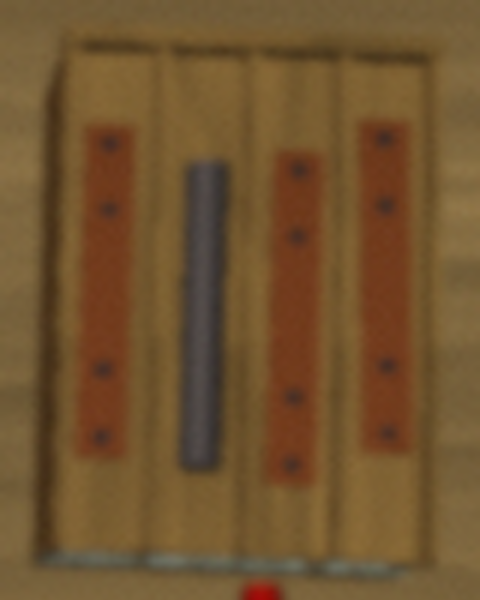

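```bash
cat >> h.py <<'E'
RPSI=-.0307; RX=np.array([np.cos(RPSI),np.sin(RPSI)]); RY=np.array([-RX[1],RX[0]]); RF=np.array([.4393,-.269])
def rw(x,y,z): return np.r_[RF+RX*x+RY*y,z]
def wr(p): d=np.array(p)[:2]-RF; return np.array([d@RX,d@RY,p[2]])
E
python3 -m creep '{"hand":[0,0,0,0,0],"delta_pos":[[0,0,0],[0,0,0],[0,0,0],[0,0,0],[0,0,0]],"turn":[-0.3,-0.24,0,0,0]}' 40
python3 - <<'E'
from h import *
s=st()
c=cam("top");P=cloud(c)
# depth profiles at lane strips along rack x
for ly in (81,27,-27,-81):
    out=[]
    for rx in np.arange(-.03,.32,.01):
        r,k=w2px(c,rw(rx,ly/1000,.1)); out.append(int(1000*P[int(round(r)),int(round(k)),2]) if np.isfinite(P[int(round(r)),int(round(k)),2]) else -1)
    print(ly,out)
print([ (wr(px2w(c,*o["location"],z=.1)).round(4),o["score"]) for o in env.pinpoint("top","rack_front")])
d=cam("side"); P=cloud(d)
print([ (wr(px2w(d,*o["location"],z=.1)).round(4),o["score"]) for o in env.pinpoint("side","rack_front")])
for ly in (81,27,-27,-81):
    out=[]
    for rx in np.arange(-.03,.32,.01):
        r,k=w2px(d,rw(rx,ly/1000,.1)); v=P[int(round(r)),int(round(k)),2]; out.append(int(1000*v) if np.isfinite(v) else -1)
    print(ly,out)
for b in bars(d): print(wr([b[0],b[1],0])[:2].round(4),b[2:5])
for t in ("bar0_mid",): print([ (wr(px2w(d,*o["location"],z=.1015)).round(4),round(o["score"],2)) for o in env.pinpoint("side",t)])
mv(rw(.16,.081,.417),s)
E
```

```text
clock: 23.27
tcp_pos: [0.3407, 0.2857, 0.4151]
orientation: [-0.0, 0.016, 1.0, -0.0]
wrist_force: [-0.1, 0.2, -1.0]
finger_gap: -0.0003
t 23.27 tcp [0.3407 0.2857 0.4151] R [[-0.999, 0.032, -0.0], [0.032, 0.999, -0.0], [0.0, -0.0, -1.0]] F [-0.1  0.2 -1. ] gap -0.0003 q [0.517 0.068 0.163 1.666 0.    0.549]
81 [-5, 0, 41, 98, 92, 97, 99, 96, 105, 100, 106, 101, 102, 102, 102, 100, 99, 103, 98, 104, 108, 104, 99, 107, 103, 103, 108, 103, 102, 95, 101, 99, 97, 114, 112]
27 [-8, -2, 44, 105, 96, 100, 101, 107, 124, 121, 126, 126, 123, 119, 124, 123, 118, 122, 124, 122, 125, 124, 130, 124, 124, 124, 97, 100, 97, 102, 97, 102, 98, 117, 6]
-27 [-1, 4, 40, 98, 100, 94, 96, 98, 109, 99, 101, 107, 102, 103, 104, 103, 111, 103, 101, 102, 105, 103, 106, 103, 102, 104, 99, 100, 99, 101, 98, 95, 102, 116, 118]
-81 [1, 2, 43, 100, 106, 102, 100, 100, 100, 100, 106, 106, 103, 104, 100, 102, 105, 104, 100, 104, 100, 101, 99, 105, 105, 101, 98, 105, 103, 103, 103, 98, 98, 116, 114]
[(array([-0.0023,  0.0032,  0.1   ]), 0.74), (array([0.0424, 0.1893, 0.1   ]), 0.28)]
[(array([-0.0095,  0.0028,  0.1   
[... 261 characters left out ...]
, 120, 121, 118, 117, 119, 116, 120, 121, 118, 102, 95, 97, 98, 97, 101, 112, 118]
-27 [35, 6, 97, 102, 95, 100, 94, 105, 102, 103, 104, 102, 98, 100, 100, 105, 103, 99, 105, 99, 100, 99, 105, 99, 100, 104, 103, 99, 100, 100, 98, 100, 94, 108, 118]
-81 [40, 52, 81, 98, 99, 92, 100, 100, 100, 101, 99, 104, 100, 99, 100, 103, 102, 100, 96, 98, 103, 102, 102, 98, 103, 103, 103, 104, 103, 97, 100, 98, 97, 108, 108]
[0.1471 0.0822] (197, 29, -1.8)
[ 0.135  -0.0295] (197, 28, -2.5)
[ 0.1562 -0.0826] (197, 28, -0.5)
[-0.091  -0.0735] (98, 27, 1.6)
[(array([0.069 , 0.2955, 0.1015]), 0.75), (array([0.1469, 0.0841, 0.1015]), 0.73)]
tool shift units [-0.3452 -0.5876 -0.0024] m [-0.2762 -0.4701 -0.0019]
```

```bash
sed -i 's/RF=np.array(\[.4393,-.269\])/RF=np.array([.4393,-.269])-.006*RX/' h.py
python3 -m creep '{"hand":[0,0,0,0,0],"delta_pos":[[-0.0247,-0.042,0],[-0.0247,-0.042,0],[-0.0247,-0.042,0],[-0.0247,-0.042,0],[-0.0247,-0.042,0]],"turn":[0,0,0,0,0]}' 40 >/dev/null
python3 -m creep '{"hand":[0,0,0,0,0],"delta_pos":[[-0.0247,-0.042,0],[-0.0247,-0.042,0],[-0.0247,-0.042,0],[-0.0247,-0.042,0],[-0.0247,-0.042,0]],"turn":[0,0,0,0,0]}' 40 >/dev/null
python3 -m creep '{"hand":[0,0,0,0,0],"delta_pos":[[-0.0247,-0.042,0],[-0.0247,-0.042,0],[-0.0247,-0.042,0],[-0.0247,-0.042,0],[0,0,0]],"turn":[0,0,0,0,0]}' 40 >/dev/null
python3 -m creep '{"hand":[0,0,0,0,0],"delta_pos":[[0,0,0.045],[0,0,0.045],[0,0,0.045],[0,0,0.045],[0,0,0.045]],"turn":[0,0,0,0,0]}' 40 
python3 -m creep '{"hand":[0,0,0,0,0],"delta_pos":[[0,0,0.045],[0,0,0],[0,0,0],[0,0,0],[0,0,0]],"turn":[0,0,0,0,0]}' 40
python3 - <<'E'
from h import *
s=st();print(wr(s["tcp_pos"]).round(4));mv(rw(.16,.0815,.116),s)
E
```

```text
clock: 25.18
tcp_pos: [0.6017, -0.1932, 0.2335]
orientation: [0.0, 0.016, 1.0, 0.0]
wrist_force: [0.3, -0.5, 0.5]
finger_gap: -0.0003
clock: 25.6
tcp_pos: [0.604, -0.1943, 0.2027]
orientation: [0.003, 0.016, 1.0, -0.001]
wrist_force: [0.0, 0.2, -0.4]
finger_gap: -0.0001
t 25.6 tcp [ 0.604  -0.1943  0.2027] R [[-0.999, 0.032, 0.005], [0.032, 0.999, -0.002], [-0.005, -0.002, -1.0]] F [ 0.   0.2 -0.4] gap -0.0001 q [-0.438  0.438  0.132  1.259  0.    -0.406]
[0.1684 0.0797 0.2027]
tool shift units [0.011  0.0024 0.1083] m [0.0088 0.0019 0.0866]
```

```bash

python3 -m creep '{"hand":[0,0,0,0,0],"delta_pos":[[0.006,0.0024,0.04],[0,0,0.04],[0,0,0.022],[0,0,0],[0,0,0]],"turn":[0,0,0,0,0]}' 40
python3 -m creep '{"hand":[0,0,0,0,0],"delta_pos":[[0,0,0],[0,0,0],[0,0,0],[0,0,0],[0,0,0]],"turn":[0,0,0,0,0]}' 40
python3 - <<'E'
from h import *
s=st();print(wr(s["tcp_pos"]).round(4))
E
```

```text
clock: 26.02
tcp_pos: [0.5983, -0.1918, 0.1192]
orientation: [0.001, 0.016, 1.0, -0.0]
wrist_force: [0.4, 0.3, 0.6]
finger_gap: 0.0
clock: 26.43
tcp_pos: [0.5979, -0.1916, 0.1185]
orientation: [0.001, 0.016, 1.0, -0.0]
wrist_force: [-0.1, -0.1, 0.1]
finger_gap: 0.0001
t 26.43 tcp [ 0.5979 -0.1916  0.1185] R [[-0.999, 0.032, 0.001], [0.032, 0.999, -0.001], [-0.001, -0.001, -1.0]] F [-0.1 -0.1  0.1] gap 0.0001 q [-0.438  0.472 -0.026  1.071  0.    -0.406]
[0.1622 0.0822 0.1185]
```

```bash

python3 -m creep '{"hand":[0,0,0,0,0],"delta_pos":[[0,0,0.003],[0,0,0.003],[0,0,0],[0,0,0],[0,0,0]],"turn":[0,0,0,0,0]}' 40
python3 -m creep '{"hand":[0,0,0,0,0],"delta_pos":[[0,0,0.003],[0,0,0],[0,0,0],[0,0,0],[0,0,0]],"turn":[0,0,0,0,0]}' 40

```

```text
clock: 26.85
tcp_pos: [0.5977, -0.1915, 0.1141]
orientation: [0.001, 0.016, 1.0, -0.0]
wrist_force: [-1.3, 0.7, 8.0]
finger_gap: 0.0002
clock: 27.27
tcp_pos: [0.5978, -0.1915, 0.114]
orientation: [0.001, 0.016, 1.0, -0.001]
wrist_force: [-6.0, 1.9, 20.9]
finger_gap: -0.0002
```

```bash

python3 -m creep '{"hand":[0,0,0,0,0],"delta_pos":[[0.008,0,-0.001],[0.012,0,0],[0.015,0,0],[0.015,0,0],[0,0,0]],"turn":[0,0,0,0,0]}' 40
python3 - <<'E'
from h import *
s=st();print(wr(s["tcp_pos"]).round(4))
d=cam("side","s1.png",crop=(190,300,250,390),scale=5)
for b in bars(d): print(wr([b[0],b[1],0])[:2].round(4),b[2:5])
E
```

```text
clock: 27.68
tcp_pos: [0.5584, -0.1911, 0.1141]
orientation: [0.003, 0.016, 1.0, -0.001]
wrist_force: [-2.2, 0.0, 11.9]
finger_gap: 0.0002
t 27.68 tcp [ 0.5584 -0.1911  0.1141] R [[-0.999, 0.032, 0.005], [0.032, 0.999, -0.003], [-0.005, -0.003, -1.0]] F [-2.2  0.  11.9] gap 0.0002 q [-0.466  0.404 -0.145  1.016 -0.    -0.433]
[0.1227 0.0815 0.1141]
[0.0792 0.0817] (128, 28, -2.4)
[ 0.1414 -0.0295] (196, 28, -2.5)
[ 0.1623 -0.0827] (196, 28, -0.4)
[-0.0845 -0.0735] (99, 27, 1.6)
```

View pics/s1.png

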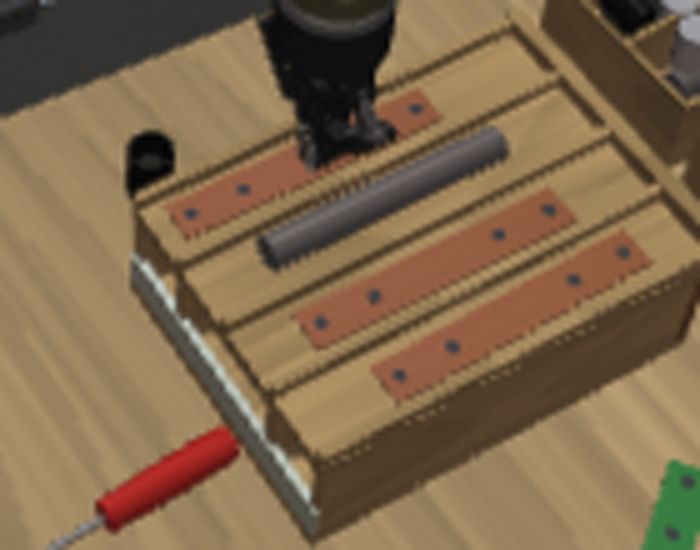

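```bash

python3 -m creep '{"hand":[0,0,0,0,0],"delta_pos":[[0.012,0,0.0008],[0.015,0,0],[0.015,0,0],[0.015,0,0],[0,0,0]],"turn":[0,0,0,0,0]}' 40
python3 -m creep '{"hand":[0,0,0,0,0],"delta_pos":[[0.012,0,0],[0.010,0,0],[0,0,0],[0,0,0],[0,0,0]],"turn":[0,0,0,0,0]}' 40
python3 - <<'E'
from h import *
s=st();print(wr(s["tcp_pos"]).round(4))
d=cam("side","s2.png",crop=(190,300,230,390),scale=5)
for b in bars(d): print(wr([b[0],b[1],0])[:2].round(4),b[2:5])
E
```

```text
clock: 28.15
tcp_pos: [0.5137, -0.1902, 0.114]
orientation: [0.004, 0.016, 1.0, -0.002]
wrist_force: [-1.1, -0.1, 16.6]
finger_gap: 0.0
clock: 28.57
tcp_pos: [0.497, -0.1898, 0.114]
orientation: [0.004, 0.016, 1.0, -0.002]
wrist_force: [-0.8, -0.6, 16.9]
finger_gap: 0.0003
t 28.57 tcp [ 0.497  -0.1898  0.114 ] R [[-0.999, 0.032, 0.007], [0.032, 0.999, -0.004], [-0.007, -0.004, -1.0]] F [-0.8 -0.6 16.9] gap 0.0003 q [-0.516  0.299 -0.3    0.964 -0.    -0.484]
[0.0613 0.0809 0.114 ]
[0.0173 0.0805] (125, 29, -2.6)
[ 0.141  -0.0295] (197, 28, -2.5)
[ 0.1619 -0.0827] (198, 28, -0.5)
[-0.0845 -0.0735] (99, 27, 1.6)
```

View pics/s2.png

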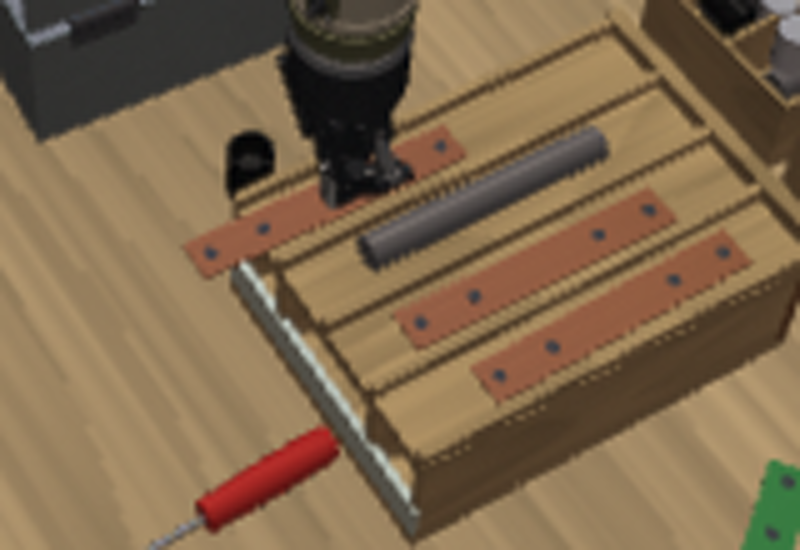

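```bash

python3 -m creep '{"hand":[0,0,0,0,0],"delta_pos":[[0,0,-0.01],[0,0,-0.025],[0,0,-0.04],[0,0,0],[0,0,0]],"turn":[0,0,0,0,0]}' 40
python3 -m creep '{"hand":[48,48,48,48,48],"delta_pos":[[0.035,0,0],[0.035,0,0],[0.035,0,0],[0,0,0],[0,0,0]],"turn":[0,0,0,0,0]}' 40
python3 -m creep '{"hand":[48,48,48,48,48],"delta_pos":[[0,0,0],[0,0,0],[0,0,0],[0,0,0],[0,0,0]],"turn":[0,0,0,0,0]}' 40
python3 - <<'E'
from h import *
s=st();print(wr(s["tcp_pos"]).round(4)); mv(rw(-.023,.081,.0935),s)
d=cam("side");
for b in bars(d): print(wr([b[0],b[1],0])[:2].round(4),b[2:5])
E
```

```text
clock: 29.03
tcp_pos: [0.4953, -0.1887, 0.1722]
orientation: [0.002, 0.016, 1.0, -0.001]
wrist_force: [-0.2, 0.7, -0.1]
finger_gap: -0.0
clock: 29.45
tcp_pos: [0.4086, -0.1847, 0.1695]
orientation: [-0.001, 0.017, 1.0, 0.001]
wrist_force: [0.9, -0.8, 0.4]
finger_gap: 0.0482
clock: 29.87
tcp_pos: [0.4108, -0.1854, 0.1703]
orientation: [-0.0, 0.016, 1.0, 0.0]
wrist_force: [0.2, 0.1, 0.3]
finger_gap: 0.0481
t 29.87 tcp [ 0.4108 -0.1854  0.1703] R [[-1.0, 0.031, -0.0], [0.031, 1.0, 0.0], [0.0, 0.0, -1.0]] F [0.2 0.1 0.3] gap 0.0481 q [-0.603  0.112 -0.39   1.069  0.    -0.571]
[-0.0251  0.0827  0.1703]
tool shift units [-0.0026 -0.0021  0.096 ] m [-0.0021 -0.0017  0.0768]
[0.0528 0.08  ] (198, 29, -2.6)
[ 0.141  -0.0295] (197, 28, -2.5)
[ 0.1612 -0.0828] (195, 28, -0.4)
[-0.085  -0.0736] (98, 27, 2.0)
```

```bash

python3 -m creep '{"hand":[48,48,48,48,48],"delta_pos":[[0,-0.003,0.03],[0,0,0.035],[0,0,0.03],[0,0,0],[0,0,0]],"turn":[0,0,0,0,0]}' 40
python3 -m creep '{"hand":[48,48,48,48,48],"delta_pos":[[0,0,0],[0,0,0],[0,0,0],[0,0,0],[0,0,0]],"turn":[0,0,0,0,0]}' 40
python3 - <<'E'
from h import *
s=st();print(wr(s["tcp_pos"]).round(4)); 
d=cam("side","s3.png",crop=(190,300,230,390),scale=5)
E
```

```text
clock: 30.33
tcp_pos: [0.4094, -0.1871, 0.0938]
orientation: [-0.001, 0.016, 1.0, 0.001]
wrist_force: [0.6, -0.4, -0.1]
finger_gap: 0.0476
clock: 30.75
tcp_pos: [0.4108, -0.1881, 0.0953]
orientation: [0.001, 0.016, 1.0, -0.0]
wrist_force: [-0.6, 0.0, 0.2]
finger_gap: 0.0482
t 30.75 tcp [ 0.4108 -0.1881  0.0953] R [[-0.999, 0.032, 0.001], [0.032, 0.999, -0.001], [-0.001, -0.001, -1.0]] F [-0.6  0.   0.2] gap 0.0482 q [-0.608  0.18  -0.511  0.878  0.    -0.576]
[-0.025   0.08    0.0953]
```

View pics/s3.png

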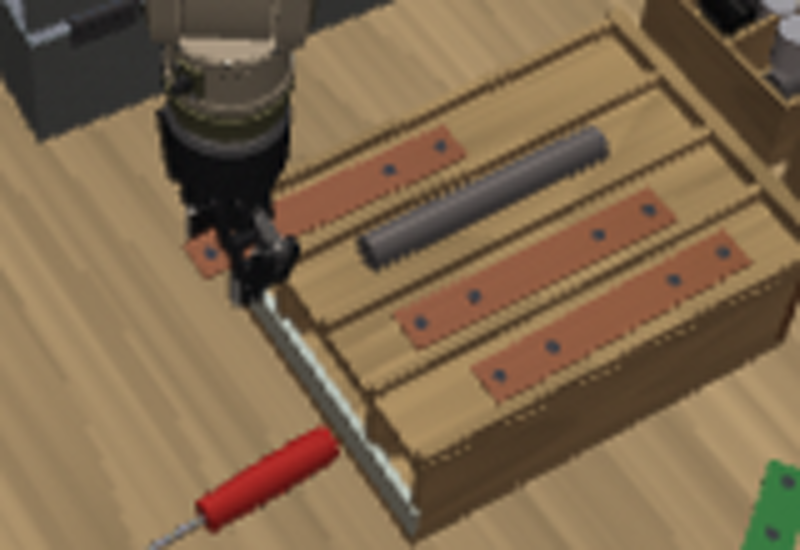

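```bash

python3 -m creep '{"hand":[48,15,15,15,15],"delta_pos":[[0,0,0.002],[0,0,0],[0,0,0],[0,0,0],[0,0,0]],"turn":[0,0,0,0,0]}' 110
python3 -m creep '{"hand":[15,15,15,15,15],"delta_pos":[[0,0,0],[0,0,0],[0,0,0],[0,0,0],[0,0,0]],"turn":[0,0,0,0,0]}' 110
python3 -m creep '{"hand":[15,15,15,15,15],"delta_pos":[[0,0,-0.005],[0,0,-0.01],[0,0,-0.02],[0,0,0],[0,0,0]],"turn":[0,0,0,0,0]}' 110
python3 - <<'E'
from h import *
s=st();print(wr(s["tcp_pos"]).round(4)); 
d=cam("side","s4.png",crop=(190,300,230,390),scale=5);
for b in bars(d,zt=.13): print(wr([b[0],b[1],0])[:2].round(4),b[2:5])
E
```

```text
clock: 31.22
tcp_pos: [0.4101, -0.1877, 0.0931]
orientation: [-0.0, 0.016, 1.0, 0.0]
wrist_force: [-1.0, 0.8, 4.2]
finger_gap: 0.0261
clock: 31.63
tcp_pos: [0.4101, -0.1877, 0.093]
orientation: [-0.0, 0.016, 1.0, 0.0]
wrist_force: [-2.1, 1.3, 5.2]
finger_gap: 0.0259
clock: 32.05
tcp_pos: [0.411, -0.1884, 0.1216]
orientation: [0.001, 0.016, 1.0, -0.001]
wrist_force: [0.4, 0.9, -0.7]
finger_gap: 0.0263
t 32.05 tcp [ 0.411  -0.1884  0.1216] R [[-0.999, 0.032, 0.002], [0.032, 0.999, -0.001], [-0.002, -0.001, -1.0]] F [ 0.4  0.9 -0.7] gap 0.0263 q [-0.608  0.154 -0.471  0.944 -0.    -0.576]
[-0.0247  0.0797  0.1216]
[0.0819 0.0781] (138, 28, -0.8)
[ 0.1278 -0.0427] (193, 27, -2.5)
[ 0.1483 -0.0947] (193, 27, -0.5)
[-0.093  -0.0858] (96, 26, 2.0)
```

View pics/s4.png

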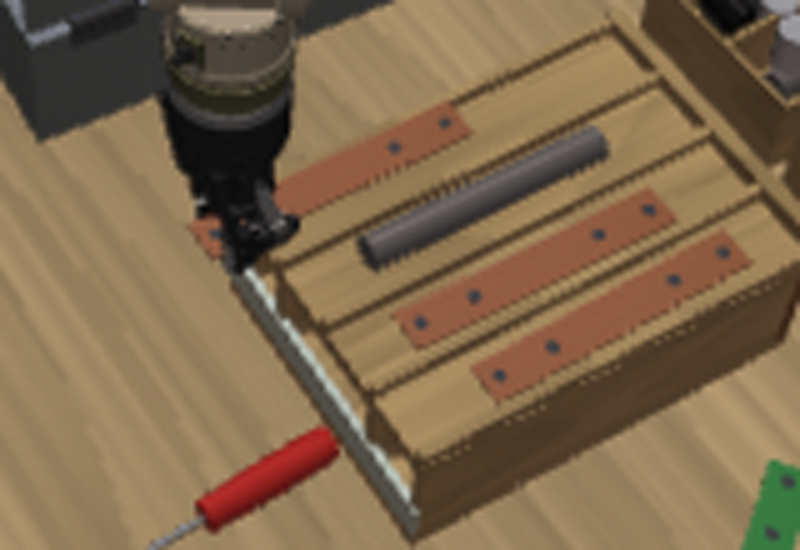

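```bash

python3 -m creep '{"hand":[15,15,15,15,15],"delta_pos":[[0,0,-0.03],[0,0,-0.04],[0,0,-0.04],[0,0,0],[0,0,0]],"turn":[0,0,0,0,0]}' 110
python3 -m creep '{"hand":[15,15,15,15,15],"delta_pos":[[0,0,0],[0,0,0],[0,0,0],[0,0,0],[0,0,0]],"turn":[0,0,0,0,0]}' 110
python3 - <<'E'
from h import *
s=st();print(wr(s["tcp_pos"]).round(4)); 
d=cam("side","s5.png",crop=(90,300,190,400),scale=3); P=cloud(d)
px=d["pixels"].astype(int); hsv=cv2.cvtColor(d["pixels"],cv2.COLOR_RGB2HSV).astype(int)
m=((hsv[...,0]<11)|(hsv[...,0]>172))&(hsv[...,1]>110)&(hsv[...,2]>60)&(P[...,2]>.15)
q=P[m]; L=(q[:,:2]-RF); x=L@RX;y=L@RY; k=np.polyfit(x,q[:,2],1); print(len(q),"tilt",k, "x range",np.percentile(x,[1,99]),"y",np.median(y), "yaw",np.degrees(np.polyfit(x,y,1)[0]))
c=cam("top","s5t.png",scale=1.5); Q=cloud(c)
# arm heights along line base->tcp
t=np.array(s["tcp_pos"][:2]); u=t/np.linalg.norm(t)
m=(Q[...,2]>.25); X=Q[m]; al=X[:,:2]@u; pe=X[:,:2]@np.array([-u[1],u[0]])
for a in np.arange(-.1,.6,.05):
    g=(al>a)&(al<a+.05)&(abs(pe)<.15); 
    if g.sum()>5: print(round(a,2),np.percentile(X[g,2],[2,50,98]).round(3),np.percentile(pe[g],[2,98]).round(3))
E
```

```text
clock: 32.52
tcp_pos: [0.4112, -0.1885, 0.2099]
orientation: [0.001, 0.016, 1.0, -0.001]
wrist_force: [0.3, 0.4, -2.0]
finger_gap: 0.0259
clock: 32.93
tcp_pos: [0.4098, -0.1875, 0.208]
orientation: [-0.001, 0.016, 1.0, 0.001]
wrist_force: [1.1, 0.1, -1.2]
finger_gap: 0.0263
t 32.93 tcp [ 0.4098 -0.1875  0.208 ] R [[-0.999, 0.032, -0.001], [0.032, 0.999, 0.001], [0.001, 0.001, -1.0]] F [ 1.1  0.1 -1.2] gap 0.0263 q [-0.608  0.09  -0.319  1.163  0.    -0.576]
[-0.026   0.0805  0.208 ]
324 tilt [-0.04093978  0.21718299] x range [-0.0437188   0.14994853] y 0.08072128630278018 yaw 0.7570115361199071
-0.05 [0.285 0.29  0.296] [-0.105 -0.084]
0.0 [0.262 0.792 0.803] [-0.107  0.148]
0.05 [0.273 0.8   0.805] [0.    0.147]
0.1 [0.543 0.776 0.794] [0.004 0.148]
0.15 [0.73 0.76 0.77] [-0.011  0.106]
0.2 [0.714 0.744 0.755] [-0.019  0.099]
0.25 [0.704 0.73  0.741] [-0.024  0.089]
0.3 [0.691 0.715 0.726] [-0.025  0.076]
0.35 [0.675 0.697 0.711] [-0.032  0.061]
0.4 [0.292 0.688 0.694] [-0.042  0.053]
0.45 [0.637 0.678 0.687] [-0.048  0.047]
```

View pics/s5.png

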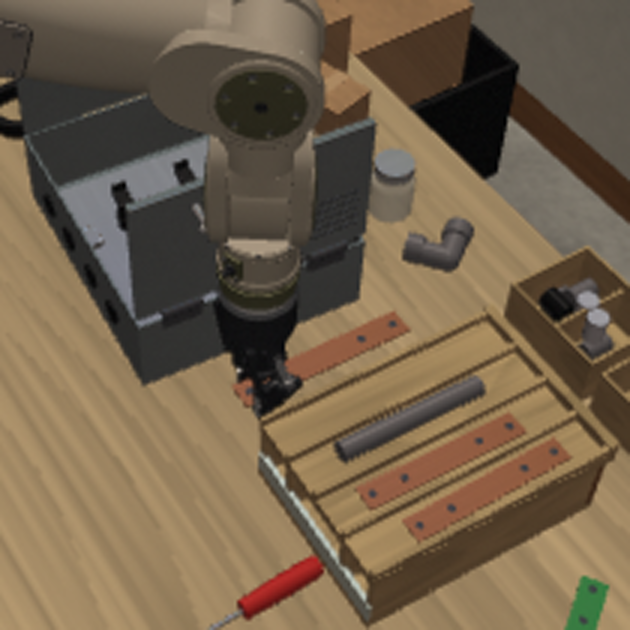

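View pics/s5t.png

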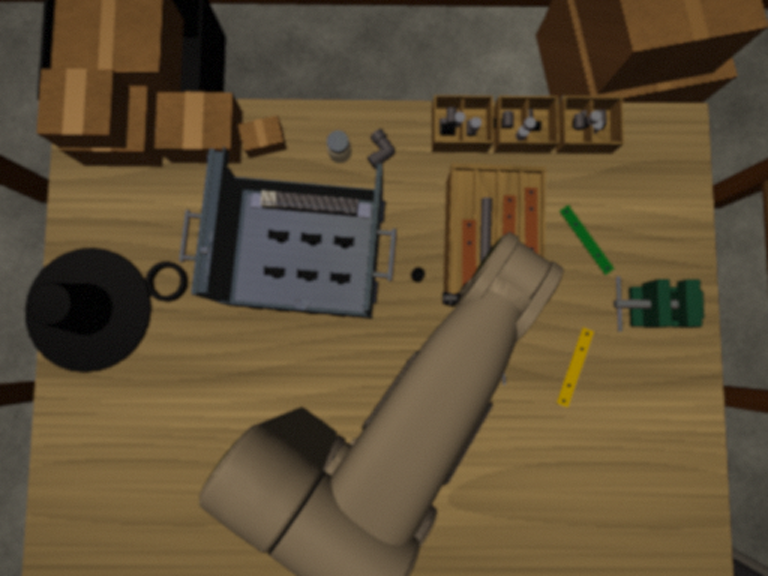

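```bash

python3 -m creep '{"hand":[15,15,15,15,15],"delta_pos":[[0,0,-0.04],[0,0,-0.04],[0,0,-0.04],[0,0,-0.04],[0,0,-0.03]],"turn":[0.2,0.2,0.154,0,0]}' 110
python3 -m creep '{"hand":[15,15,15,15,15],"delta_pos":[[0,0,0],[0,0,0],[0,0,0],[0,0,0],[0,0,0]],"turn":[0,0,0,0,0]}' 110
python3 - <<'E'
from h import *
s=st();mv(cw(-.092,.0646,.36),s)
E
```

```text
clock: 33.45
tcp_pos: [0.4104, -0.1879, 0.3636]
orientation: [0.001, 0.04, 0.999, -0.001]
wrist_force: [0.2, -0.8, -1.1]
finger_gap: 0.0261
clock: 33.87
tcp_pos: [0.4097, -0.1874, 0.3594]
orientation: [-0.001, 0.04, 0.999, 0.001]
wrist_force: [0.0, 0.2, -1.6]
finger_gap: 0.0256
t 33.87 tcp [ 0.4097 -0.1874  0.3594] R [[-0.997, 0.08, -0.002], [0.08, 0.997, 0.002], [0.002, 0.002, -1.0]] F [ 0.   0.2 -1.6] gap 0.0256 q [-0.608  0.064  0.022  1.532  0.    -0.527]
tool shift units [-1.690e-02  5.608e-01  1.000e-04] m [-1.350e-02  4.486e-01  1.000e-04]
```

```bash

python3 -m creep '{"hand":[15,15,15,15,15],"delta_pos":[[-0.004,0.02,0],[-0.004,0.035,0],[-0.004,0.04,0],[-0.004,0.04,0],[0,0.04,0]],"turn":[0,0,0,0,0]}' 110 >/dev/null
python3 -m creep '{"hand":[15,15,15,15,15],"delta_pos":[[0,0.04,0],[0,0.04,0],[0,0.04,0],[0,0.04,0],[0,0.04,0]],"turn":[0,0,0,0,0]}' 110 >/dev/null
python3 -m creep '{"hand":[15,15,15,15,15],"delta_pos":[[0,0.04,0],[0,0.04,0],[0,0.04,0],[0,0.035,0],[0,0.025,0]],"turn":[0,0,0,0,0]}' 110
python3 -m creep '{"hand":[15,15,15,15,15],"delta_pos":[[0,0,0],[0,0,0],[0,0,0],[0,0,0],[0,0,0]],"turn":[0,0,0,0,0]}' 110
python3 - <<'E'
from h import *
s=st();print(wc(s["tcp_pos"]).round(4));mv(cw(-.092,.0646,.0485),s)
d=cam("side","c1.png",crop=(40,200,170,330),scale=4); P=cloud(d)
hsv=cv2.cvtColor(d["pixels"],cv2.COLOR_RGB2HSV).astype(int)
m=((hsv[...,0]<11)|(hsv[...,0]>172))&(hsv[...,1]>110)&(hsv[...,2]>50)&(P[...,2]>.3)&(P[...,2]<.45)
q=P[m]; L=(q[:,:2]-C0); x=L@EX;y=L@EY; print(len(q)); k=np.polyfit(x,q[:,2],1); print("tilt",k, "x range",np.percentile(x,[1,99]),"y",np.median(y),"yaw",np.degrees(np.polyfit(x,y,1)[0]))
E
```

```text
clock: 35.12
tcp_pos: [0.458, 0.2561, 0.3596]
orientation: [-0.001, 0.039, 0.999, -0.0]
wrist_force: [-0.3, -0.6, -2.0]
finger_gap: 0.026
clock: 35.53
tcp_pos: [0.4586, 0.2528, 0.3609]
orientation: [-0.0, 0.041, 0.999, -0.0]
wrist_force: [0.0, -0.3, -1.8]
finger_gap: 0.0263
t 35.53 tcp [0.4586 0.2528 0.3609] R [[-0.997, 0.082, -0.0], [0.082, 0.997, -0.0], [0.0, -0.0, -1.0]] F [ 0.  -0.3 -1.8] gap 0.0263 q [ 0.35   0.209  0.195  1.558 -0.     0.432]
[-0.0921  0.0587  0.3609]
tool shift units [-1.000e-04  7.400e-03  3.905e-01] m [-1.000e-04  5.900e-03  3.124e-01]
58
tilt [-0.03907915  0.36662532] x range [-0.11084279  0.08841187] y 0.04579378446414883 yaw 0.3520990101112727
```

View pics/c1.png

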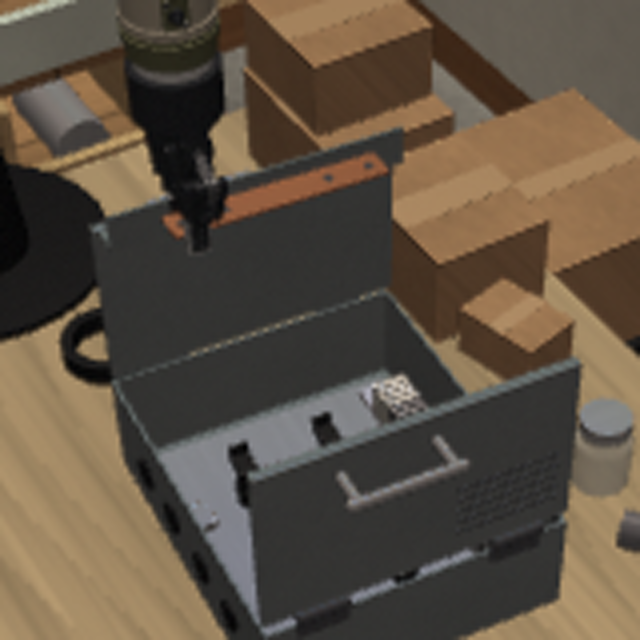

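```bash

python3 -m creep '{"hand":[15,15,15,15,15],"delta_pos":[[0,0.0074,0.02],[0,0,0.04],[0,0,0.04],[0,0,0.04],[0,0,0.04]],"turn":[0,0,0,0,0]}' 110 >/dev/null
python3 -m creep '{"hand":[15,15,15,15,15],"delta_pos":[[0,0,0.04],[0,0,0.04],[0,0,0.04],[0,0,0.02],[0,0,0]],"turn":[0,0,0,0,0]}' 110 
python3 -m creep '{"hand":[15,15,15,15,15],"delta_pos":[[0,0,0],[0,0,0],[0,0,0],[0,0,0],[0,0,0]],"turn":[0,0,0,0,0]}' 110
python3 - <<'E'
from h import *
s=st();print(wc(s["tcp_pos"]).round(4))
d=cam("side","c2.png",crop=(100,200,190,310),scale=5)
c=cam("top","c2t.png",crop=(110,220,130,270),scale=5)
E
```

```text
clock: 36.42
tcp_pos: [0.4562, 0.2578, 0.101]
orientation: [-0.003, 0.041, 0.999, -0.001]
wrist_force: [-1.5, -0.8, -2.5]
finger_gap: 0.0262
clock: 36.83
tcp_pos: [0.46, 0.26, 0.1063]
orientation: [0.001, 0.04, 0.999, 0.001]
wrist_force: [0.9, -0.7, -1.6]
finger_gap: 0.0261
t 36.83 tcp [0.46   0.26   0.1063] R [[-0.997, 0.08, 0.002], [0.08, 0.997, 0.001], [-0.002, 0.001, -1.0]] F [ 0.9 -0.7 -1.6] gap 0.0261 q [ 0.362  0.304 -0.314  0.95   0.     0.443]
[-0.0913  0.066   0.1063]
```

View pics/c2.png

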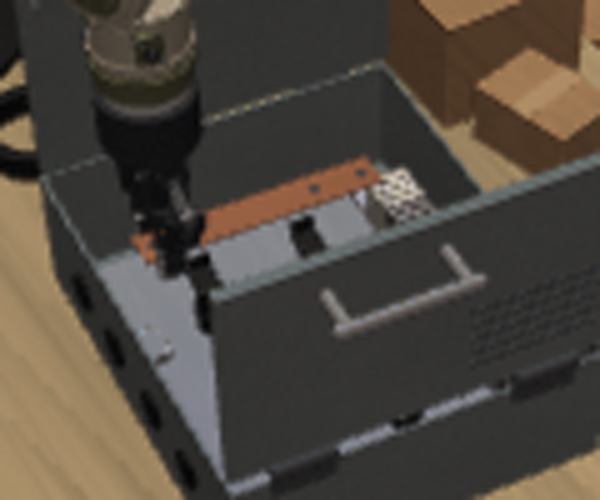

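View pics/c2t.png

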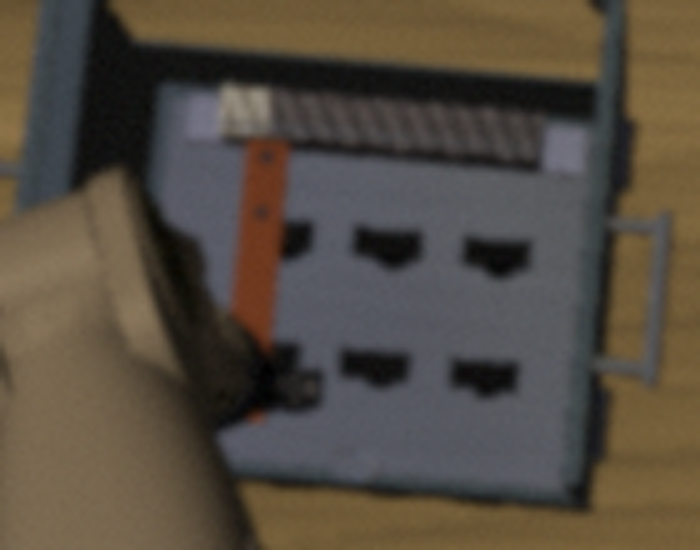

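```bash
python3 - <<'E'
from h import *
c=cam("top"); P=cloud(c)
hsv=cv2.cvtColor(c["pixels"],cv2.COLOR_RGB2HSV).astype(int)
L=(P[...,:2]-C0); x=L@EX;y=L@EY;z=P[...,2]
m=((hsv[...,0]<11)|(hsv[...,0]>172))&(hsv[...,1]>110)&(hsv[...,2]>50)&(z>.08)&(z<.14)&(abs(x)<.12)&(abs(y)<.15)
vv,uu=np.nonzero(m); k=np.polyfit(x[m],z[m],1); print("tilt",k)
w=np.array([wc(px2w(c,a,b,z=np.polyval(k,xx))) for a,b,xx in zip(vv,uu,x[m])])
kk=np.polyfit(w[:,0],w[:,1],1); print(len(w),"line y(x)",kk,"y at x=.0,-.09",np.polyval(kk,[0,-.09]),np.percentile(w[:,0],[1,99]))
for xr in ((-.03,0),(0,.03),(.03,.06)):
    g=(w[:,0]>xr[0])&(w[:,0]<xr[1]); print(xr,w[g,1].mean(),np.percentile(w[g,1],[3,97]))
d=cam("side"); P=cloud(d); L=(P[...,:2]-C0); x=L@EX;y=L@EY;z=P[...,2]
m=(z>.045)&(z<.075)&(x<.06)&(x>-.09)&(abs(y)<.13)&(d["pixels"].max(-1)<70)
n,lab,stt,cen=cv2.connectedComponentsWithStats(m.astype(np.uint8))
for k in range(1,n):
    if stt[k,4]>=15: 
        q=np.c_[x[lab==k],y[lab==k],z[lab==k]]; print(stt[k,4],q.mean(0).round(4),np.percentile(q,[3,97],axis=0).round(3).tolist())
E
```

```text
tilt [-0.02328856  0.11393611]
302 line y(x) [0.03810436 0.06561635] y at x=.0,-.09 [0.06561635 0.06218695] [-0.05488955  0.08711373]
(-0.03, 0) 0.06695531397810937 [0.05404749 0.07954989]
(0, 0.03) 0.06578902273824914 [0.05186884 0.07956517]
(0.03, 0.06) 0.0674098744088236 [0.05525622 0.079803  ]
38 [0.0316 0.0745 0.0555] [[0.023, 0.057, 0.05], [0.042, 0.086, 0.068]]
43 [-0.0601  0.0707  0.0555] [[-0.069, 0.044, 0.049], [-0.049, 0.086, 0.067]]
```

```bash

python3 -m creep '{"hand":[15,15,15,15,15],"delta_pos":[[0,-0.0025,0],[0,0,0.02],[0,0,0.02],[0,0,0.01],[0,0,0]],"turn":[0,0,0,0,0]}' 110 
python3 -m creep '{"hand":[15,15,15,15,15],"delta_pos":[[0,0,0.01],[0,0,0],[0,0,0],[0,0,0],[0,0,0]],"turn":[0,0,0,0,0]}' 110
python3 - <<'E'
from h import *
s=st();print(wc(s["tcp_pos"]).round(4))
d=cam("side","c3.png",crop=(100,200,190,310),scale=5)
c=cam("top","c3t.png",crop=(110,220,130,270),scale=5)
E
```

```text
clock: 37.45
tcp_pos: [0.4572, 0.2569, 0.063]
orientation: [-0.002, 0.04, 0.999, -0.001]
wrist_force: [-0.8, 0.6, -2.1]
finger_gap: 0.0258
clock: 37.87
tcp_pos: [0.4594, 0.2579, 0.0575]
orientation: [0.001, 0.04, 0.999, 0.0]
wrist_force: [0.3, 0.6, -1.4]
finger_gap: 0.0264
t 37.87 tcp [0.4594 0.2579 0.0575] R [[-0.997, 0.08, 0.001], [0.08, 0.997, 0.0], [-0.001, 0.001, -1.0]] F [ 0.3  0.6 -1.4] gap 0.0264 q [ 0.359  0.352 -0.381  0.837  0.     0.439]
[-0.0917  0.0638  0.0575]
```

View pics/c3.png

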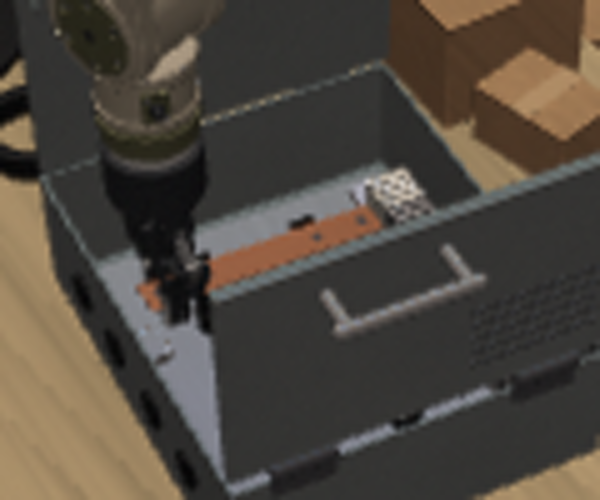

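View pics/c3t.png

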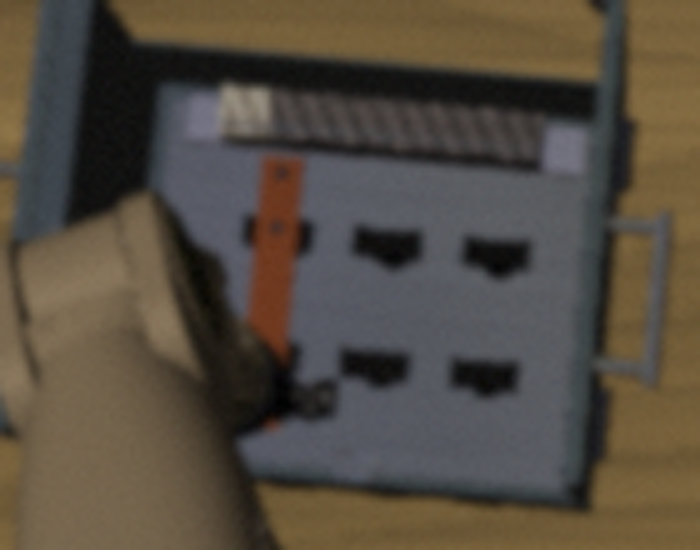

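```bash

python3 -m creep '{"hand":[15,15,15,15,15],"delta_pos":[[0,0,0.004],[0,0,0.004],[0,0,0],[0,0,0],[0,0,0]],"turn":[0,0,0,0,0]}' 110 
python3 -m creep '{"hand":[15,15,15,15,15],"delta_pos":[[0,0,0.003],[0,0,0],[0,0,0],[0,0,0],[0,0,0]],"turn":[0,0,0,0,0]}' 110

```

```text
clock: 38.38
tcp_pos: [0.4588, 0.2576, 0.0504]
orientation: [-0.0, 0.04, 0.999, -0.0]
wrist_force: [-0.3, 0.1, -0.9]
finger_gap: 0.0261
clock: 38.8
tcp_pos: [0.4592, 0.2578, 0.0484]
orientation: [0.0, 0.04, 0.999, 0.0]
wrist_force: [-0.3, -0.1, 1.4]
finger_gap: 0.026
```

Touching (force rising). A bit lower, then release and rise.

```bash

python3 -m creep '{"hand":[15,15,15,15,15],"delta_pos":[[0,0,0.002],[0,0,0],[0,0,0],[0,0,0],[0,0,0]],"turn":[0,0,0,0,0]}' 60
python3 -m creep '{"hand":[26,30,34,40,40],"delta_pos":[[0,0,0],[0,0,0],[0,0,0],[0,0,0],[0,0,0]],"turn":[0,0,0,0,0]}' 40
python3 -m creep '{"hand":[40,40,40,40,40],"delta_pos":[[0,0,-0.02],[0,0,-0.04],[0,0,-0.04],[0,0,-0.04],[0,0,-0.04]],"turn":[0,0,0,0,0]}' 40
python3 -m creep '{"hand":[0,0,0,0,0],"delta_pos":[[0,0,-0.04],[0,0,-0.04],[0,0,-0.04],[0,0,-0.04],[0,0,-0.04]],"turn":[0,0,0,0,0]}' 40
python3 -m creep '{"hand":[0,0,0,0,0],"delta_pos":[[0.02,-0.04,0],[0,-0.04,0],[0,-0.04,0],[0,-0.04,0],[0,-0.04,0]],"turn":[0,0,0,0,0]}' 40
python3 - <<'E'
from h import *
s=st();print(wc(s["tcp_pos"]).round(4))
d=cam("side","c4.png",crop=(100,300,190,390),scale=3)
c=cam("top","c4t.png",crop=(110,220,130,270),scale=5); P=cloud(c)
for b in bars(c,zt=.058): print("top",wc([b[0],b[1],0])[:2].round(4),b[2:5])
for b in bars(d,zt=.103): print("side",wr([b[0],b[1],0])[:2].round(4),b[2:5])
hsv=cv2.cvtColor(c["pixels"],cv2.COLOR_RGB2HSV).astype(int)
L=(P[...,:2]-C0); x=L@EX;y=L@EY;z=P[...,2]
m=((hsv[...,0]<11)|(hsv[...,0]>172))&(hsv[...,1]>110)&(hsv[...,2]>50)&(z>.03)&(z<.14)&(abs(x)<.12)&(abs(y)<.15)
print("tilt",np.polyfit(x[m],z[m],1),np.percentile(x[m],[1,99]),y[m].mean())
E
```

```text
clock: 39.22
tcp_pos: [0.4592, 0.2578, 0.0475]
orientation: [0.001, 0.04, 0.999, 0.0]
wrist_force: [-3.3, -1.3, 7.7]
finger_gap: 0.0262
clock: 39.63
tcp_pos: [0.4587, 0.2575, 0.0462]
orientation: [-0.0, 0.04, 0.999, -0.0]
wrist_force: [-0.2, -0.4, -0.0]
finger_gap: 0.0404
clock: 40.05
tcp_pos: [0.4584, 0.2574, 0.1916]
orientation: [-0.0, 0.04, 0.999, -0.0]
wrist_force: [0.3, -0.4, -0.1]
finger_gap: 0.0402
clock: 40.47
tcp_pos: [0.4585, 0.2575, 0.3519]
orientation: [-0.0, 0.04, 0.999, -0.0]
wrist_force: [0.8, 0.2, -0.1]
finger_gap: 0.0001
clock: 40.88
tcp_pos: [0.4296, 0.0983, 0.3504]
orientation: [-0.0, 0.04, 0.999, -0.0]
wrist_force: [0.7, -0.8, 1.2]
finger_gap: 0.0001
t 40.88 tcp [0.4296 0.0983 0.3504] R [[-0.997, 0.079, -0.0], [0.079, 0.997, -0.0], [0.0, -0.0, -1.0]] F [ 0.7 -0.8  1.2] gap 0.0001 q [ 0.042  0.041 -0.024  1.506 -0.     0.122]
[-0.1088 -0.0976  0.3504]
top [ 0.103  -0.5453] (194, 18, -1.0)
top [ 0.0329 -0.4937] (107, 20, -3.1)
top [-0.1354 -0.488 ] (98, 25, 3.4)
side [0.128  0.4818] (189, 26, -6.1)
side [ 0.1414 -0.0295] (196, 28, -2.5)
side [ 0.1618 -0.0828] (197, 28, -0.5)
side [-0.0848 -0.0735] (98, 27, 1.6)
tilt [0.05159514 0.05148941] [0.10723514 0.11943355] 0.07058739180331564
```

View pics/c4.png

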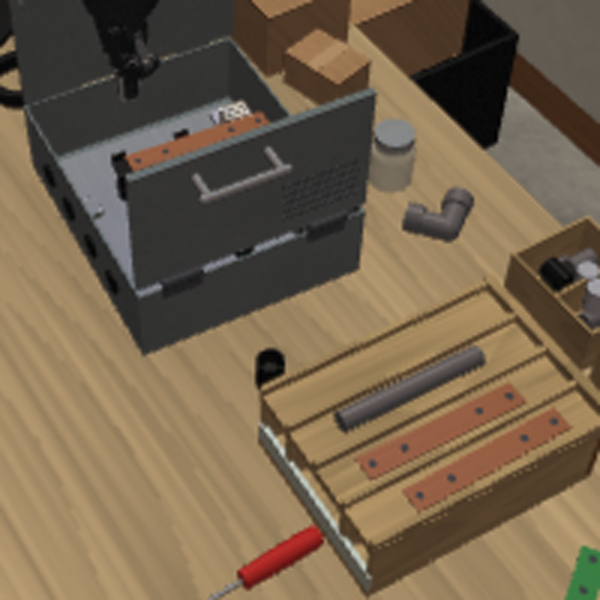

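View pics/c4t.png

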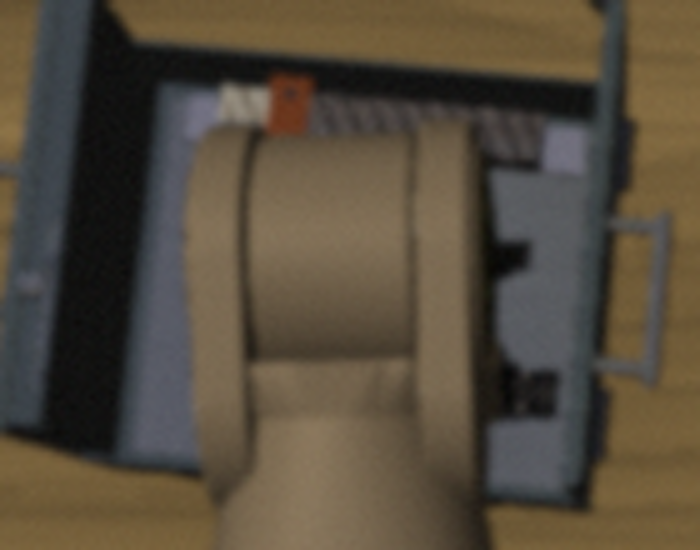

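```bash

python3 -m creep '{"hand":[0,0,0,0,0],"delta_pos":[[0.01,-0.04,0],[0.01,-0.04,0],[0,-0.04,0],[0,-0.04,0],[0,-0.04,0]],"turn":[0,0,0,0,0]}' 40
python3 - <<'E'
from h import *
s=st();print(wc(s["tcp_pos"]).round(4))
d=cam("side","c5.png",crop=(100,220,190,320),scale=5)
c=cam("top","c5t.png",crop=(110,220,130,270),scale=5); P=cloud(c)
for b in bars(c,zt=.058): print("top",wc([b[0],b[1],0])[:2].round(4),b[2:5])
hsv=cv2.cvtColor(c["pixels"],cv2.COLOR_RGB2HSV).astype(int)
L=(P[...,:2]-C0); x=L@EX;y=L@EY;z=P[...,2]
m=((hsv[...,0]<11)|(hsv[...,0]>172))&(hsv[...,1]>110)&(hsv[...,2]>50)&(z>.03)&(z<.14)&(abs(x)<.15)&(abs(y)<.15)
k=np.polyfit(x[m],z[m],1);print("tilt",k,np.percentile(x[m],[1,99]),y[m].mean(),np.polyfit(x[m],y[m],1), "z at ends",np.polyval(k,[-.08,.12]))
E
```

```text
clock: 41.4
tcp_pos: [0.401, -0.0595, 0.3505]
orientation: [0.0, 0.04, 0.999, 0.0]
wrist_force: [1.2, -0.7, -0.5]
finger_gap: 0.0002
t 41.4 tcp [ 0.401  -0.0595  0.3505] R [[-0.997, 0.079, 0.0], [0.079, 0.997, 0.0], [-0.0, 0.0, -1.0]] F [ 1.2 -0.7 -0.5] gap 0.0002 q [-0.346 -0.029 -0.094  1.505  0.    -0.267]
[-0.1248 -0.2572  0.3505]
top [0.0504 0.0691] (200, 32, -5.6)
top [ 0.103  -0.5463] (193, 17, 0.1)
top [ 0.076  -0.4919] (193, 18, -0.9)
top [-0.1354 -0.4875] (97, 25, -0.7)
tilt [-0.02535464  0.05885486] [-0.04975519  0.14898487] 0.06883732247701149 [-0.01192949  0.06943032] z at ends [0.06088323 0.05581231]
```

View pics/c5.png

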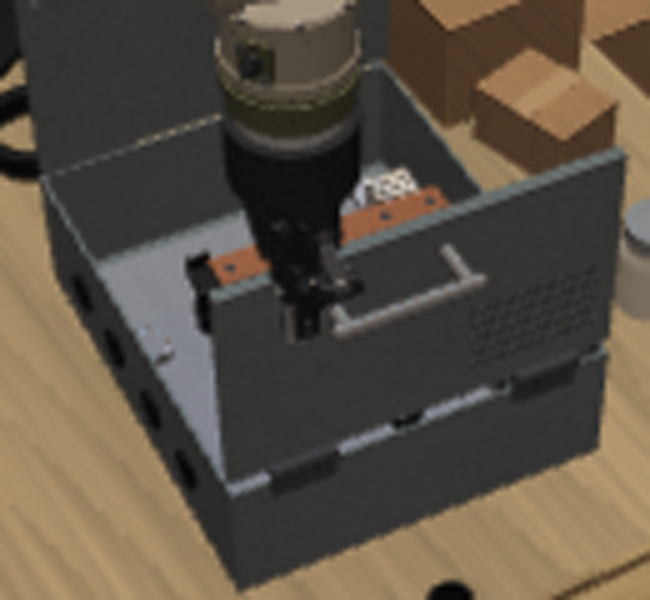

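View pics/c5t.png

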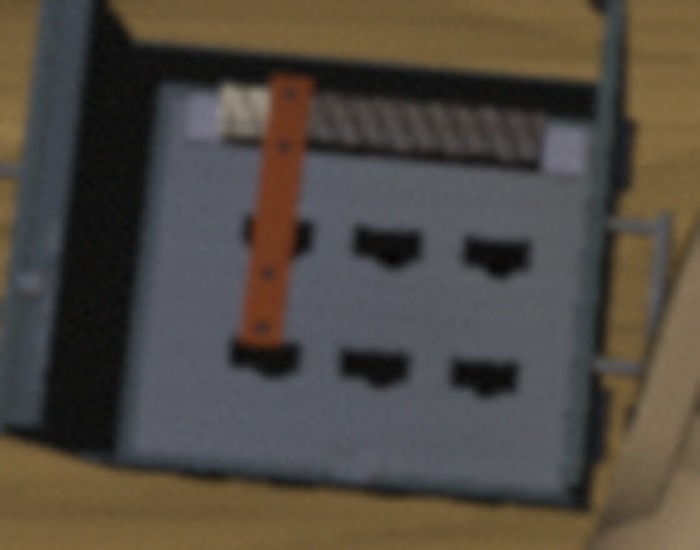

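```bash

python3 -m creep '{"hand":[45,45,45,45,45],"delta_pos":[[-0.012,0.03,0],[-0.012,0.045,0],[-0.012,0.045,0],[-0.012,0.045,0],[-0.012,0.045,0]],"turn":[0,0,0,0,0]}' 40 >/dev/null
python3 -m creep '{"hand":[45,45,45,45,45],"delta_pos":[[-0.012,0.045,0],[-0.012,0.045,0],[-0.012,0.045,0],[-0.012,0.04,0],[-0.013,0.02,0]],"turn":[0,0,0,0,0]}' 40 >/dev/null
python3 -m creep '{"hand":[45,45,45,45,45],"delta_pos":[[0,0,0],[0,0,0.03],[0,0,0.04],[0,0,0.04],[0,0,0.04]],"turn":[0,0,0,0,0]}' 40
python3 -m creep '{"hand":[45,45,45,45,45],"delta_pos":[[0,0,0.04],[0,0,0.04],[0,0,0],[0,0,0],[0,0,0]],"turn":[0,0,0,0,0]}' 40
python3 - <<'E'
from h import *
s=st();print(wc(s["tcp_pos"]).round(4));mv(cw(-.028,.067,.1),s);mv(cw(-.028,.067,.049),s)
c=cam("top","d1t.png",crop=(110,220,130,270),scale=5)
for b in bars(c,zt=.058): print("top",wc([b[0],b[1],0])[:2].round(4),b[2:5])
E
```

```text
clock: 42.75
tcp_pos: [0.5231, 0.2568, 0.2294]
orientation: [0.0, 0.04, 0.999, 0.0]
wrist_force: [0.4, 0.0, 0.0]
finger_gap: 0.0452
clock: 43.17
tcp_pos: [0.5244, 0.2569, 0.1684]
orientation: [0.001, 0.04, 0.999, 0.0]
wrist_force: [1.3, 0.6, 0.3]
finger_gap: 0.0447
t 43.17 tcp [0.5244 0.2569 0.1684] R [[-0.997, 0.08, 0.002], [0.08, 0.997, 0.001], [-0.002, 0.001, -1.0]] F [1.3 0.6 0.3] gap 0.0447 q [ 0.318  0.359 -0.072  1.138  0.     0.398]
[-0.0268  0.068   0.1684]
tool shift units [ 0.0016 -0.0013  0.0854] m [ 0.0013 -0.0011  0.0684]
tool shift units [ 0.0017 -0.0014  0.1492] m [ 0.0014 -0.0011  0.1194]
top [0.081  0.0687] (139, 33, -5.3)
top [ 0.0823 -0.5464] (152, 18, -1.1)
top [-0.1355 -0.4875] (97, 25, -0.7)
```

```bash

python3 -m creep '{"hand":[45,45,45,45,45],"delta_pos":[[0.0015,-0.001,0.03],[0,0,0.04],[0,0,0.04],[0,0,0.02],[0,0,0]],"turn":[0,0,0,0,0]}' 40
python3 -m creep '{"hand":[45,45,45,45,45],"delta_pos":[[0,0,0.01],[0,0,0.008],[0,0,0],[0,0,0],[0,0,0]],"turn":[0,0,0,0,0]}' 40
python3 - <<'E'
from h import *
s=st();print(wc(s["tcp_pos"]).round(4))
d=cam("side","d2.png",crop=(100,220,190,320),scale=5)
E
```

```text
clock: 43.63
tcp_pos: [0.5215, 0.2554, 0.061]
orientation: [-0.001, 0.04, 0.999, -0.0]
wrist_force: [-1.1, -0.1, 0.6]
finger_gap: 0.045
clock: 44.05
tcp_pos: [0.5234, 0.2561, 0.0493]
orientation: [0.001, 0.04, 0.999, 0.0]
wrist_force: [-0.5, 0.3, -0.3]
finger_gap: 0.045
t 44.05 tcp [0.5234 0.2561 0.0493] R [[-0.997, 0.08, 0.002], [0.08, 0.997, 0.001], [-0.002, 0.001, -1.0]] F [-0.5  0.3 -0.3] gap 0.045 q [ 0.317  0.453 -0.245  0.871  0.     0.397]
[-0.0277  0.0671  0.0493]
```

View pics/d2.png

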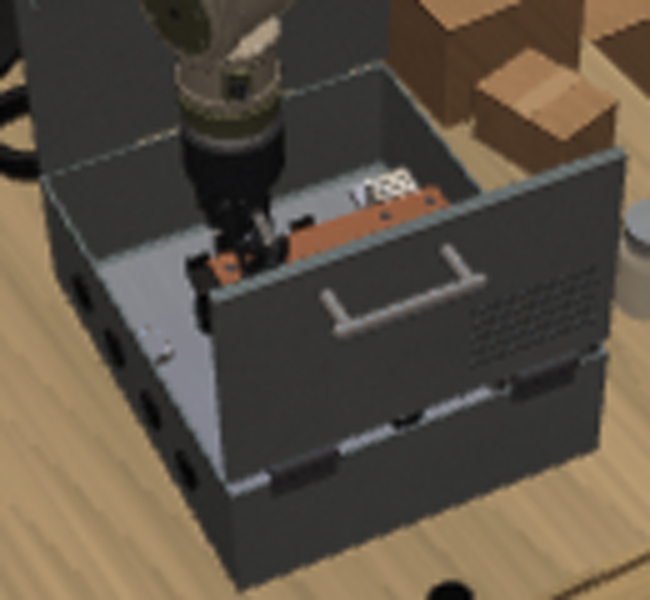

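Close on the bar, lift 45 mm and check.

```bash

python3 -m creep '{"hand":[15,15,15,15,15],"delta_pos":[[0,0,0],[0,0,0],[0,0,0],[0,0,0],[0,0,0]],"turn":[0,0,0,0,0]}' 110
python3 -m creep '{"hand":[15,15,15,15,15],"delta_pos":[[0,0,0],[0,0,0],[0,0,-0.01],[0,0,-0.02],[0,0,-0.03]],"turn":[0,0,0,0,0]}' 110
python3 -m creep '{"hand":[15,15,15,15,15],"delta_pos":[[0.02,0,0],[0.03,0,0],[0.028,0,0],[0,0,0],[0,0,0]],"turn":[0,0,0,0,0]}' 110
python3 -m creep '{"hand":[15,15,15,15,15],"delta_pos":[[0,0,0],[0,0,0],[0,0,0],[0,0,0],[0,0,0]],"turn":[0,0,0,0,0]}' 110
python3 - <<'E'
from h import *
s=st();print(wc(s["tcp_pos"]).round(4))
c=cam("top","d3t.png",crop=(110,220,130,270),scale=5); P=cloud(c)
hsv=cv2.cvtColor(c["pixels"],cv2.COLOR_RGB2HSV).astype(int)
L=(P[...,:2]-C0); x=L@EX;y=L@EY;z=P[...,2]
m=((hsv[...,0]<11)|(hsv[...,0]>172))&(hsv[...,1]>110)&(hsv[...,2]>50)&(z>.03)&(z<.14)&(abs(x)<.15)&(abs(y)<.15)
k=np.polyfit(x[m],z[m],1);print("tilt",k,np.percentile(x[m],[1,99]),y[m].mean(),np.polyfit(x[m],y[m],1))
for xr in ((-.03,0),(0,.03),(.03,.06),(.06,.09)):
    g=m&(x>xr[0])&(x<xr[1]); print(xr,y[g].mean(),np.percentile(y[g],[3,97]))
E
```

```text
clock: 44.52
tcp_pos: [0.523, 0.2559, 0.0484]
orientation: [0.0, 0.04, 0.999, 0.0]
wrist_force: [1.8, -0.6, 1.7]
finger_gap: 0.0263
clock: 44.93
tcp_pos: [0.5199, 0.2548, 0.0943]
orientation: [-0.003, 0.04, 0.999, -0.001]
wrist_force: [-0.1, 0.3, -1.9]
finger_gap: 0.0263
clock: 45.35
tcp_pos: [0.4587, 0.2605, 0.0962]
orientation: [-0.001, 0.04, 0.999, -0.0]
wrist_force: [0.4, 0.1, -1.1]
finger_gap: 0.0259
clock: 45.77
tcp_pos: [0.4608, 0.2606, 0.096]
orientation: [-0.0, 0.04, 0.999, 0.0]
wrist_force: [-0.7, -0.1, -2.4]
finger_gap: 0.0264
t 45.77 tcp [0.4608 0.2606 0.096 ] R [[-0.997, 0.081, -0.0], [0.081, 0.997, 0.0], [0.0, -0.0, -1.0]] F [-0.7 -0.1 -2.4] gap 0.0264 q [ 0.363  0.317 -0.323  0.93   0.     0.444]
[-0.0905  0.0667  0.096 ]
tilt [-0.06392157  0.10184612] [-0.05686534  0.08719138] 0.067342602734731 [0.04841834 0.06644389]
(-0.03, 0) 0.06780022908702134 [0.05518524 0.08054456]
(0, 0.03) 0.06653115386555657 [0.05277649 0.08095202]
(0.03, 0.06) 0.06894745361557644 [0.05588678 0.08137846]
(0.06, 0.09) 0.0691164199148949 [0.05640803 0.08191603]
```

View pics/d3t.png

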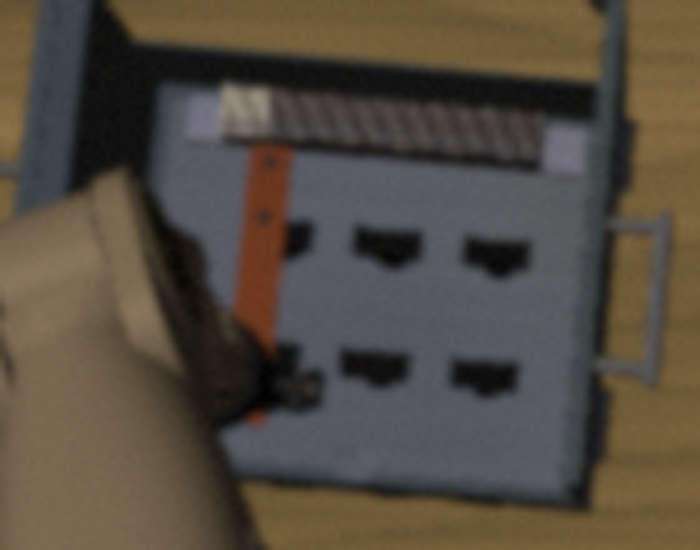

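```bash

python3 -m creep '{"hand":[15,15,15,15,15],"delta_pos":[[0,-0.0032,0],[0,0,0.02],[0,0,0.02],[0,0,0.013],[0,0,0]],"turn":[0,0,0,0,0]}' 110 
python3 -m creep '{"hand":[15,15,15,15,15],"delta_pos":[[0,0,0.004],[0,0,0.003],[0,0,0],[0,0,0],[0,0,0]],"turn":[0,0,0,0,0]}' 110
python3 -m creep '{"hand":[15,15,15,15,15],"delta_pos":[[0,0,0.002],[0,0,0],[0,0,0],[0,0,0],[0,0,0]],"turn":[0,0,0,0,0]}' 110
python3 - <<'E'
from h import *
s=st();print(wc(s["tcp_pos"]).round(4))
c=cam("top","d4t.png",crop=(110,220,130,270),scale=5)
E
```

```text
clock: 46.23
tcp_pos: [0.4588, 0.2575, 0.0517]
orientation: [-0.002, 0.04, 0.999, -0.001]
wrist_force: [-0.2, -0.3, -0.3]
finger_gap: 0.0261
clock: 46.65
tcp_pos: [0.4607, 0.2583, 0.0488]
orientation: [0.001, 0.04, 0.999, 0.0]
wrist_force: [-0.7, -0.3, -0.1]
finger_gap: 0.0261
clock: 47.07
tcp_pos: [0.4607, 0.2584, 0.0478]
orientation: [0.001, 0.04, 0.999, 0.0]
wrist_force: [-2.9, -1.2, 7.4]
finger_gap: 0.0261
t 47.07 tcp [0.4607 0.2584 0.0478] R [[-0.997, 0.08, 0.002], [0.08, 0.997, 0.001], [-0.002, 0.001, -1.0]] F [-2.9 -1.2  7.4] gap 0.0261 q [ 0.359  0.365 -0.39   0.814 -0.     0.439]
[-0.0904  0.0645  0.0478]
```

View pics/d4t.png

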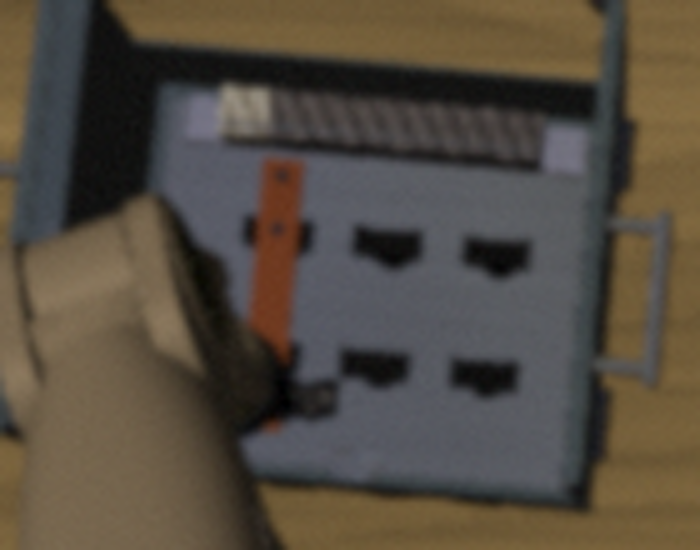

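```bash

python3 -m creep '{"hand":[28,32,36,40,40],"delta_pos":[[0,0,0],[0,0,0],[0,0,0],[0,0,0],[0,0,0]],"turn":[0,0,0,0,0]}' 20
python3 - <<'E'
from h import *
c=cam("top","d5t.png",crop=(110,220,130,270),scale=5)
E
python3 -m creep '{"hand":[40,40,40,40,40],"delta_pos":[[0,0,-0.01],[0,0,-0.02],[0,0,-0.03],[0,0,-0.04],[0,0,-0.04]],"turn":[0,0,0,0,0]}' 20
python3 -m creep '{"hand":[40,40,40,40,40],"delta_pos":[[0,0,-0.04],[0,0,-0.04],[0,0,-0.04],[0,0,-0.04],[0,0,-0.04]],"turn":[0,0,0,0,0]}' 20
python3 -m creep '{"hand":[0,0,0,0,0],"delta_pos":[[0.02,-0.03,-0.04],[0.02,-0.045,0],[0,-0.045,0],[0,-0.045,0],[0,-0.045,0]],"turn":[0,0,0,0,0]}' 40
python3 -m creep '{"hand":[0,0,0,0,0],"delta_pos":[[0,-0.045,0],[0,-0.045,0],[0,-0.045,0],[0,-0.045,0],[0,-0.03,0]],"turn":[0,0,0,0,0]}' 40
python3 - <<'E'
from h import *
s=st()
d=cam("side","d6.png",crop=(100,300,190,390),scale=3)
c=cam("top","d6t.png",crop=(110,220,130,270),scale=5)
for b in bars(c,zt=.058): print("top",wc([b[0],b[1],0])[:2].round(4),b[2:5])
for b in bars(d,zt=.103): print("side",wr([b[0],b[1],0])[:2].round(4),b[2:5])
E
```

```text
clock: 47.53
tcp_pos: [0.4601, 0.2582, 0.0464]
orientation: [-0.0, 0.04, 0.999, 0.0]
wrist_force: [0.0, 1.2, 0.0]
finger_gap: 0.0399
clock: 48.0
tcp_pos: [0.4594, 0.2579, 0.1596]
orientation: [-0.001, 0.04, 0.999, -0.0]
wrist_force: [0.1, 0.6, -0.6]
finger_gap: 0.0401
clock: 48.42
tcp_pos: [0.4597, 0.258, 0.3209]
orientation: [0.0, 0.04, 0.999, 0.0]
wrist_force: [0.2, 0.7, 0.8]
finger_gap: 0.0405
clock: 48.83
tcp_pos: [0.4145, 0.0929, 0.3505]
orientation: [0.001, 0.039, 0.999, 0.0]
wrist_force: [1.6, -1.0, -0.3]
finger_gap: 0.0001
clock: 49.25
tcp_pos: [0.4012, -0.0759, 0.3501]
orientation: [0.0, 0.041, 0.999, -0.0]
wrist_force: [0.0, -0.6, -0.2]
finger_gap: 0.0004
t 49.25 tcp [ 0.4012 -0.0759  0.3501] R [[-0.997, 0.082, 0.001], [0.082, 0.997, -0.001], [-0.001, -0.001, -1.0]] F [ 0.  -0.6 -0.2] gap 0.0004 q [-3.840e-01 -2.400e-02 -9.000e-02  1.503e+00 -1.000e-03 -3.020e-01]
top [ 0.0777 -0.4893] (190, 23, -3.1)
top [ 0.0861 -0.5481] (160, 15, -1.1)
top [-0.0121  0.066 ] (196, 33, -3.4)
top [-0.1355 -0.4877] (97, 25, 0.4)
side [0.0263 0.4839] (104, 29, 1.0)
side [ 0.141  -0.0295] (197, 28, -2.5)
side [ 0.1621 -0.0826] (197, 28, -0.5)
side [-0.0845 -0.0735] (99, 27, 1.6)
```

View pics/d6t.png

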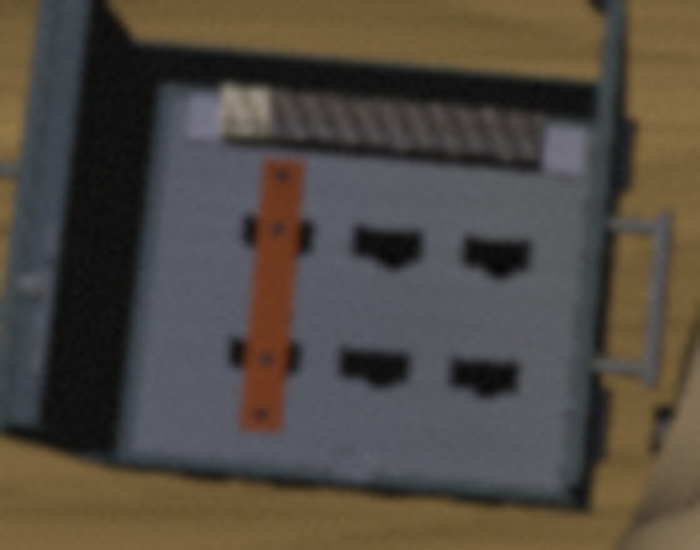

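View pics/d6.png

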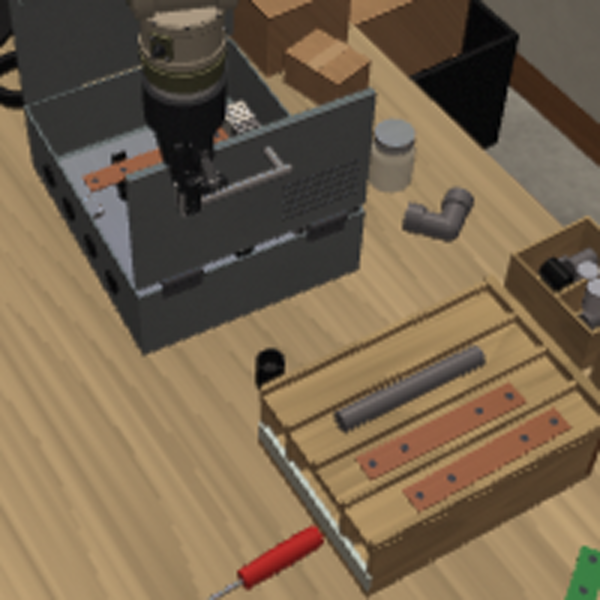

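```bash

python3 -m creep '{"hand":[0,0,0,0,0],"delta_pos":[[0,0,0],[0,0,0],[0,0,0],[0,0,0],[0,0,0]],"turn":[-0.3,-0.254,0,0,0]}' 40
python3 - <<'E'
from h import *
s=st();mv(rw(.15,-.0275,.20),s)
E
```

```text
clock: 49.77
tcp_pos: [0.4019, -0.0728, 0.3496]
orientation: [0.0, 0.016, 1.0, 0.0]
wrist_force: [0.3, 0.2, 0.5]
finger_gap: -0.0001
t 49.77 tcp [ 0.4019 -0.0728  0.3496] R [[-1.0, 0.031, 0.0], [0.031, 1.0, 0.0], [-0.0, 0.0, -1.0]] F [0.3 0.2 0.5] gap -0.0001 q [-0.376 -0.023 -0.091  1.503  0.    -0.345]
tool shift units [-0.2343 -0.278   0.187 ] m [-0.1875 -0.2224  0.1496]
```

```bash

python3 -m creep '{"hand":[0,0,0,0,0],"delta_pos":[[-0.0293,-0.0348,0.01],[-0.0293,-0.0348,0.01],[-0.0293,-0.0348,0.02],[-0.0293,-0.0348,0.02],[-0.0293,-0.0348,0.02]],"turn":[0,0,0,0,0]}' 40 >/dev/null
python3 -m creep '{"hand":[0,0,0,0,0],"delta_pos":[[-0.0293,-0.0348,0.02],[-0.0293,-0.0348,0.02],[-0.0293,-0.0348,0.02],[0,0,0.03],[0,0,0]],"turn":[0,0,0,0,0]}' 40
python3 -m creep '{"hand":[0,0,0,0,0],"delta_pos":[[0,0,0],[0,0,0],[0,0,0],[0,0,0],[0,0,0]],"turn":[0,0,0,0,0]}' 40
python3 - <<'E'
from h import *
s=st();print(wr(s["tcp_pos"]).round(4));mv(rw(.15,-.0275,.1185),s)
E
```

```text
clock: 50.6
tcp_pos: [0.5812, -0.3018, 0.2063]
orientation: [-0.004, 0.016, 1.0, 0.003]
wrist_force: [-1.5, 0.9, -1.1]
finger_gap: 0.0003
clock: 51.02
tcp_pos: [0.5826, -0.3017, 0.2157]
orientation: [0.001, 0.016, 1.0, -0.001]
wrist_force: [1.1, -0.4, -0.3]
finger_gap: 0.0001
t 51.02 tcp [ 0.5826 -0.3017  0.2157] R [[-1.0, 0.031, 0.003], [0.031, 1.0, -0.002], [-0.003, -0.002, -1.0]] F [ 1.1 -0.4 -0.3] gap 0.0001 q [-0.6    0.48   0.229  1.317  0.    -0.569]
[ 0.1502 -0.0283  0.2157]
tool shift units [0.0006 0.0011 0.1215] m [0.0005 0.0009 0.0972]
```

```bash

python3 -m creep '{"hand":[0,0,0,0,0],"delta_pos":[[0,0.0005,0.035],[0,0,0.04],[0,0,0.03],[0,0,0.0165],[0,0,0]],"turn":[0,0,0,0,0]}' 40
python3 -m creep '{"hand":[0,0,0,0,0],"delta_pos":[[0,0,0],[0,0,0],[0,0,0.004],[0,0,0.003],[0,0,0]],"turn":[0,0,0,0,0]}' 40
python3 -m creep '{"hand":[0,0,0,0,0],"delta_pos":[[0,0,0],[0,0,0],[0,0,0],[0,0,0],[0,0,0]],"turn":[0,0,0,0,0]}' 40
```

```text
clock: 51.43
tcp_pos: [0.5817, -0.301, 0.1158]
orientation: [-0.0, 0.016, 1.0, 0.0]
wrist_force: [-0.4, 0.8, 0.5]
finger_gap: 0.0
clock: 51.85
tcp_pos: [0.583, -0.302, 0.114]
orientation: [0.002, 0.016, 1.0, -0.001]
wrist_force: [-4.2, 2.3, 13.8]
finger_gap: 0.0002
clock: 52.27
tcp_pos: [0.583, -0.302, 0.114]
orientation: [0.002, 0.016, 1.0, -0.001]
wrist_force: [-3.7, 2.5, 13.4]
finger_gap: 0.0
```

```bash

python3 -m creep '{"hand":[0,0,0,0,0],"delta_pos":[[0.008,0,0],[0.012,0,0],[0.015,0,0],[0.015,0,0],[0,0,0]],"turn":[0,0,0,0,0]}' 40
python3 -m creep '{"hand":[0,0,0,0,0],"delta_pos":[[0.012,0,0.0006],[0.015,0,0],[0.015,0,0],[0.012,0,0],[0.006,0,0]],"turn":[0,0,0,0,0]}' 40
python3 -m creep '{"hand":[0,0,0,0,0],"delta_pos":[[0,0,0],[0,0,0],[0,0,0],[0,0,0],[0,0,0]],"turn":[0,0,0,0,0]}' 40
python3 - <<'E'
from h import *
s=st();print(wr(s["tcp_pos"]).round(4))
d=cam("side","e1.png",crop=(190,300,230,390),scale=5)
for b in bars(d): print(wr([b[0],b[1],0])[:2].round(4),b[2:5])
E
```

```text
clock: 52.68
tcp_pos: [0.5431, -0.3017, 0.114]
orientation: [0.003, 0.016, 1.0, -0.002]
wrist_force: [-1.8, 0.2, 11.8]
finger_gap: 0.0001
clock: 53.1
tcp_pos: [0.4971, -0.3008, 0.114]
orientation: [0.004, 0.016, 1.0, -0.002]
wrist_force: [4.3, -0.4, 10.7]
finger_gap: -0.0001
clock: 53.52
tcp_pos: [0.4964, -0.3008, 0.114]
orientation: [0.003, 0.016, 1.0, -0.003]
wrist_force: [-1.8, 0.3, 14.5]
finger_gap: -0.0004
t 53.52 tcp [ 0.4964 -0.3008  0.114 ] R [[-0.999, 0.032, 0.006], [0.032, 0.999, -0.005], [-0.006, -0.005, -1.0]] F [-1.8  0.3 14.5] gap -0.0004 q [-0.683  0.385 -0.174  1.004 -0.    -0.651]
[ 0.0641 -0.03    0.114 ]
[0.0421 0.4843] (136, 29, 0.1)
[ 0.1624 -0.0827] (197, 28, -0.4)
[ 0.0142 -0.031 ] (115, 28, -2.3)
[-0.0845 -0.0735] (99, 27, 1.6)
```

View pics/e1.png

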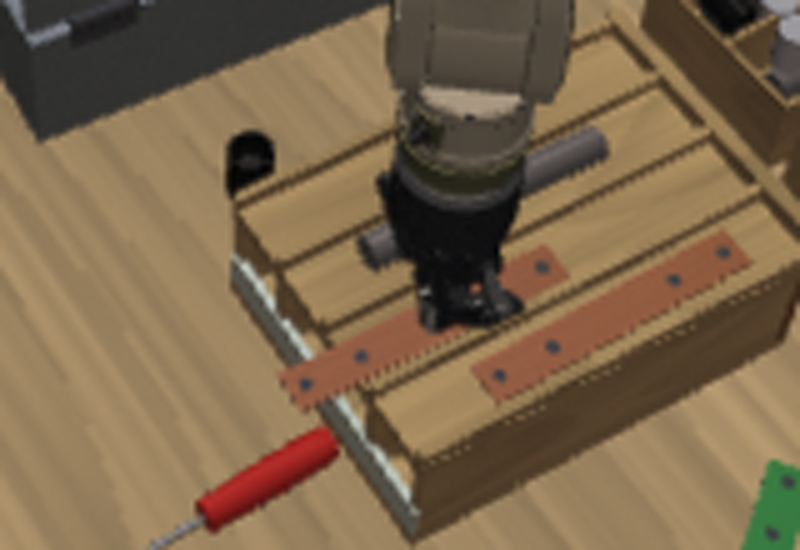

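```bash

python3 -m creep '{"hand":[0,0,0,0,0],"delta_pos":[[0,0,-0.01],[0,0,-0.025],[0,0,-0.04],[0,0,0],[0,0,0]],"turn":[0,0,0,0,0]}' 40 >/dev/null
python3 -m creep '{"hand":[48,48,48,48,48],"delta_pos":[[0.035,0,0],[0.038,0,0],[0.038,0,0],[0,0,0],[0,0,0]],"turn":[0,0,0,0,0]}' 40
python3 -m creep '{"hand":[48,48,48,48,48],"delta_pos":[[0,0,0],[0,0,0],[0,0,0],[0,0,0],[0,0,0]],"turn":[0,0,0,0,0]}' 40
python3 - <<'E'
from h import *
s=st();print(wr(s["tcp_pos"]).round(4)); mv(rw(-.0235,-.0310,.0935),s)
d=cam("side");
for b in bars(d): print(wr([b[0],b[1],0])[:2].round(4),b[2:5])
E
```

```text
clock: 54.4
tcp_pos: [0.404, -0.2953, 0.1695]
orientation: [-0.001, 0.017, 1.0, 0.001]
wrist_force: [-0.4, -0.9, -0.7]
finger_gap: 0.048
clock: 54.82
tcp_pos: [0.4061, -0.2959, 0.17]
orientation: [-0.0, 0.016, 1.0, 0.0]
wrist_force: [0.1, 0.3, -0.0]
finger_gap: 0.0482
t 54.82 tcp [ 0.4061 -0.2959  0.17  ] R [[-1.0, 0.031, -0.0], [0.031, 1.0, 0.0], [0.0, 0.0, -1.0]] F [ 0.1  0.3 -0. ] gap 0.0482 q [-0.79   0.209 -0.273  1.089  0.    -0.759]
[-0.0264 -0.0279  0.17  ]
tool shift units [-0.0036 -0.0038  0.0956] m [-0.0029 -0.0031  0.0765]
[0.0285 0.483 ] (109, 28, -0.7)
[ 0.1619 -0.0828] (198, 28, -0.5)
[ 0.0552 -0.0313] (197, 28, -2.3)
[-0.0845 -0.0736] (99, 27, 2.0)
```

```bash

python3 -m creep '{"hand":[48,48,48,48,48],"delta_pos":[[-0.003,-0.0035,0.03],[0,0,0.035],[0,0,0.025],[0,0,0.005],[0,0,0]],"turn":[0,0,0,0,0]}' 40 >/dev/null
python3 -m creep '{"hand":[48,48,48,48,48],"delta_pos":[[0,0,0],[0,0,0],[0,0,0],[0,0,0],[0,0,0]],"turn":[0,0,0,0,0]}' 40
python3 - <<'E'
from h import *
s=st();print(wr(s["tcp_pos"]).round(4)); 
E
```

```text
clock: 55.7
tcp_pos: [0.4082, -0.2993, 0.095]
orientation: [0.001, 0.016, 1.0, -0.001]
wrist_force: [-1.0, -0.3, 0.4]
finger_gap: 0.0481
t 55.7 tcp [ 0.4082 -0.2993  0.095 ] R [[-0.999, 0.032, 0.001], [0.032, 0.999, -0.001], [-0.001, -0.001, -1.0]] F [-1.  -0.3  0.4] gap 0.0481 q [-0.791  0.277 -0.384  0.909  0.    -0.759]
[-0.0241 -0.0312  0.095 ]
```

```bash

python3 -m creep '{"hand":[48,15,15,15,15],"delta_pos":[[0,0,0.002],[0,0,0],[0,0,0],[0,0,0],[0,0,0]],"turn":[0,0,0,0,0]}' 110
python3 -m creep '{"hand":[15,15,15,15,15],"delta_pos":[[0,0,0],[0,0,0],[0,0,0],[0,0,0],[0,0,0]],"turn":[0,0,0,0,0]}' 110
python3 -m creep '{"hand":[15,15,15,15,15],"delta_pos":[[0,0,-0.005],[0,0,-0.01],[0,0,-0.02],[0,0,-0.03],[0,0,-0.03]],"turn":[0,0,0,0,0]}' 110
python3 -m creep '{"hand":[15,15,15,15,15],"delta_pos":[[0,0,-0.01],[0,0,0],[0,0,0],[0,0,0],[0,0,0]],"turn":[0,0,0,0,0]}' 110
cat >> h.py <<'E'
def held(name,zlo,zhi,O,AX,AY,xr=(-.3,.3),yr=(-.3,.3)):
    d=cam(name); P=cloud(d); hsv=cv2.cvtColor(d["pixels"],cv2.COLOR_RGB2HSV).astype(int)
    z=P[...,2]; L=P[...,:2]-O; x=L@AX; y=L@AY
    m=((hsv[...,0]<11)|(hsv[...,0]>172))&(hsv[...,1]>110)&(hsv[...,2]>50)&(z>zlo)&(z<zhi)&(x>xr[0])&(x<xr[1])&(y>yr[0])&(y<yr[1])
    k=np.polyfit(x[m],z[m],1); print(name,"n",m.sum(),"tilt",k.round(4),"x",np.percentile(x[m],[1,99]).round(4),"y",y[m].mean().round(4),np.polyfit(x[m],y[m],1).round(4))
    return d
E
python3 - <<'E'
from h import *
s=st();print(wr(s["tcp_pos"]).round(4)); held("side",.14,.25,RF,RX,RY,(-.1,.2),(-.1,.05))
E
```

```text
clock: 56.12
tcp_pos: [0.4078, -0.2987, 0.0929]
orientation: [0.0, 0.016, 1.0, 0.0]
wrist_force: [-1.8, 1.4, 3.4]
finger_gap: 0.0261
clock: 56.53
tcp_pos: [0.4078, -0.2988, 0.0927]
orientation: [0.0, 0.016, 1.0, 0.0]
wrist_force: [-2.1, 1.6, 5.0]
finger_gap: 0.0263
clock: 56.95
tcp_pos: [0.4072, -0.2983, 0.1689]
orientation: [-0.001, 0.016, 1.0, 0.001]
wrist_force: [1.2, -1.4, -1.5]
finger_gap: 0.0264
clock: 57.37
tcp_pos: [0.407, -0.2981, 0.1749]
orientation: [-0.001, 0.016, 1.0, 0.001]
wrist_force: [-0.3, 0.6, -2.0]
finger_gap: 0.026
t 57.37 tcp [ 0.407  -0.2981  0.1749] R [[-0.999, 0.032, -0.002], [0.032, 0.999, 0.002], [0.002, 0.002, -1.0]] F [-0.3  0.6 -2. ] gap 0.026 q [-0.791  0.212 -0.257  1.105  0.    -0.759]
[-0.0254 -0.03    0.1749]
side n 374 tilt [-0.0396  0.1839] x [-0.0437  0.1523] y -0.0309 [ 0.0127 -0.0318]
```

```bash

python3 -m creep '{"hand":[15,15,15,15,15],"delta_pos":[[0,0,-0.03],[0,0,-0.045],[0,0,-0.045],[0,0,-0.045],[0,0,-0.04]],"turn":[0.2,0.2,0.154,0,0]}' 110
python3 -m creep '{"hand":[15,15,15,15,15],"delta_pos":[[0,0,-0.026],[0,0,0],[0,0,0],[0,0,0],[0,0,0]],"turn":[0,0,0,0,0]}' 110
python3 - <<'E'
from h import *
s=st();mv(cw(-.093,-.0157,.36),s)
E
```

```text
clock: 57.83
tcp_pos: [0.4076, -0.2986, 0.3418]
orientation: [-0.0, 0.04, 0.999, 0.0]
wrist_force: [1.6, -0.6, -1.2]
finger_gap: 0.0262
clock: 58.25
tcp_pos: [0.4073, -0.2983, 0.3592]
orientation: [-0.001, 0.04, 0.999, 0.001]
wrist_force: [-0.1, 0.3, -1.2]
finger_gap: 0.0263
t 58.25 tcp [ 0.4073 -0.2983  0.3592] R [[-0.997, 0.08, -0.003], [0.08, 0.997, 0.003], [0.003, 0.003, -1.0]] F [-0.1  0.3 -1.2] gap 0.0263 q [-0.791  0.173  0.147  1.549  0.    -0.711]
tool shift units [-7.600e-03  5.988e-01  5.000e-04] m [-6.10e-03  4.79e-01  4.00e-04]
```

```bash

python3 -m creep '{"hand":[15,15,15,15,15],"delta_pos":[[-0.002,0.02,0],[-0.002,0.035,0],[-0.002,0.042,0],[-0.002,0.042,0],[0,0.042,0]],"turn":[0,0,0,0,0]}' 110 >/dev/null
python3 -m creep '{"hand":[15,15,15,15,15],"delta_pos":[[0,0.042,0],[0,0.042,0],[0,0.042,0],[0,0.042,0],[0,0.042,0]],"turn":[0,0,0,0,0]}' 110 >/dev/null
python3 -m creep '{"hand":[15,15,15,15,15],"delta_pos":[[0,0.042,0],[0,0.042,0],[0,0.042,0],[0,0.042,0],[0,0.036,0]],"turn":[0,0,0,0,0]}' 110
python3 -m creep '{"hand":[15,15,15,15,15],"delta_pos":[[0,0,0],[0,0,0],[0,0,0],[0,0,0],[0,0,0]],"turn":[0,0,0,0,0]}' 110
python3 - <<'E'
from h import *
s=st();print(wc(s["tcp_pos"]).round(4));mv(cw(-.093,-.0157,.106),s)
held("side",.3,.45,C0,EX,EY,(-.2,.2),(-.1,.05))
E
```

```text
clock: 59.5
tcp_pos: [0.4515, 0.1772, 0.3597]
orientation: [-0.001, 0.04, 0.999, -0.0]
wrist_force: [-0.1, -0.3, -1.4]
finger_gap: 0.026
clock: 59.92
tcp_pos: [0.4523, 0.1741, 0.3611]
orientation: [-0.0, 0.041, 0.999, -0.0]
wrist_force: [0.1, -0.6, -1.9]
finger_gap: 0.0264
t 59.92 tcp [0.4523 0.1741 0.3611] R [[-0.997, 0.082, -0.001], [0.082, 0.997, -0.0], [0.001, -0.0, -1.0]] F [ 0.1 -0.6 -1.9] gap 0.0264 q [ 0.202  0.13   0.101  1.542 -0.     0.284]
[-0.0921 -0.0202  0.3611]
tool shift units [0.0009 0.0057 0.3189] m [0.0007 0.0046 0.2551]
side n 67 tilt [-0.0701  0.3676] x [-0.1119  0.0781] y -0.0287 [ 0.0324 -0.028 ]
```

```bash

python3 -m creep '{"hand":[15,15,15,15,15],"delta_pos":[[0,0.0057,0.02],[0,0,0.04],[0,0,0.04],[0,0,0.04],[0,0,0.04]],"turn":[0,0,0,0,0]}' 110 >/dev/null
python3 -m creep '{"hand":[15,15,15,15,15],"delta_pos":[[0,0,0.04],[0,0,0.04],[0,0,0.04],[0,0,0.02],[0,0,0]],"turn":[0,0,0,0,0]}' 110 >/dev/null
python3 -m creep '{"hand":[15,15,15,15,15],"delta_pos":[[0,0,0],[0,0,0],[0,0,0],[0,0,0],[0,0,0]],"turn":[0,0,0,0,0]}' 110
python3 - <<'E'
from h import *
s=st();print(wc(s["tcp_pos"]).round(4))
held("top",.08,.16,C0,EX,EY,(-.2,.2),(-.1,.04))
cam("top","f1t.png",crop=(110,220,130,270),scale=5)
E
```

```text
clock: 61.22
tcp_pos: [0.4537, 0.1799, 0.1067]
orientation: [0.001, 0.04, 0.999, 0.0]
wrist_force: [-0.3, -0.3, -1.7]
finger_gap: 0.0259
t 61.22 tcp [0.4537 0.1799 0.1067] R [[-0.997, 0.08, 0.002], [0.08, 0.997, 0.001], [-0.002, 0.001, -1.0]] F [-0.3 -0.3 -1.7] gap 0.0259 q [ 0.213  0.233 -0.411  0.924  0.     0.293]
[-0.0912 -0.0144  0.1067]
top n 253 tilt [-0.0171  0.1148] x [-0.0426  0.0874] y -0.0155 [ 0.069  -0.0174]
```

View pics/f1t.png

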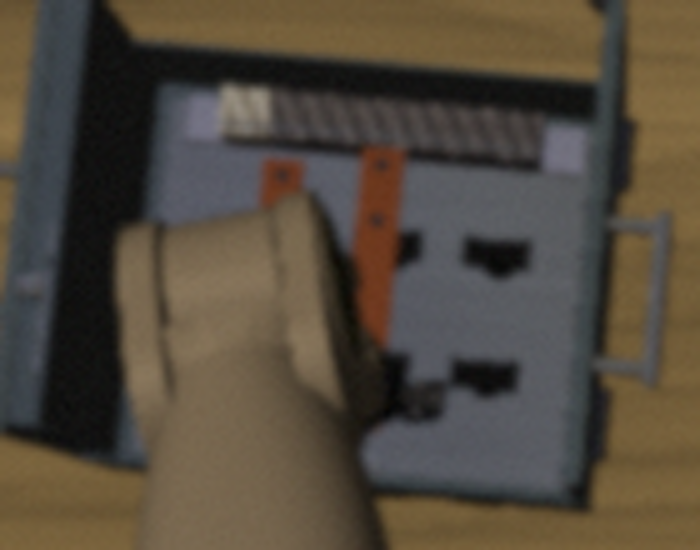

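```bash

python3 -m creep '{"hand":[15,15,15,15,15],"delta_pos":[[0,-0.0006,0.02],[0,0,0.02],[0,0,0.018],[0,0,0.006],[0,0,0]],"turn":[0,0,0,0,0]}' 110 
python3 -m creep '{"hand":[15,15,15,15,15],"delta_pos":[[0,0,0.004],[0,0,0.003],[0,0,0],[0,0,0],[0,0,0]],"turn":[0,0,0,0,0]}' 110
python3 - <<'E'
from h import *
s=st();print(wc(s["tcp_pos"]).round(4))
cam("top","f2t.png",crop=(110,220,130,270),scale=5)
E
```

```text
clock: 61.73
tcp_pos: [0.4516, 0.179, 0.0532]
orientation: [-0.001, 0.04, 0.999, -0.0]
wrist_force: [0.2, -0.1, -1.9]
finger_gap: 0.0263
clock: 62.15
tcp_pos: [0.4533, 0.1793, 0.0492]
orientation: [0.001, 0.04, 0.999, 0.0]
wrist_force: [0.6, 0.4, -0.7]
finger_gap: 0.0263
t 62.15 tcp [0.4533 0.1793 0.0492] R [[-0.997, 0.08, 0.001], [0.08, 0.997, 0.0], [-0.001, 0.0, -1.0]] F [ 0.6  0.4 -0.7] gap 0.0263 q [ 0.212  0.296 -0.489  0.784  0.     0.292]
[-0.0916 -0.015   0.0492]
```

View pics/f2t.png

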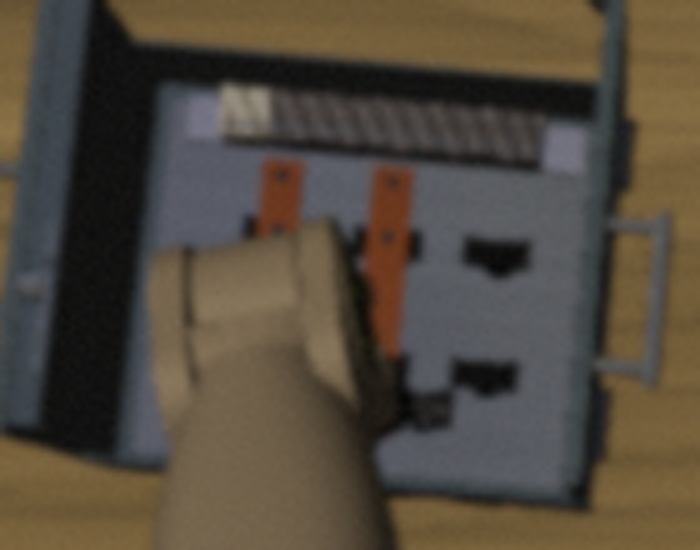

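Well aligned in the far cradle. Final seat, release, rise and check.

```bash

python3 -m creep '{"hand":[15,15,15,15,15],"delta_pos":[[0,0,0.002],[0,0,0.001],[0,0,0],[0,0,0],[0,0,0]],"turn":[0,0,0,0,0]}' 110
python3 -m creep '{"hand":[28,32,36,40,40],"delta_pos":[[0,0,0],[0,0,0],[0,0,0],[0,0,0],[0,0,0]],"turn":[0,0,0,0,0]}' 20
python3 -m creep '{"hand":[40,40,40,40,40],"delta_pos":[[0,0,-0.01],[0,0,-0.02],[0,0,-0.03],[0,0,-0.04],[0,0,-0.04]],"turn":[0,0,0,0,0]}' 20
python3 -m creep '{"hand":[40,40,40,40,40],"delta_pos":[[0,0,-0.04],[0,0,-0.04],[0,0,-0.04],[0,0,-0.04],[0,0,-0.04]],"turn":[0,0,0,0,0]}' 20
python3 -m creep '{"hand":[0,0,0,0,0],"delta_pos":[[0.02,-0.03,-0.04],[0.02,-0.045,0],[0,-0.045,0],[0,-0.045,0],[0,-0.045,0]],"turn":[0,0,0,0,0]}' 40 >/dev/null
python3 -m creep '{"hand":[0,0,0,0,0],"delta_pos":[[0,-0.045,0],[0,-0.045,0],[0,-0.03,0],[0,0,0],[0,0,0]],"turn":[-0.3,-0.254,0,0,0]}' 40
python3 - <<'E'
from h import *
s=st()
d=cam("side","g6.png",crop=(100,300,190,390),scale=3)
c=cam("top","g6t.png",crop=(110,220,130,270),scale=5)
for b in bars(c,zt=.058): print("top",wc([b[0],b[1],0])[:2].round(4),b[2:5])
for b in bars(d,zt=.103): print("side",wr([b[0],b[1],0])[:2].round(4),b[2:5])
mv(rw(.165,-.082,.20),s)
E
```

```text
clock: 62.62
tcp_pos: [0.4533, 0.1793, 0.0472]
orientation: [0.001, 0.04, 0.999, 0.0]
wrist_force: [-2.7, -0.5, 7.7]
finger_gap: 0.0262
clock: 63.03
tcp_pos: [0.4526, 0.1792, 0.0461]
orientation: [-0.0, 0.04, 0.999, 0.0]
wrist_force: [0.2, 0.2, 0.4]
finger_gap: 0.0398
clock: 63.45
tcp_pos: [0.4518, 0.179, 0.1593]
orientation: [-0.001, 0.04, 0.999, -0.0]
wrist_force: [0.9, 0.5, 0.6]
finger_gap: 0.0402
clock: 63.87
tcp_pos: [0.4522, 0.1791, 0.3205]
orientation: [0.0, 0.04, 0.999, 0.0]
wrist_force: [0.8, 0.3, 0.3]
finger_gap: 0.0402
clock: 64.7
tcp_pos: [0.4019, -0.0818, 0.3494]
orientation: [0.0, 0.018, 1.0, 0.0]
wrist_force: [-0.1, 0.5, -1.0]
finger_gap: -0.0002
t 64.7 tcp [ 0.4019 -0.0818  0.3494] R [[-0.999, 0.035, 0.0], [0.035, 0.999, 0.0], [-0.0, 0.0, -1.0]] F [-0.1  0.5 -1. ] gap -0.0002 q [-0.397 -0.019 -0.088  1.503  0.    -0.362]
top [-0.0121  0.066 ] (196, 33, -3.4)
top [-0.009 -0.014] (196, 33, -3.6)
top [-0.1355 -0.4877] (97, 25, 0.4)
side [0.0263 0.4839] (104, 29, 1.0)
side [ 0.1624 -0.0826] (197, 28, -0.3)
side [-0.0848 -0.0735] (98, 27, 1.6)
tool shift units [-0.2542 -0.3338  0.1867] m [-0.2033 -0.267   0.1493]
```

View pics/g6t.png

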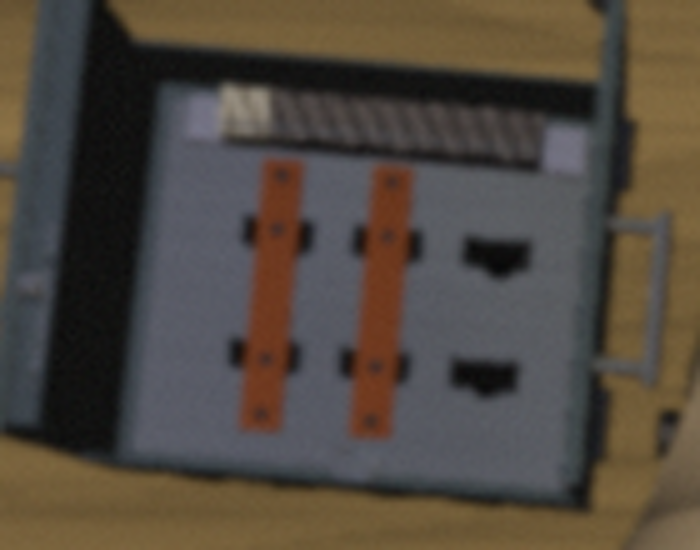

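View pics/g6.png

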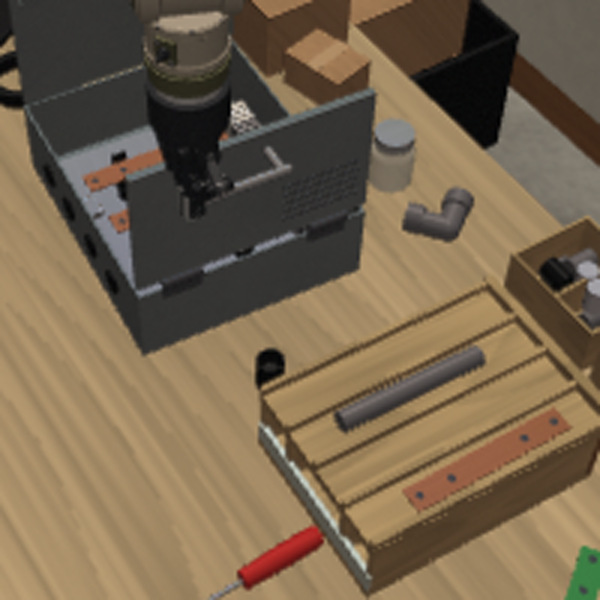

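```bash

python3 -m creep '{"hand":[0,0,0,0,0],"delta_pos":[[-0.0283,-0.0371,0.005],[-0.0283,-0.0371,0.01],[-0.0283,-0.0371,0.02],[-0.0283,-0.0371,0.02],[-0.0283,-0.0371,0.02]],"turn":[0,0,0,0,0]}' 40 >/dev/null
python3 -m creep '{"hand":[0,0,0,0,0],"delta_pos":[[-0.0283,-0.0371,0.02],[-0.0283,-0.0371,0.02],[-0.0283,-0.0371,0.02],[-0.0283,-0.0371,0.02],[0,0,0.03]],"turn":[0,0,0,0,0]}' 40 >/dev/null
python3 -m creep '{"hand":[0,0,0,0,0],"delta_pos":[[0,0,0],[0,0,0],[0,0,0],[0,0,0],[0,0,0]],"turn":[0,0,0,0,0]}' 40
python3 - <<'E'
from h import *
s=st();print(wr(s["tcp_pos"]).round(4));mv(rw(.166,-.0825,.1185),s)
E
```

```text
clock: 66.05
tcp_pos: [0.5981, -0.3535, 0.2043]
orientation: [0.002, 0.015, 1.0, -0.001]
wrist_force: [0.8, 0.9, 0.8]
finger_gap: -0.0
t 66.05 tcp [ 0.5981 -0.3535  0.2043] R [[-1.0, 0.031, 0.003], [0.031, 1.0, -0.002], [-0.003, -0.002, -1.0]] F [0.8 0.9 0.8] gap -0.0 q [-0.649  0.563  0.337  1.341  0.    -0.619]
[ 0.1673 -0.0796  0.2043]
tool shift units [ 0.002  -0.0034  0.1072] m [ 0.0016 -0.0027  0.0858]
```

```bash

python3 -m creep '{"hand":[0,0,0,0,0],"delta_pos":[[0,-0.0034,0.035],[0,0,0.04],[0,0,0.022],[0,0,0.01],[0,0,0]],"turn":[0,0,0,0,0]}' 40 >/dev/null
python3 -m creep '{"hand":[0,0,0,0,0],"delta_pos":[[0,0,0],[0,0,0],[0,0,0.004],[0,0,0.003],[0,0,0]],"turn":[0,0,0,0,0]}' 40
python3 -m creep '{"hand":[0,0,0,0,0],"delta_pos":[[0,0,0],[0,0,0],[0,0,0],[0,0,0],[0,0,0]],"turn":[0,0,0,0,0]}' 40
python3 - <<'E'
from h import *
s=st();print(wr(s["tcp_pos"]).round(4))
E
```

```text
clock: 66.88
tcp_pos: [0.5984, -0.3577, 0.1141]
orientation: [0.002, 0.016, 1.0, -0.001]
wrist_force: [-2.5, 2.4, 14.6]
finger_gap: -0.0
clock: 67.3
tcp_pos: [0.5984, -0.3577, 0.114]
orientation: [0.002, 0.016, 1.0, -0.001]
wrist_force: [-3.7, 1.6, 13.8]
finger_gap: -0.0001
t 67.3 tcp [ 0.5984 -0.3577  0.114 ] R [[-0.999, 0.032, 0.004], [0.032, 0.999, -0.003], [-0.004, -0.003, -1.0]] F [-3.7  1.6 13.8] gap -0.0001 q [-0.654  0.603  0.182  1.145  0.    -0.622]
[ 0.1678 -0.0838  0.114 ]
```

```bash

python3 -m creep '{"hand":[0,0,0,0,0],"delta_pos":[[0.008,0,0],[0.012,0,0],[0.015,0,0],[0.015,0,0],[0,0,0]],"turn":[0,0,0,0,0]}' 40
python3 -m creep '{"hand":[0,0,0,0,0],"delta_pos":[[0.01,0,0.0004],[0.015,0,0],[0.015,0,0],[0.015,0,0],[0.015,0,0]],"turn":[0,0,0,0,0]}' 40
python3 -m creep '{"hand":[0,0,0,0,0],"delta_pos":[[0.012,0,0],[0.005,0,0],[0,0,0],[0,0,0],[0,0,0]],"turn":[0,0,0,0,0]}' 40
python3 - <<'E'
from h import *
s=st();print(wr(s["tcp_pos"]).round(4))
d=cam("side","e5.png",crop=(190,300,230,390),scale=5)
for b in bars(d): print(wr([b[0],b[1],0])[:2].round(4),b[2:5])
E
```

```text
clock: 67.72
tcp_pos: [0.5584, -0.3574, 0.114]
orientation: [0.003, 0.016, 1.0, -0.002]
wrist_force: [-1.2, 0.1, 10.7]
finger_gap: -0.0002
clock: 68.13
tcp_pos: [0.505, -0.3564, 0.1141]
orientation: [0.005, 0.016, 1.0, -0.003]
wrist_force: [4.7, -0.0, 12.7]
finger_gap: 0.0001
clock: 68.55
tcp_pos: [0.4901, -0.3559, 0.114]
orientation: [0.003, 0.016, 1.0, -0.003]
wrist_force: [-1.0, 0.2, 15.3]
finger_gap: 0.0
t 68.55 tcp [ 0.4901 -0.3559  0.114 ] R [[-0.999, 0.032, 0.006], [0.032, 0.999, -0.006], [-0.007, -0.006, -1.0]] F [-1.   0.2 15.3] gap 0.0 q [-0.76   0.43  -0.105  1.027 -0.    -0.728]
[ 0.0595 -0.0853  0.114 ]
[0.0206 0.4837] (93, 29, 1.0)
[-0.0413 -0.0794] (185, 40, -9.1)
```

View pics/e5.png

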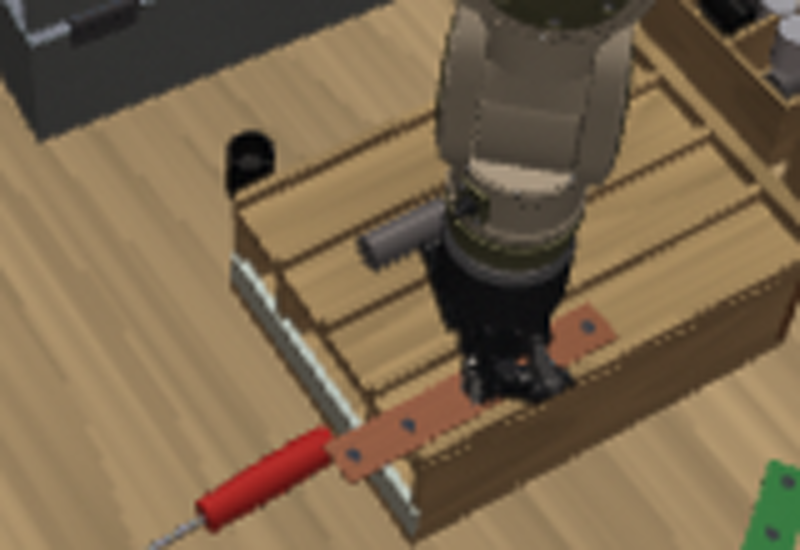

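```bash

python3 -m creep '{"hand":[0,0,0,0,0],"delta_pos":[[0,0,-0.01],[0,0,-0.025],[0,0,-0.04],[0,0,0],[0,0,0]],"turn":[0,0,0,0,0]}' 40 >/dev/null
python3 -m creep '{"hand":[48,48,48,48,48],"delta_pos":[[0.035,0,0],[0.035,0,0],[0.036,0,0],[0,0,0],[0,0,0]],"turn":[0,0,0,0,0]}' 40 >/dev/null
python3 -m creep '{"hand":[48,48,48,48,48],"delta_pos":[[0,0,0],[0,0,0],[0,0,0],[0,0,0],[0,0,0]],"turn":[0,0,0,0,0]}' 40
python3 - <<'E'
from h import *
s=st();print(wr(s["tcp_pos"]).round(4)); mv(rw(-.0235,-.0840,.0945),s)
d=cam("side","e6.png",crop=(190,300,230,390),scale=5);P=cloud(d)
hsv=cv2.cvtColor(d["pixels"],cv2.COLOR_RGB2HSV).astype(int);L=P[...,:2]-RF;x=L@RX;y=L@RY
m=((hsv[...,0]<11)|(hsv[...,0]>172))&(hsv[...,1]>110)&(hsv[...,2]>60)&(P[...,2]>.07)&(abs(y+.085)<.03)&(x>-.1)&(x<.2)
vv,uu=np.nonzero(m); w=np.array([wr(px2w(d,a,b,z=.103))[:2] for a,b in zip(vv,uu)],np.float32)
print(m.sum(),cv2.minAreaRect(w*1000),np.percentile(w,[1,99],axis=0).round(4).tolist(),np.polyfit(w[:,0],w[:,1],1).round(4))
E
```

```text
clock: 69.85
tcp_pos: [0.4036, -0.3507, 0.1694]
orientation: [-0.0, 0.016, 1.0, 0.0]
wrist_force: [-0.4, 0.4, -0.5]
finger_gap: 0.048
t 69.85 tcp [ 0.4036 -0.3507  0.1694] R [[-1.0, 0.031, -0.0], [0.031, 1.0, 0.0], [0.0, 0.0, -1.0]] F [-0.4  0.4 -0.5] gap 0.048 q [-0.866  0.269 -0.196  1.106  0.    -0.834]
[-0.0272 -0.0828  0.1694]
tool shift units [-0.0046 -0.0015  0.0936] m [-0.0037 -0.0012  0.0749]
375 ((53.520084381103516, -85.05355834960938), (198.30880737304688, 29.141199111938477), 1.0535900592803955) [[-0.0441, -0.0996], [0.1508, -0.07]] [ 0.0294 -0.0875]
```

```bash

python3 -m creep '{"hand":[48,48,48,48,48],"delta_pos":[[-0.0035,-0.0045,0.03],[0,0,0.035],[0,0,0.025],[0,0,0.0055],[0,0,0]],"turn":[-0.2,0,0,0,0]}' 40 >/dev/null
python3 -m creep '{"hand":[48,48,48,48,48],"delta_pos":[[0,0,0],[0,0,0],[0,0,0],[0,0,0],[0,0,0]],"turn":[0,0,0,0,0]}' 40
python3 - <<'E'
from h import *
s=st();print(wr(s["tcp_pos"]).round(4)); 
d=cam("side","e7.png",crop=(190,300,230,390),scale=5)
E
```

```text
clock: 70.73
tcp_pos: [0.4062, -0.3549, 0.0941]
orientation: [0.001, 0.007, 1.0, -0.001]
wrist_force: [-0.4, -0.4, 0.2]
finger_gap: 0.0484
t 70.73 tcp [ 0.4062 -0.3549  0.0941] R [[-1.0, 0.014, 0.001], [0.014, 1.0, -0.001], [-0.001, -0.001, -1.0]] F [-0.4 -0.4  0.2] gap 0.0484 q [-0.867  0.335 -0.302  0.932  0.    -0.853]
[-0.0245 -0.0869  0.0941]
```

View pics/e7.png

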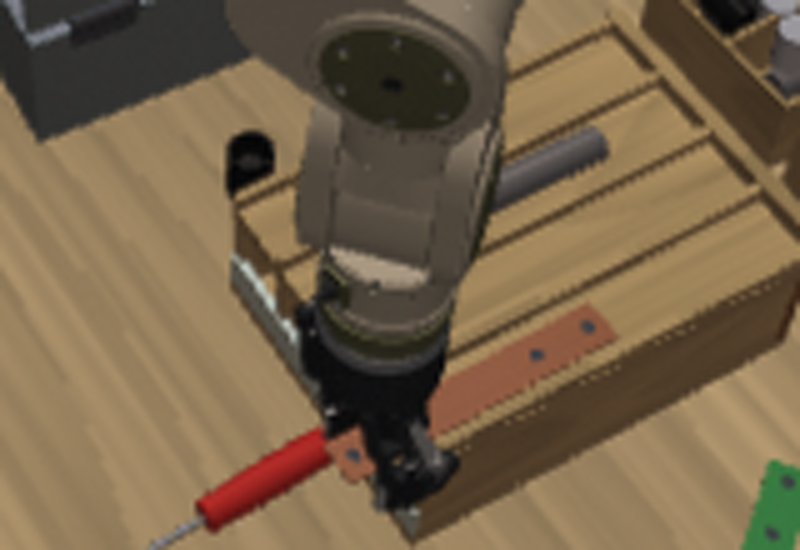

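```bash

python3 -m creep '{"hand":[48,15,15,15,15],"delta_pos":[[0,0,0.001],[0,0,0],[0,0,0],[0,0,0],[0,0,0]],"turn":[0,0,0,0,0]}' 110
python3 -m creep '{"hand":[15,15,15,15,15],"delta_pos":[[0,0,0],[0,0,0],[0,0,0],[0,0,0],[0,0,0]],"turn":[0,0,0,0,0]}' 110
python3 -m creep '{"hand":[15,15,15,15,15],"delta_pos":[[0,0,-0.005],[0,0,-0.01],[0,0,-0.02],[0,0,-0.03],[0,0,-0.03]],"turn":[0,0,0,0,0]}' 110
python3 -m creep '{"hand":[15,15,15,15,15],"delta_pos":[[0,0,-0.01],[0,0,0],[0,0,0],[0,0,0],[0,0,0]],"turn":[0,0,0,0,0]}' 110
python3 - <<'E'
from h import *
s=st();print(wr(s["tcp_pos"]).round(4)); held("side",.14,.25,RF,RX,RY,(-.1,.2),(-.13,0))
cam("side","e8.png",crop=(190,300,230,390),scale=4)
E
```

```text
clock: 71.2
tcp_pos: [0.4057, -0.3544, 0.0927]
orientation: [0.0, 0.007, 1.0, 0.0]
wrist_force: [-0.9, 1.0, 5.0]
finger_gap: 0.0263
clock: 71.62
tcp_pos: [0.4057, -0.3544, 0.0925]
orientation: [0.0, 0.007, 1.0, 0.0]
wrist_force: [-1.9, 1.9, 5.2]
finger_gap: 0.0261
clock: 72.03
tcp_pos: [0.4051, -0.3539, 0.1686]
orientation: [-0.001, 0.007, 1.0, 0.001]
wrist_force: [-0.1, 0.0, -0.7]
finger_gap: 0.0259
clock: 72.45
tcp_pos: [0.405, -0.3536, 0.1747]
orientation: [-0.001, 0.007, 1.0, 0.001]
wrist_force: [-0.1, 0.0, -2.0]
finger_gap: 0.0262
t 72.45 tcp [ 0.405  -0.3536  0.1747] R [[-1.0, 0.015, -0.002], [0.015, 1.0, 0.002], [0.002, 0.002, -1.0]] F [-0.1  0.  -2. ] gap 0.0262 q [-0.867  0.274 -0.176  1.124  0.    -0.853]
[-0.0257 -0.0857  0.1747]
side n 345 tilt [-0.0453  0.1843] x [-0.044   0.1493] y -0.0847 [ 0.033  -0.0869]
```

View pics/e8.png

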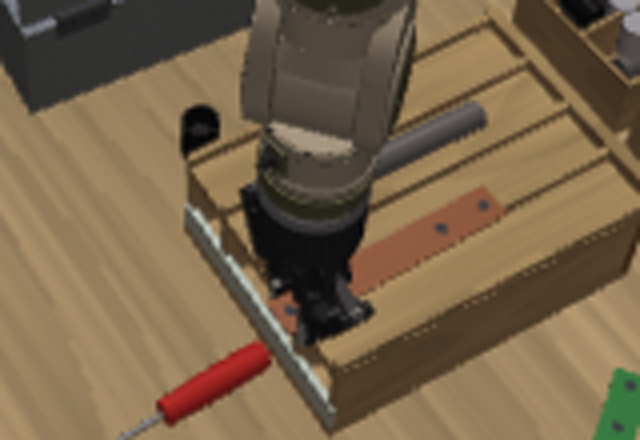

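```bash

python3 -m creep '{"hand":[15,15,15,15,15],"delta_pos":[[0,0,-0.03],[0,0,-0.045],[0,0,-0.045],[0,0,-0.045],[0,0,-0.04]],"turn":[0.25,0.25,0.233,0,0]}' 110 >/dev/null
python3 -m creep '{"hand":[15,15,15,15,15],"delta_pos":[[0,0,-0.026],[0,0,0],[0,0,0],[0,0,0],[0,0,0]],"turn":[0,0,0,0,0]}' 110
python3 - <<'E'
from h import *
s=st();mv(cw(-.0925,-.095,.36),s)
E
```

```text
clock: 73.38
tcp_pos: [0.4053, -0.354, 0.3591]
orientation: [-0.001, 0.039, 0.999, 0.001]
wrist_force: [-0.4, -0.2, -2.0]
finger_gap: 0.0261
t 73.38 tcp [ 0.4053 -0.354   0.3591] R [[-0.997, 0.078, -0.002], [0.078, 0.997, 0.003], [0.003, 0.003, -1.0]] F [-0.4 -0.2 -2. ] gap 0.0261 q [-0.867  0.241  0.232  1.566  0.    -0.789]
tool shift units [-6.300e-03  5.692e-01  4.000e-04] m [-5.100e-03  4.554e-01  3.000e-04]
```

```bash

python3 -m creep '{"hand":[15,15,15,15,15],"delta_pos":[[-0.002,0.02,0],[-0.002,0.035,0],[-0.002,0.04,0],[0,0.04,0],[0,0.04,0]],"turn":[0,0,0,0,0]}' 110 >/dev/null
python3 -m creep '{"hand":[15,15,15,15,15],"delta_pos":[[0,0.04,0],[0,0.04,0],[0,0.04,0],[0,0.04,0],[0,0.04,0]],"turn":[0,0,0,0,0]}' 110 >/dev/null
python3 -m creep '{"hand":[15,15,15,15,15],"delta_pos":[[0,0.04,0],[0,0.04,0],[0,0.04,0],[0,0.04,0],[0,0.034,0]],"turn":[0,0,0,0,0]}' 110 >/dev/null
python3 -m creep '{"hand":[15,15,15,15,15],"delta_pos":[[0,0,0],[0,0,0],[0,0,0],[0,0,0],[0,0,0]],"turn":[0,0,0,0,0]}' 110
python3 - <<'E'
from h import *
s=st();print(wc(s["tcp_pos"]).round(4));mv(cw(-.0925,-.0955,.106),s)
held("side",.3,.45,C0,EX,EY,(-.2,.2),(-.2,-.02))
E
```

```text
clock: 75.05
tcp_pos: [0.446, 0.0981, 0.361]
orientation: [-0.0, 0.04, 0.999, -0.0]
wrist_force: [0.2, -0.1, -0.4]
finger_gap: 0.0263
t 75.05 tcp [0.446  0.0981 0.361 ] R [[-0.997, 0.08, -0.001], [0.08, 0.997, -0.0], [0.001, -0.0, -1.0]] F [ 0.2 -0.1 -0.4] gap 0.0263 q [ 0.041  0.074  0.037  1.534 -0.     0.121]
[-0.0924 -0.0964  0.361 ]
tool shift units [-1.000e-04  1.200e-03  3.187e-01] m [-1.00e-04  1.00e-03  2.55e-01]
side n 87 tilt [-0.0501  0.3673] x [-0.1116  0.0833] y -0.1017 [ 0.0072 -0.1016]
```

```bash

python3 -m creep '{"hand":[15,15,15,15,15],"delta_pos":[[0,0.001,0.02],[0,0,0.04],[0,0,0.04],[0,0,0.04],[0,0,0.04]],"turn":[0,0,0,0,0]}' 110 
python3 -m creep '{"hand":[15,15,15,15,15],"delta_pos":[[0,0,0.04],[0,0,0.04],[0,0,0.04],[0,0,0.02],[0,0,0]],"turn":[0,0,0,0,0]}' 110
python3 -m creep '{"hand":[15,15,15,15,15],"delta_pos":[[0,0,0],[0,0,0],[0,0,0],[0,0,0],[0,0,0]],"turn":[0,0,0,0,0]}' 110
python3 - <<'E'
from h import *
s=st();print(wc(s["tcp_pos"]).round(4))
held("top",.08,.16,C0,EX,EY,(-.2,.2),(-.15,-.05))
cam("top","h1t.png",crop=(110,220,130,270),scale=5)
E
```

```text
clock: 75.52
tcp_pos: [0.4463, 0.0989, 0.2161]
orientation: [0.0, 0.04, 0.999, 0.0]
wrist_force: [-0.2, -0.6, -1.2]
finger_gap: 0.0259
clock: 75.93
tcp_pos: [0.4431, 0.0988, 0.1015]
orientation: [-0.004, 0.04, 0.999, -0.0]
wrist_force: [-1.0, 0.3, -1.0]
finger_gap: 0.0261
clock: 76.35
tcp_pos: [0.4473, 0.0998, 0.1064]
orientation: [0.001, 0.039, 0.999, 0.0]
wrist_force: [-0.2, 0.4, -1.0]
finger_gap: 0.0261
t 76.35 tcp [0.4473 0.0998 0.1064] R [[-0.997, 0.078, 0.002], [0.078, 0.997, 0.0], [-0.002, 0.0, -1.0]] F [-0.2  0.4 -1. ] gap 0.0261 q [ 0.044  0.18  -0.481  0.908  0.     0.123]
[-0.0913 -0.0947  0.1064]
top n 79 tilt [-0.0598  0.1168] x [0.0443 0.0878] y -0.092 [ 0.0265 -0.0938]
```

View pics/h1t.png

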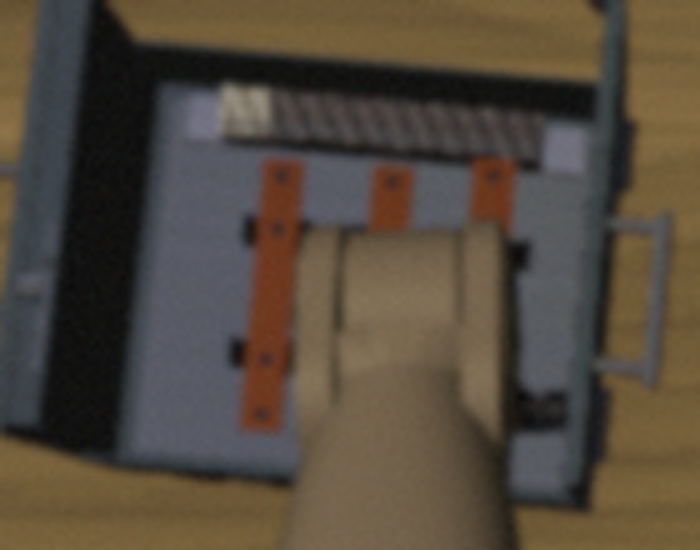

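```bash

python3 -m creep '{"hand":[15,15,15,15,15],"delta_pos":[[0,-0.0015,0.02],[0,0,0.02],[0,0,0.018],[0,0,0],[0,0,0]],"turn":[0.1,0,0,0,0]}' 110 
python3 - <<'E'
from h import *
s=st();print(wc(s["tcp_pos"]).round(4))
cam("top","h2t.png",crop=(125,185,190,250),scale=10)
cam("side","h2.png",crop=(100,220,190,320),scale=5)
E
```

```text
clock: 76.87
tcp_pos: [0.4455, 0.0986, 0.0586]
orientation: [-0.001, 0.044, 0.999, -0.0]
wrist_force: [1.2, -0.7, -0.5]
finger_gap: 0.0263
t 76.87 tcp [0.4455 0.0986 0.0586] R [[-0.996, 0.087, -0.002], [0.087, 0.996, 0.0], [0.002, -0.0, -1.0]] F [ 1.2 -0.7 -0.5] gap 0.0263 q [ 0.041  0.234 -0.548  0.79   0.     0.129]
[-0.093  -0.096   0.0586]
```

View pics/h2t.png

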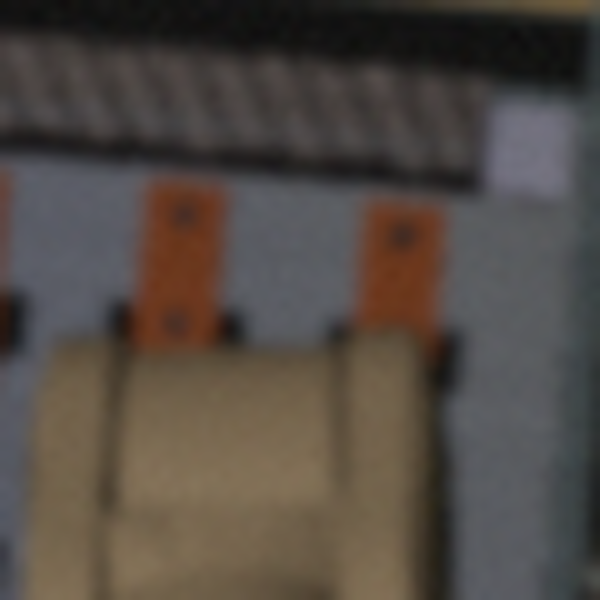

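```bash

python3 -m creep '{"hand":[15,15,15,15,15],"delta_pos":[[0,0.0013,0.005],[0,0,0.005],[0,0,0],[0,0,0],[0,0,0]],"turn":[0,0,0,0,0]}' 110 
python3 -m creep '{"hand":[15,15,15,15,15],"delta_pos":[[0,0,0.003],[0,0,0.002],[0,0,0],[0,0,0],[0,0,0]],"turn":[0,0,0,0,0]}' 110
python3 - <<'E'
from h import *
s=st();print(wc(s["tcp_pos"]).round(4))
E
```

```text
clock: 77.38
tcp_pos: [0.4463, 0.0996, 0.0509]
orientation: [0.0, 0.044, 0.999, 0.0]
wrist_force: [0.2, -1.0, -1.0]
finger_gap: 0.0262
clock: 77.8
tcp_pos: [0.4467, 0.0996, 0.0474]
orientation: [0.001, 0.044, 0.999, 0.0]
wrist_force: [-1.9, 0.6, 6.3]
finger_gap: 0.0264
t 77.8 tcp [0.4467 0.0996 0.0474] R [[-0.996, 0.087, 0.001], [0.087, 0.996, 0.0], [-0.001, 0.0, -1.0]] F [-1.9  0.6  6.3] gap 0.0264 q [ 0.044  0.249 -0.562  0.759  0.     0.131]
[-0.0919 -0.0949  0.0474]
```

Seated. Release, rise and move clear over the rack-side at height.

```bash

python3 -m creep '{"hand":[28,32,36,40,40],"delta_pos":[[0,0,0],[0,0,0],[0,0,0],[0,0,0],[0,0,0]],"turn":[0,0,0,0,0]}' 20
python3 -m creep '{"hand":[40,40,40,40,40],"delta_pos":[[0,0,-0.01],[0,0,-0.02],[0,0,-0.03],[0,0,-0.04],[0,0,-0.04]],"turn":[0,0,0,0,0]}' 20
python3 -m creep '{"hand":[40,40,40,40,40],"delta_pos":[[0,0,-0.04],[0,0,-0.04],[0,0,-0.04],[0,0,-0.04],[0,0,-0.04]],"turn":[0,0,0,0,0]}' 20
python3 -m creep '{"hand":[40,40,40,40,40],"delta_pos":[[0.02,-0.03,-0.04],[0.02,-0.045,0],[0,-0.045,0],[0,-0.045,0],[0,-0.045,0]],"turn":[0,0,0,0,0]}' 40 >/dev/null
python3 -m creep '{"hand":[40,40,40,40,40],"delta_pos":[[0,-0.045,0],[0,-0.045,0],[0,-0.03,0],[0,0,0],[0,0,0]],"turn":[0,0,0,0,0]}' 40
python3 - <<'E'
from h import *
s=st()
d=cam("side","z1.png",scale=1.5);P=cloud(d)
c=cam("top","z1t.png",crop=(110,220,130,270),scale=5)
for b in bars(c,zt=.058): print("top",wc([b[0],b[1],0])[:2].round(4),b[2:5])
L=(P[...,:2]-C0); x=L@EX;y=L@EY;z=P[...,2]
for sg in(1,-1):
    m=(z>.14)&(z<.29)&(abs(x)<.13)&(sg*y>.12)&(sg*y<.25); q=np.c_[x[m],y[m],z[m]]
    for i in range(6):
        A=np.c_[q[:,0],q[:,2],np.ones(len(q))];k=np.linalg.lstsq(A,q[:,1],rcond=None)[0];r=abs(q[:,1]-A@k);q=q[r<max(.004,np.percentile(r,85))]
    print(sg,len(q),k.round(4),"a",np.pi/2+sg*np.arctan(k[1]))
Q=cloud(c); hsv=cv2.cvtColor(c["pixels"],cv2.COLOR_RGB2HSV).astype(int); L=(Q[...,:2]-C0); x=L@EX;y=L@EY;z=Q[...,2]
red=((hsv[...,0]<11)|(hsv[...,0]>172))&(hsv[...,1]>110)&(hsv[...,2]>50)
for yc in(.066,-.014,-.094):
    m=red&(abs(y-yc)<.025)&(abs(x)<.14)&(z>.02)&(z<.1); print(yc,np.polyfit(x[m],z[m],1).round(4),np.percentile(z[m],[5,95]).round(3))
E
```

```text
clock: 78.22
tcp_pos: [0.4462, 0.0996, 0.0467]
orientation: [-0.0, 0.044, 0.999, 0.0]
wrist_force: [0.4, -0.1, 0.7]
finger_gap: 0.0398
clock: 78.63
tcp_pos: [0.4454, 0.0996, 0.16]
orientation: [-0.001, 0.044, 0.999, -0.0]
wrist_force: [1.6, -0.3, 0.2]
finger_gap: 0.0399
clock: 79.05
tcp_pos: [0.4457, 0.0996, 0.3211]
orientation: [0.0, 0.044, 0.999, 0.0]
wrist_force: [0.8, 0.2, -0.5]
finger_gap: 0.0403
clock: 79.88
tcp_pos: [0.3915, -0.1609, 0.3499]
orientation: [-0.0, 0.045, 0.999, 0.0]
wrist_force: [-0.3, -0.5, -0.2]
finger_gap: 0.0399
t 79.88 tcp [ 0.3915 -0.1609  0.3499] R [[-0.996, 0.09, -0.0], [0.09, 0.996, 0.001], [0.0, 0.001, -1.0]] F [-0.3 -0.5 -0.2] gap 0.0399 q [-0.58   0.007 -0.06   1.504  0.    -0.49 ]
top [-0.0121  0.066 ] (196, 33, -3.4)
top [-0.0091 -0.0141] (196, 33, -3.6)
top [-0.0108 -0.0942] (198, 33, -3.8)
1 949 [-0.0038 -0.0103  0.1685] a 1.5604789453718824
-1 1199 [-0.0039  0.0018 -0.1803] a 1.569037080447772
0.066 [-0.002   0.0581] [0.053 0.063]
-0.014 [-0.0014  0.0577] [0.053 0.062]
-0.094 [-0.0014  0.0581] [0.053 0.063]
```

View pics/z1t.png

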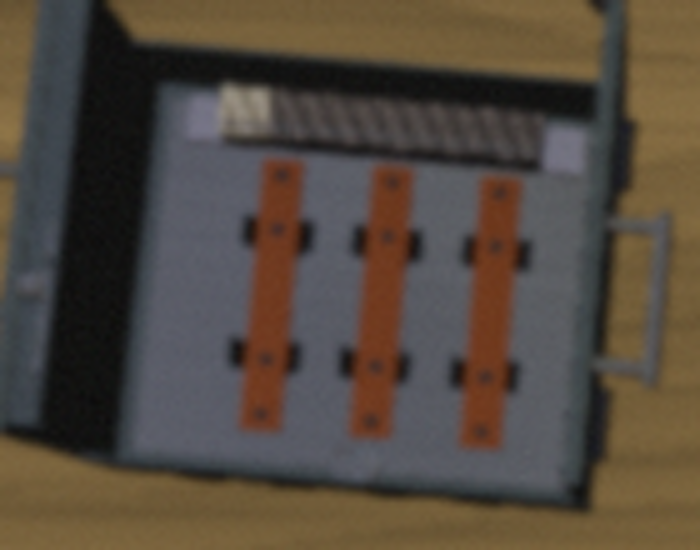

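View pics/z1.png

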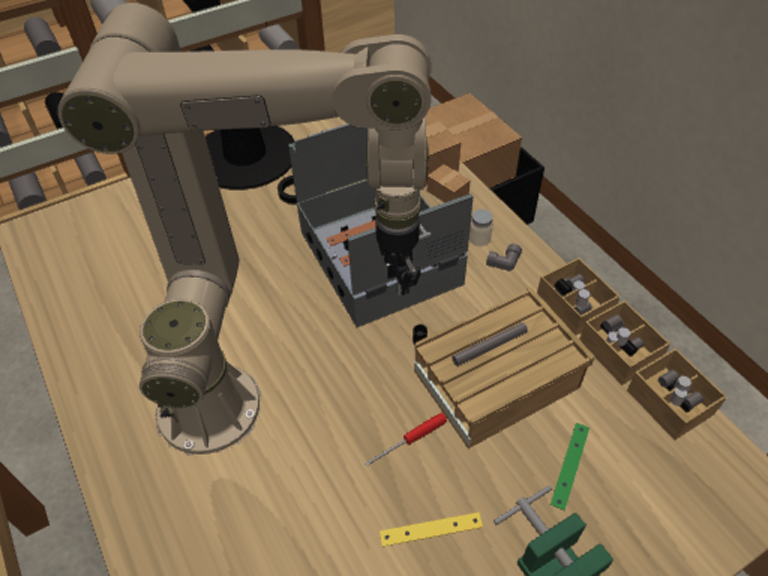

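```bash
python3 - <<'E'
from h import *
print(env.hand_in()); st()
E
```

```text
the job is handed in; nothing more can be done
None
the job is handed in; nothing more can be done
```

The job is done and handed in at about 80 s of robot time. I lifted the right leaf upright, drew the bolt back until it hit its stop, and then lifted the left leaf. The three copper bars were slid out, pinched by their edges and laid one to a pair in the holders.

**Disturbance:** The first bar was found about 60 mm out of place along its length just after I released it. This may have been the announced knock, but I cannot rule out the release itself. I gripped it again, re-seated it, and it stayed put in later pictures.

**Last checks:**
- **Leaves:** they measured about 1.56 rad (left) and 1.57 rad (right).
- **Bars:** all three lie flat at seat height. They are within about 1–4 mm of centre along their length and about 1–1.5 mm across.
- **Bolt:** its knob moved about 21 mm in the image, and the push force rose against the stop (22 mm is full travel).
- **Left alone:** the tube, coupling and screwdriver look unmoved in the last picture; the tape is partly hidden there, and I never worked near it.
- **Robot:** it was clear of everything, with no contact force.

No check failed. Before placing the bars, I moved the case position by about 2 mm because the top-camera estimate disagreed with what the gripper felt on the handle.

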